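# Check push-fit pipe caps on a depth gauge and sort them

### The job

Seat the depth gauge on its base, right down over both alignment pegs, and then try the loose pipe end caps on its pin and sort them: a cap that slides down until its mouth stands on the foot plate goes into the green tray, one that stops short goes into the red tray; do not force any. Leave the gauge seated and do not disturb the tin, the screwdriver or the tape measure.

Things in the scene. Friction and masses are not known exactly. Their poses are not given: they have to be found in the camera images.
- gauge: loose depth gauge, 0.45 kg: plywood foot plate 120 x 80 x 14 mm, two 17 mm through holes at x = +-42 mm, y = 0, and an aluminium gauge pin, 33.4 mm diameter, upright in its middle (lift it by pinching the pin). Origin: centre of the plate's underside; x along the 120 mm side, z up. Pin top 52 mm above the origin, the last 8 mm tapering to 24 mm. May sit on its base either way round
- base: fixed gauge base: dark steel plate 130 x 86 x 8 mm with two upright pegs, 14 mm diameter, tapered tips, at x = +-42 mm, y = 0, reaching 30 mm above the origin. Origin: centre of its underside; x along the 130 mm side, z up. The seated gauge lies flat on this plate (gauge origin 8 mm above this origin), the pegs standing 8 mm out of its holes
- tray_green: green shallow tray for good caps, fixed, 190 (x) x 150 (y) mm outside, 36 mm high, walls and floor 4 to 5 mm. Origin: centre of its underside; z up
- tray_red: red shallow tray for bad caps, fixed, same size as the green one. Origin: centre of its underside; z up
- primer: tin with a yellow band, 60 mm in diameter, 110 mm tall, standing; bystander. Origin: centre of its underside
- driver: screwdriver with an orange handle lying on the bench; bystander. Origin near its middle, on the bench
- tape: yellow and black tape measure 72 x 36 x 68 mm, standing; bystander. Origin: centre of its underside
- cap_1: push-fit pipe end cap (may be absent), 90 g: octagonal, flats facing x, y, diagonals; blue nut 56 mm across, 28 mm high, then white body 44 mm across, 72 mm in all, closed top; starts mouth down. Origin: centre of the mouth; z to the closed top. Its 36 mm socket goes over the pin. A hidden stop ring, 16 to 60 mm up, may meet the pin's top: good caps reach the foot plate, bad ones stay above
- cap_1_mid (a point): middle of cap_1 on its axis, 36 mm above the mouth
- cap_2: push-fit pipe end cap (may be absent), 90 g: octagonal, flats facing x, y, diagonals; blue nut 56 mm across, 28 mm high, then white body 44 mm across, 72 mm in all, closed top; starts mouth down. Origin: centre of the mouth; z to the closed top. Its 36 mm socket goes over the pin. A hidden stop ring, 16 to 60 mm up, may meet the pin's top: good caps reach the foot plate, bad ones stay above
- cap_2_mid (a point): middle of cap_2 on its axis, 36 mm above the mouth
- cap_3: push-fit pipe end cap (may be absent), 90 g: octagonal, flats facing x, y, diagonals; blue nut 56 mm across, 28 mm high, then white body 44 mm across, 72 mm in all, closed top; starts mouth down. Origin: centre of the mouth; z to the closed top. Its 36 mm socket goes over the pin. A hidden stop ring, 16 to 60 mm up, may meet the pin's top: good caps reach the foot plate, bad ones stay above
- cap_3_mid (a point): middle of cap_3 on its axis, 36 mm above the mouth
- cap_4: push-fit pipe end cap (may be absent), 90 g: octagonal, flats facing x, y, diagonals; blue nut 56 mm across, 28 mm high, then white body 44 mm across, 72 mm in all, closed top; starts mouth down. Origin: centre of the mouth; z to the closed top. Its 36 mm socket goes over the pin. A hidden stop ring, 16 to 60 mm up, may meet the pin's top: good caps reach the foot plate, bad ones stay above
- cap_4_mid (a point): middle of cap_4 on its axis, 36 mm above the mouth
- cap_5: push-fit pipe end cap (may be absent), 90 g: octagonal, flats facing x, y, diagonals; blue nut 56 mm across, 28 mm high, then white body 44 mm across, 72 mm in all, closed top; starts mouth down. Origin: centre of the mouth; z to the closed top. Its 36 mm socket goes over the pin. A hidden stop ring, 16 to 60 mm up, may meet the pin's top: good caps reach the foot plate, bad ones stay above
- cap_5_mid (a point): middle of cap_5 on its axis, 36 mm above the mouth
Things that resemble listed ones, but are neither listed nor needed, are in the scene too. What is shaped like the cap_2 but brown or pink is not meant. What is shaped like the gauge but orange or turquoise is not meant.

How it is judged:
By the outcome, as a careful person would: the job done as asked, in the order asked, and still so for the second after the job is handed in, with the robot touching nothing.
Of cap_1, cap_2, cap_3, cap_4, cap_5 only 4 to 5 are there at a start; the rules pass over those that are not, and their reading is None.
At some moment in a run one of cap_1, cap_2, cap_3, cap_4, cap_5 may be knocked a few centimetres aside while the robot is not near it.
It also fails if it takes over 210 s, if anything falls off the work surface, if the arm or the gripper's body presses on something with over 40 N, if the wrist force passes 120 N, or if a joint passes its speed limit or range.

### The arm

A 6-joint arm with a two-finger parallel gripper is mounted at the origin on the work surface. World frame = base frame: x ahead of the robot, y to its left, z up, the work surface at z = 0. Lengths are in m, angles in rad, forces in N, time in s.
With the tool pointing down it reaches from about 0.325 to 0.85 m from the base axis. Payload 4.4 kg.
Tool frame: the origin (TCP) lies between the finger pads; the fingertips stand 19 mm ahead of it and the grasp point (between the pads) is the TCP; x points along the fingers, y is the direction in which the jaws open and shut, and the axes are right-handed (so a half turn about x gives the same grasp; the last joint's range is limited). The gripper opens to 94 mm and grips with 3 to 60 N. Pads are 16 mm wide; open, the fingers measure 119 mm over their backs; the gripper's body (75 mm by 177 mm) begins 78 mm behind the grasp point.
Start: joints at [0.963, 0.207, 1.542, -0, 1.393, -0.15], TCP at [0.254, 0.516, 0.224] pointing down, gripper open.
Joint ranges: [-2.73, 2.73], [-0.86, 2.22], [0.23, 2.46], [-1.11, 4.25], [0.08, 2.63], [-2.82, 2.82]. Speed limits (rad/s): [2.79, 2.79, 3.14, 3.14, 3.14, 3.14].

### API

Orientations are given as a rotation vector (axis times angle).
In Python, from rig import bot gives the robot as it stands. The module is installed in compiled form; this text tells all that it offers.
- The arm moves only by the tool send_rows, never from a script. Its argument "motion" is a list of rows, each a list of 7 numbers: the shift along the tool's x, y, z in cm, then the turn, a rotation vector about the tool's x, y, z in rad, then the gripper command: -1 is shut, 1 is fully open, values between are in proportion. In form: [[dx, dy, dz, wx, wy, wz, claw], ...]. A call has 1 to 20 rows; each row is the pose to reach, as a shift and turn from the pose measured when the call began, along the tool's axes at that moment; what a row does not reach only later rows make up. A row lasts 1/12 s, in which the tool goes at most 41.7 mm and 7.16 degrees, less where a joint would pass 70% of its speed; a pose out of reach is approached as far as the arm can. A call with a gripper value outside its range is refused whole. The fingers move at their own pace and stop on an object; the grip force is fixed at half the most. Time passes only in rows, so rows that repeat a pose let the fingers close. It gives the time, the measured TCP pose, the force and the opening at its end, in the units of the state.
- bot.state(): the state, without advancing time (a new reading comes with each control period).
- bot.camera(name): name is "side" or "top"; returns the picture (480x640x3 uint8, red, green, blue); there is no depth.
- bot.camera_info(name): a dict with "mtx" (3x3 intrinsics, pixels), "view" (4x4, takes a point from world to camera coordinates). Camera axes: x right, y up, looking along -z (the intrinsics and any distortion apply to the point x, -y, -z); pixel columns grow to the right and rows downward; lengths in m; the calibration is good to about 2 mm. A picture is of the moment at which its call begins. camera_info takes no time and is no camera call.
- bot.sign_off(): hands the job in, once; it reports no verdict.
The state is a dict: "t": time; "qpos": joint angles; "qvel": joint speeds; "tau": joint torques, N m; "position": TCP position; "orientation": TCP orientation; "force": force on the tool from outside, world axes, zero at the start; "ft_torque": the same for the moment, N m; "opening": opening from 0.0 (shut) to 1.0 (fully open).
Only numpy, scipy, OpenCV 4.12 (cv2) and the standard library are available. Lean on these libraries where they do the work, as an engineer would, in place of code of your own. Each camera call takes 0.05 s, during which the arm holds its last target.

## Working session

There is one attempt and no reset: what is moved stays moved. The work goes in short steps, Python scripts to look and compute and a tool call to move; the robot and the scene stay as the last step left them, time stands still between calls to the robot, and variables do not carry over. Pictures are saved under pics/ and viewed, and the job is handed in when it is done.

Besides the shell and the picture viewer there is one more tool, called in YAML: its name, and indented under it one key for each argument. send_rows: Moves the arm, as the interface text tells. Its arguments: {"type":"object","properties":{"motion":{"type":"array"}},"required":["motion"]}

```bash
mkdir -p pics; ls; python3 - <<'E'
from rig import bot
import cv2,numpy as np
s=bot.state(); print({k:np.round(v,3).tolist() if not isinstance(v,float) else v for k,v in s.items()})
for n in ("side","top"):
    im=bot.camera(n); cv2.imwrite(f"pics/{n}0.png",im[:,:,::-1]); i=bot.camera_info(n); print(n,i)
E
```

```text
pics
{'t': 0.0, 'qpos': [0.963, 0.207, 1.543, -0.0, 1.393, -0.15], 'qvel': [0.0, 0.002, 0.002, 0.0, 0.001, -0.0], 'tau': [-0.001, -37.087, -28.142, 0.07, 0.036, -0.0], 'position': [0.254, 0.515, 0.223], 'orientation': [0.357, 1.542, -0.361], 'force': [0.191, -0.222, 0.024], 'ft_torque': [-0.045, 0.019, 0.029], 'opening': 0.9985593893983654}
side {'mtx': array([[506.81537326,   0.        , 320.81987856],
       [  0.        , 506.81537326, 246.51343603],
       [  0.        ,   0.        ,   1.        ]]), 'view': array([[ 0.84293568, -0.53769386, -0.01856772, -0.47788652],
       [ 0.38888876,  0.58508105,  0.71164998, -0.24226528],
       [-0.3717862 , -0.60709594,  0.70228879, -1.03735361],
       [ 0.        ,  0.        ,  0.        ,  1.        ]])}
top {'mtx': array([[509.66945441,   0.        , 318.53350165],
       [  0.        , 509.66945441, 239.12928317],
       [  0.        ,   0.        ,   1.        ]]), 'view': array([[ 0.02077967, -0.99975893,  0.00709121, -0.01198976],
       [ 0.98811827,  0.02161703,  0.15216763, -0.57145969],
       [-0.15228424,  0.00384496,  0.98832926, -1.02547452],
       [ 0.        ,  0.        ,  0.        ,  1.        ]])}
```

View pics/side0.png

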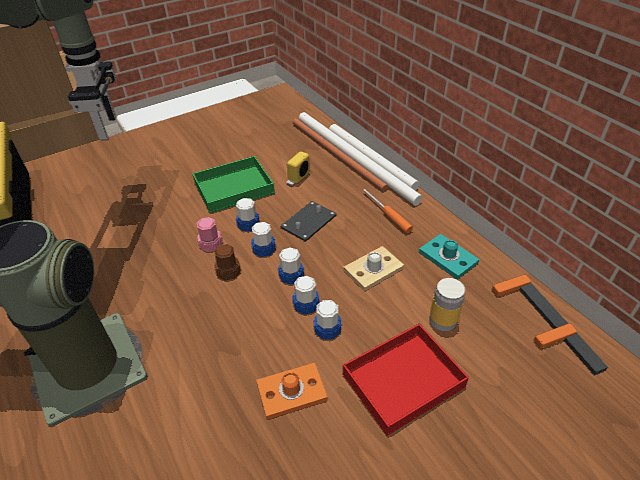

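View pics/top0.png

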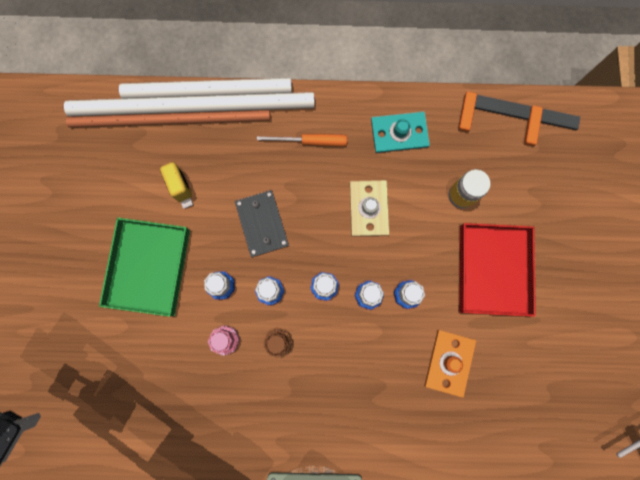

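```bash
cat > h.py <<'E'
import numpy as np,cv2
from scipy.spatial.transform import Rotation as R
from rig import bot
def proj(n,P):
    i=bot.camera_info(n);P=np.atleast_2d(P);V=i["view"]
    c=P@V[:3,:3].T+V[:3,3]; c=c*[1,-1,-1]; p=c@i["mtx"].T; return p[:,:2]/p[:,2:]
def ray(n,uv):
    i=bot.camera_info(n);V=i["view"];d=np.linalg.inv(i["mtx"])@[uv[0],uv[1],1.]
    d=d*[1,-1,-1]; return -V[:3,:3].T@V[:3,3], V[:3,:3].T@d
def onz(n,uv,z):
    o,d=ray(n,uv); return o+d*(z-o[2])/d[2]
def tri(uvs,uvt):
    A=[];b=[]
    for n,uv in (("side",uvs),("top",uvt)):
        o,d=ray(n,uv);d/=np.linalg.norm(d);M=np.eye(3)-np.outer(d,d);A.append(M);b.append(M@o)
    A=np.vstack(A);b=np.hstack(b);x=np.linalg.lstsq(A,b,rcond=None)[0];return x
def snap(n,name=None):
    im=bot.camera(n)[:,:,::-1].copy()
    if name: cv2.imwrite(f"pics/{name}.png",im)
    return im
def blobs(im,lo,hi,amin=60):
    m=cv2.inRange(cv2.cvtColor(im,cv2.COLOR_BGR2HSV),lo,hi)
    cs,_=cv2.findContours(m,cv2.RETR_EXTERNAL,cv2.CHAIN_APPROX_NONE)
    return [c for c in cs if cv2.contourArea(c)>amin]
def yawnow(s):
    y=R.from_rotvec(s["orientation"]).apply([0,1,0]); return np.arctan2(y[1],y[0])
def move(x,y,z,yaw=None,s=None,q=True):
    """row numbers (cm, rad) to reach TCP x,y,z pointing down with jaw axis at yaw (deg, mod 180)"""
    s=s or bot.state(); R0=R.from_rotvec(s["orientation"]);p=np.array(s["position"])
    cur=yawnow(s)
    t=cur if yaw is None else np.radians(yaw)
    t=cur+(t-cur+np.pi/2)%np.pi-np.pi/2
    def rel(t):
        X=np.array([0,0,-1.]);Y=np.array([np.cos(t),np.sin(t),0]);M=np.column_stack([X,Y,np.cross(X,Y)])
        return (R0.inv()*R.from_matrix(M)).as_rotvec()
    d=R0.inv().apply(np.array([x,y,z])-p)*100
    out=np.round(np.r_[d,rel(t)],3)
    print("row",out.tolist(),"jawdeg %.1f->%.1f"%(np.degrees(cur),np.degrees(t)),"q1 %.2f q6 %.2f"%(s["qpos"][0],s["qpos"][5]),"reach %.3f"%np.hypot(x,y), "rows>=%.1f"%max(np.linalg.norm(d)/4.17,np.degrees(np.linalg.norm(rel(t)))/7.16))
    return out
E
python3 - <<'E'
from h import *
s=bot.state(); print("yaw",np.degrees(yawnow(s)))
im=cv2.imread("pics/top0.png")
c=im[175:265,225:400]; cv2.imwrite("pics/crop_tb.png",cv2.resize(c,None,fx=4.5,fy=4.5,interpolation=cv2.INTER_CUBIC))
c=im[260:320,190:440]; cv2.imwrite("pics/crop_tc.png",cv2.resize(c,None,fx=3.2,fy=3.2,interpolation=cv2.INTER_CUBIC))
im=cv2.imread("pics/side0.png")
c=im[180:345,220:420]; cv2.imwrite("pics/crop_s.png",cv2.resize(c,None,fx=3.6,fy=3.6,interpolation=cv2.INTER_CUBIC))
E
```

```text
yaw 63.77086515825486
```

View pics/crop_tb.png

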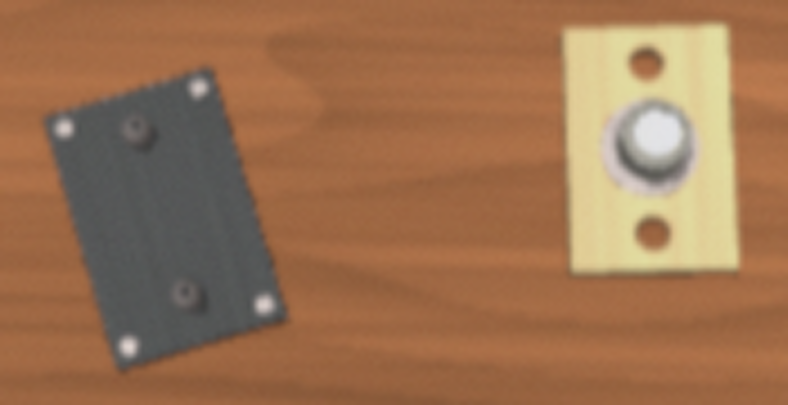

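View pics/crop_tc.png

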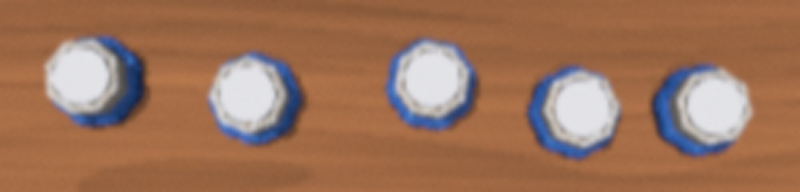

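View pics/crop_s.png

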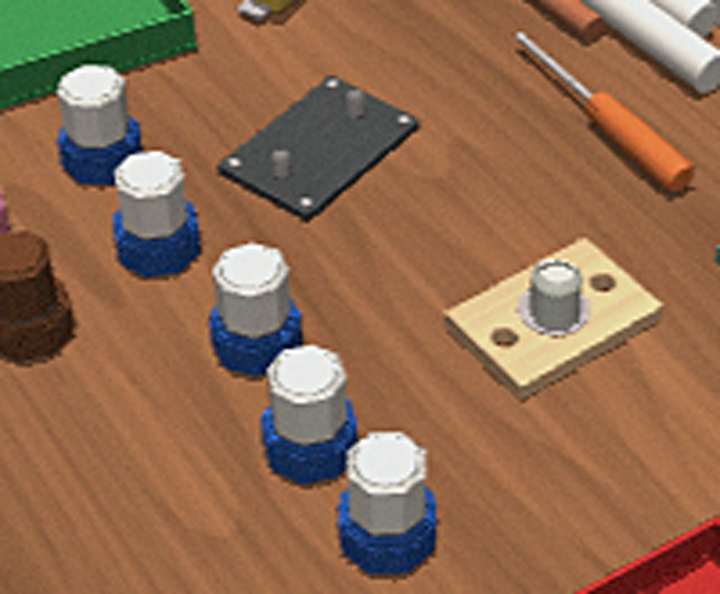

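Top view: the plywood gauge (pin at 371,205) is the one meant; the orange one (452,362) and the turquoise one (400,131) are decoys. The base is at (262,223). There are five white and blue caps at y≈290, and the pink (223,340) and brown (278,343) ones are decoys.

```bash
cat >> h.py <<'E'
def captops(im,n,z=0.072,vmin=205):
    """bright top discs"""
    out=[]
    for c in blobs(im,(0,0,vmin),(179,40,255),60):
        a=cv2.contourArea(c)
        if a>900: continue
        M=cv2.moments(c);uv=(M["m10"]/M["m00"],M["m01"]/M["m00"]);out.append((uv,a,onz(n,uv,z)))
    return out
def quad(im,lo,hi,n,z,near):
    cs=blobs(im,lo,hi,300);c=min(cs,key=lambda c:abs(cv2.pointPolygonTest(c,near,True)) if cv2.pointPolygonTest(c,near,False)<0 else 0)
    c=cv2.convexHull(c)
    b=cv2.boxPoints(cv2.minAreaRect(c)); W=np.array([onz(n,p,z) for p in b])
    H=np.array([onz(n,p,z)[:2] for p in c[:,0,:].astype(float)]).astype(np.float32)*1000
    r=cv2.minAreaRect(H); return c,r   # mm world rect
E
python3 - <<'E'
from h import *
it=cv2.imread("pics/top0.png");is_=cv2.imread("pics/side0.png")
np.set_printoptions(precision=4,suppress=True)
for n,im in(("top",it),("side",is_)):
    for uv,a,P in captops(im,n): print(n,np.round(uv,1),a,P)
    # gauge
    pg={"top":(358,190),"side":(355,268)}[n];pb={"top":(262,223),"side":(310,220)}[n]
    for nm,lo,hi,z,p in(("gauge",(15,40,150),(35,140,255),.014,pg),("base",(85,10,40),(125,90,110),.008,pb)):
        try:
            c,r=quad(im,lo,hi,n,z,p);print(n,nm,np.round(r[0],1),np.round(r[1],1),round(r[2],2))
        except Exception as e: print(n,nm,e)
for col,lo,hi in(("green",(45,80,40),(80,255,255)),("red",(0,180,90),(4,255,255))):
    c,r=quad(it,lo,hi,"top",.036,(145,265) if col=="green" else (497,270)); print(col,r)
E
```

```text
top [371.8 293.5] 205.0 [ 0.4591 -0.1091  0.072 ]
top [413.5 292.7] 214.5 [ 0.4625 -0.1929  0.072 ]
top [266.4 289. ] 216.0 [0.4636 0.1029 0.072 ]
top [324.6 284.1] 202.0 [ 0.4758 -0.0137  0.072 ]
top [214.3 283.3] 211.5 [0.4728 0.2082 0.072 ]
top [476.3 182.4] 488.5 [ 0.6938 -0.3256  0.072 ]
top gauge [ 648.6 -108.3] [123.7  83.7] 2.55
top base min() iterable argument is empty
side [326.5 308.2] 231.5 [ 0.4584 -0.1943  0.072 ]
side [450.6 287.7] 389.5 [ 0.7075 -0.2926  0.072 ]
side [304.3 283.4] 189.5 [ 0.4553 -0.1115  0.072 ]
side [288.3 254.3] 165.0 [ 0.4703 -0.0164  0.072 ]
side [260.2 227.9] 142.5 [0.4585 0.0983 0.072 ]
side [244.2 203.3] 117.0 [0.4676 0.2029 0.072 ]
side [373.5 154.5] 572.5 [0.8674 0.1928 0.072 ]
side [361.  156.4] 835.0 [0.8326 0.2047 0.072 ]
side gauge [ 646.5 -108.9] [120.8  81.1] 2.06
side base [-43.9 445.8] [163.5  97.2] 54.05
green ((507.5783386230469, 362.5904235839844), (157.83126831054688, 188.9072723388672), 83.33097076416016)
red ((517.962890625, -378.5793762207031), (150.9560546875, 190.30760192871094), 87.94416046142578)
```

```bash
python3 - <<'E'
from h import *
np.set_printoptions(precision=4,suppress=True)
it=cv2.imread("pics/top0.png");is_=cv2.imread("pics/side0.png")
print(cv2.cvtColor(it,cv2.COLOR_BGR2HSV)[215:232:5,262],cv2.cvtColor(is_,cv2.COLOR_BGR2HSV)[220,300:316:5])
for n,im,p in(("top",it,(262,223)),("side",is_,(310,220))):
    x0,y0=p;sub=np.full_like(im,255);sub[y0-45:y0+45,x0-45:x0+45]=im[y0-45:y0+45,x0-45:x0+45]
    m=cv2.inRange(cv2.cvtColor(sub,cv2.COLOR_BGR2HSV),(0,0,20),(179,70,120))
    m=cv2.morphologyEx(m,cv2.MORPH_OPEN,np.ones((3,3)))
    cs,_=cv2.findContours(m,0,1);c=max(cs,key=cv2.contourArea)
    c=cv2.convexHull(c);H=np.array([onz(n,q,.008)[:2] for q in c[:,0,:].astype(float)],np.float32)*1000
    r=cv2.minAreaRect(H);print(n,np.round(r[0],1),np.round(r[1],1),r[2])
g=lambda u,v:(225+u/4.5,175+v/4.5); h=lambda u,v:(220+u/3.6,180+v/3.6)
for nm,a,b in(("pegfar",g(137,126),h(355,96)),("pegnear",g(186,290),h(281,156)),("pintop",g(658,135),h(556,272))):
    z=.03 if "peg" in nm else .052
    print(nm,onz("top",a,z),onz("side",b,z),tri(b,a))
for nm,a,b in(("holefar",g(647,63),h(603,282)),("holenear",g(653,232),h(504,337))):
    print(nm,onz("top",a,.014),onz("side",b,.014),tri(b,a))
E
```

```text
[[110   9  89]
 [ 75  11  89]
 [ 90   6  86]
 [ 90   9  88]] [[78 16 82]
 [72 16 81]
 [90  9 87]
 [45  6 80]]
top [610.  125.7] [128.7  85. ] 18.53458595275879
side [605.3 122.1] [132.1  86.9] 18.891738891601562
pegfar [0.6492 0.1372 0.03  ] [0.6432 0.1293 0.03  ] [0.6503 0.1388 0.0204]
pegnear [0.5706 0.111  0.03  ] [0.5646 0.103  0.03  ] [0.571  0.1124 0.0201]
pintop [ 0.6454 -0.1091  0.052 ] [ 0.6434 -0.1125  0.052 ] [ 0.6462 -0.1095  0.0479]
holefar [ 0.6897 -0.1077  0.014 ] [ 0.6879 -0.1087  0.014 ] [ 0.6896 -0.1076  0.0123]
holenear [ 0.6062 -0.1111  0.014 ] [ 0.604  -0.1126  0.014 ] [ 0.606  -0.111   0.0116]
```

```bash
python3 - <<'E'
from h import *
move(.6465,-.110,.12,2.3)
E
```

```text
row [10.403, -38.706, 62.864, 1.073, 0.001, 0.002] jawdeg 63.8->2.3 q1 0.96 q6 -0.15 reach 0.656 rows>=17.9
```

send_rows:
  motion:
    - [10.4, -38.7, 62.86, 1.073, 0, 0, 1]
    - [10.4, -38.7, 62.86, 1.073, 0, 0, 1]
    - [10.4, -38.7, 62.86, 1.073, 0, 0, 1]
    - [10.4, -38.7, 62.86, 1.073, 0, 0, 1]
    - [10.4, -38.7, 62.86, 1.073, 0, 0, 1]
    - [10.4, -38.7, 62.86, 1.073, 0, 0, 1]
    - [10.4, -38.7, 62.86, 1.073, 0, 0, 1]
    - [10.4, -38.7, 62.86, 1.073, 0, 0, 1]
    - [10.4, -38.7, 62.86, 1.073, 0, 0, 1]
    - [10.4, -38.7, 62.86, 1.073, 0, 0, 1]
    - [10.4, -38.7, 62.86, 1.073, 0, 0, 1]
    - [10.4, -38.7, 62.86, 1.073, 0, 0, 1]
    - [10.4, -38.7, 62.86, 1.073, 0, 0, 1]
    - [10.4, -38.7, 62.86, 1.073, 0, 0, 1]
    - [10.4, -38.7, 62.86, 1.073, 0, 0, 1]
    - [10.4, -38.7, 62.86, 1.073, 0, 0, 1]
    - [10.4, -38.7, 62.86, 1.073, 0, 0, 1]
    - [10.4, -38.7, 62.86, 1.073, 0, 0, 1]
    - [10.4, -38.7, 62.86, 1.073, 0, 0, 1]
    - [10.4, -38.7, 62.86, 1.073, 0, 0, 1]

```text
t: 1.77
position: [0.6461, -0.1117, 0.1183]
orientation: [1.18, 1.229, -1.185]
force: [-0.2, 0.3, -0.2]
opening: 0.998
```

```bash
python3 - <<'E'
from h import *
s=bot.state();print(s["position"],np.degrees(yawnow(s)),s["t"])
move(.6465,-.110,.038,2.3)
snap("side","s1");
E
```

```text
[ 0.64613247 -0.11165664  0.11834937] 2.106049145872116 1.7667
row [8.035, 0.071, -0.168, -0.003, 0.001, 0.004] jawdeg 2.1->2.3 q1 -0.30 q6 -0.34 reach 0.656 rows>=1.9
```

View pics/s1.png

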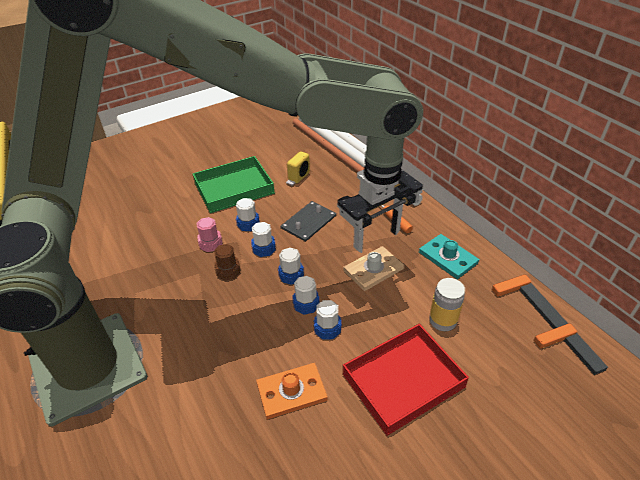

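The side view shows the gripper above the plywood gauge (375,264) and clear of its neighbours. Next I descend and squeeze along the gauge's x.

send_rows:
  motion:
    - [4, 0.07, -0.17, 0, 0, 0, 1]
    - [8.0, 0.07, -0.17, 0, 0, 0, 1]
    - [8.0, 0.07, -0.17, 0, 0, 0, 1]
    - [8.0, 0.07, -0.17, 0, 0, 0, -0.2]
    - [8.0, 0.07, -0.17, 0, 0, 0, -0.5]
    - [8.0, 0.07, -0.17, 0, 0, 0, -1]
    - [8.0, 0.07, -0.17, 0, 0, 0, -1]
    - [8.0, 0.07, -0.17, 0, 0, 0, -1]
    - [8.0, 0.07, -0.17, 0, 0, 0, -1]
    - [8.0, 0.07, -0.17, 0, 0, 0, -1]
    - [8.0, 0.07, -0.17, 0, 0, 0, -1]

```text
t: 2.73
position: [0.6461, -0.1084, 0.039]
orientation: [1.179, 1.229, -1.183]
force: [0.0, -0.3, 0.3]
opening: 0.467
```

send_rows:
  motion:
    - [0, 0, 0, 0, 0, 0, -1]
    - [0, 0, 0, 0, 0, 0, -1]
    - [0, 0, 0, 0, 0, 0, -1]
    - [0, 0, 0, 0, 0, 0, -1]
    - [0, 0, 0, 0, 0, 0, -1]

```text
t: 3.15
position: [0.6465, -0.1086, 0.0391]
orientation: [1.179, 1.228, -1.183]
force: [1.0, -0.5, -0.6]
opening: 0.346
```

send_rows:
  motion:
    - [0, 0, 0, 0, 0, 0, 0]
    - [0, 0, 0, 0, 0, 0, 0]
    - [0, 0, 0, 0, 0, 0, 0]
    - [0, 0, 0, -0.125, 0, 0, 0]
    - [0, 0, 0, -0.25, 0, 0, 0]
    - [0, 0, 0, -0.5, 0, 0, 0]
    - [0, 0, 0, -0.75, 0, 0, 0]
    - [0, 0, 0, -1.0, 0, 0, 0]
    - [0, 0, 0, -1.25, 0, 0, 0]
    - [0, 0, 0, -1.57, 0, 0, 0]
    - [0, 0, 0, -1.57, 0, 0, 0]
    - [0, 0, 0, -1.57, 0, 0, 0]
    - [0, 0, 0, -1.57, 0, 0, 0]
    - [0, 0, 0, -1.57, 0, 0, 0]
    - [0, 0, 0, -1.57, 0, 0, 0]
    - [0, 0, 0, -1.57, 0, 0, 0]
    - [0, 0, 0, -1.57, 0, 0, 0]
    - [0, 0, 0, -1.57, 0, 0, 0]

```text
t: 4.65
position: [0.6463, -0.1085, 0.039]
orientation: [-0.028, 1.573, 0.028]
force: [-0.2, 0.5, -0.3]
opening: 0.5
```

```bash
python3 - <<'E'
from h import *
s=bot.state();print(s["position"],np.degrees(yawnow(s)),s["t"])
move(.6465,-.1095,.037,92.3)
it=snap("top","t1");is_=snap("side","s2")
cv2.imwrite("pics/c2.png",cv2.resize(is_[210:310,310:450],None,fx=5,fy=5))
E
```

```text
[ 0.64627078 -0.10852701  0.03903743] 92.03812238091963 4.65
row [0.204, -0.098, 0.02, -0.005, -0.003, 0.0] jawdeg 92.0->92.3 q1 -0.30 q6 -1.90 reach 0.656 rows>=0.1
```

View pics/c2.png

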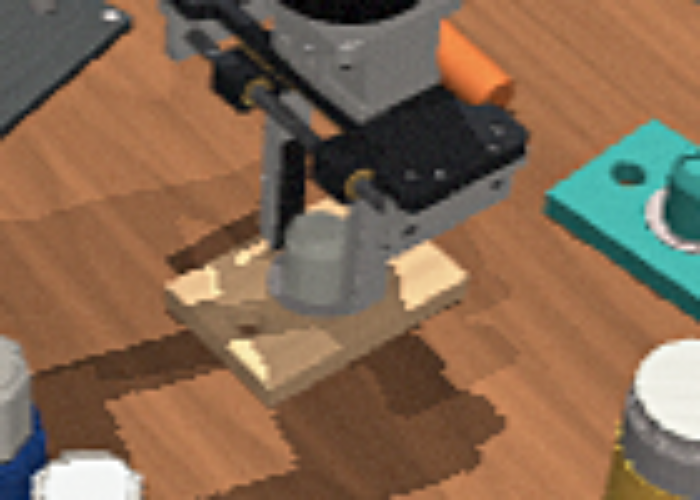

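The enlarged side crop shows the two fingers straddling the pin (crop 320,260) across the plate's y. I close and lift.

send_rows:
  motion:
    - [0.2, 0, 0, -0.005, 0, 0, -1]
    - [0.2, 0, 0, -0.005, 0, 0, -1]
    - [0.2, 0, 0, -0.005, 0, 0, -1]
    - [0.2, 0, 0, -0.005, 0, 0, -1]
    - [0.2, 0, 0, -0.005, 0, 0, -1]
    - [0.2, 0, 0, -0.005, 0, 0, -1]
    - [0.2, 0, 0, -0.005, 0, 0, -1]
    - [0.2, 0, 0, -0.005, 0, 0, -1]

```text
t: 5.42
position: [0.646, -0.1083, 0.0366]
orientation: [-0.032, 1.574, 0.032]
force: [-0.4, 1.4, -2.2]
opening: 0.348
```

```bash
python3 - <<'E'
from h import *
s=bot.state();print(s["position"],np.degrees(yawnow(s)),s["t"],s["opening"])
it=snap("top","t2");is_=snap("side","s3")
for n,im,p in(("top",it,(358,190)),("side",is_,(355,268))):
    x0,y0={"top":(370,207),"side":(375,266)}[n]
    cv2.imwrite(f"pics/g_{n}.png",cv2.resize(im[y0-50:y0+50,x0-60:x0+60],None,fx=5,fy=5))
E
```

```text
[ 0.64599609 -0.10825236  0.03663012] 92.36045637624119 5.4167 0.3478223461896252
```

View pics/g_top.png

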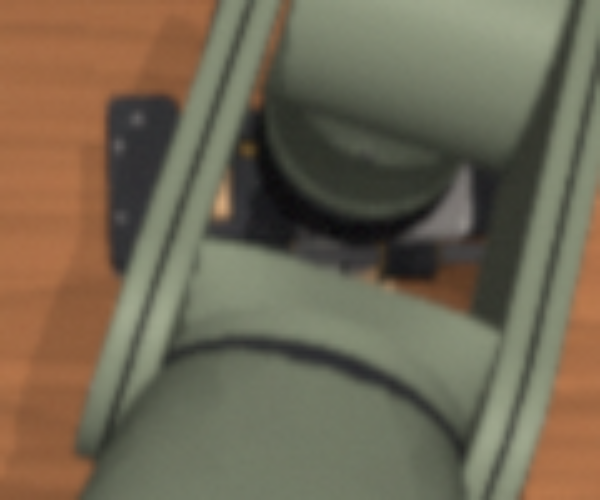

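send_rows:
  motion:
    - [-2, 0, 0, 0, 0, 0, -1]
    - [-5, 0, 0, 0, 0, 0, -1]
    - [-8, 0, 0, 0, 0, 0, -1]
    - [-8, 0, 0, 0, 0, 0, -1]
    - [-8, 0, 0, 0, 0, 0, -1]

```text
t: 5.93
position: [0.6479, -0.1094, 0.1183]
orientation: [-0.034, 1.569, 0.03]
force: [0.3, -0.4, -5.6]
opening: 0.35
```

```bash
python3 - <<'E'
from h import *
np.set_printoptions(precision=4,suppress=True)
s=bot.state();print(s["position"],np.degrees(yawnow(s)),s["t"],s["opening"],s["force"])
a=cv2.imread("pics/side0.png")[195:245,275:345];b=cv2.imread("pics/top0.png")[185:260,225:300]
cv2.imwrite("pics/pegs_s.png",cv2.resize(a,None,fx=10,fy=10,interpolation=cv2.INTER_CUBIC))
cv2.imwrite("pics/pegs_t.png",cv2.resize(b,None,fx=8,fy=8,interpolation=cv2.INTER_CUBIC))
print(proj("top",[[.6494,.1384,.03],[.6494,.1384,.008],[.5699,.1118,.03],[.5699,.1118,.008]]),proj("side",[[.6494,.1384,.03],[.6494,.1384,.008],[.5699,.1118,.03],[.5699,.1118,.008]]))
is_=snap("side","s4");cv2.imwrite("pics/lift.png",cv2.resize(is_[150:310,300:450],None,fx=3.7,fy=3.7))
E
```

```text
[ 0.6479 -0.1094  0.1183] 92.34889224428073 5.9333 0.34972304686658834 [ 0.3392 -0.44   -5.568 ]
[[254.8825 202.899 ]
 [256.0515 205.1339]
 [265.9231 239.7647]
 [266.8873 241.2978]] [[318.7583 203.9798]
 [318.9343 210.3105]
 [298.073  220.6557]
 [298.4989 227.0106]]
```

View pics/pegs_s.png

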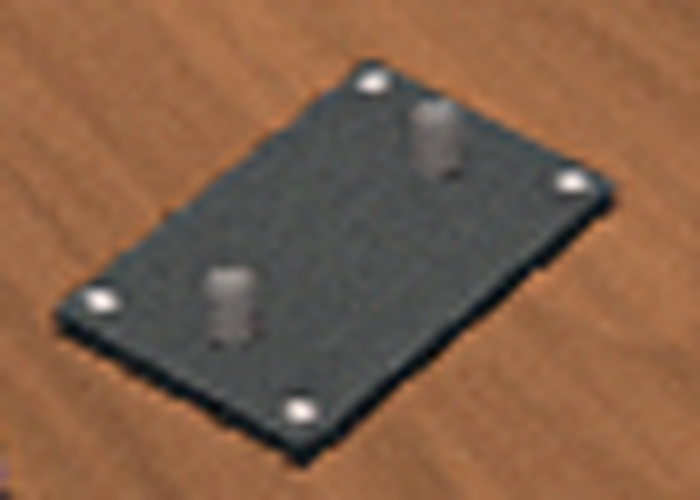

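View pics/pegs_t.png

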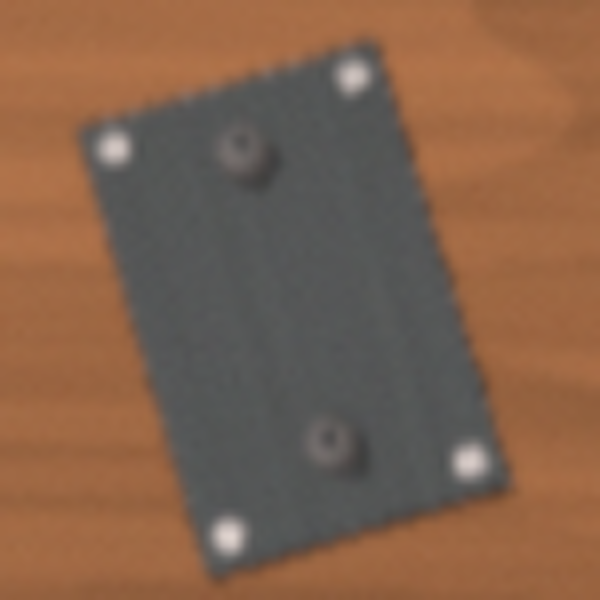

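View pics/lift.png

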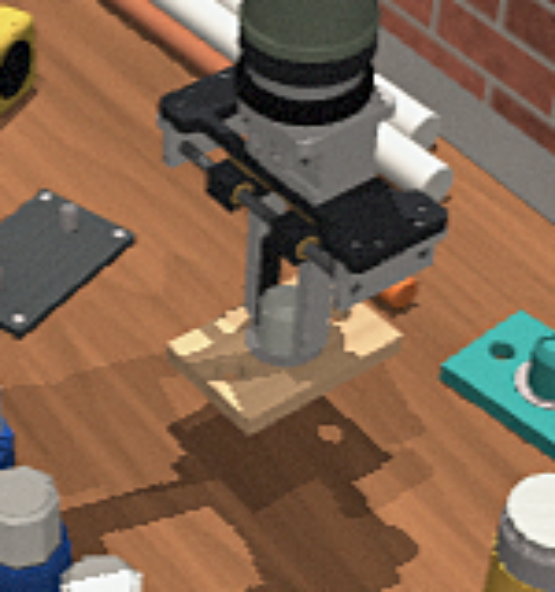

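```bash
python3 - <<'E'
from h import *
np.set_printoptions(precision=2,suppress=True)
s=bot.state();p=s["position"];yaw=yawnow(s)-np.pi/2
for dy in (0,):
    c,sn=np.cos(yaw),np.sin(yaw)
    L=[(-60,40,14),(-60,-40,14),(60,-40,14),(-60,-40,0)]
    P=[[p[0]+(a*c-b*sn)/1000,p[1]+(a*sn+b*c)/1000,p[2]-.0366+z/1000] for a,b,z in L]
    q=proj("side",P);print((q-[300,150]+.5)*3.7)
E
```

```text
[[162.43 343.36]
 [244.1  420.34]
 [398.28 336.81]
 [243.07 436.65]]
```

```bash
python3 - <<'E'
from h import *
move(.6095,.125,.11,108.6)
E
```

```text
row [0.569, 23.496, -2.664, -0.284, -0.004, -0.0] jawdeg 92.3->108.6 q1 -0.30 q6 -1.91 reach 0.622 rows>=5.7
```

send_rows:
  motion:
    - [0, 3, -0.3, -0.05, 0, 0, -1]
    - [0.2, 7, -0.8, -0.1, 0, 0, -1]
    - [0.4, 11, -1.3, -0.15, 0, 0, -1]
    - [0.57, 15, -1.7, -0.2, 0, 0, -1]
    - [0.57, 19, -2.2, -0.25, 0, 0, -1]
    - [0.57, 22, -2.5, -0.284, 0, 0, -1]
    - [0.57, 23.5, -2.66, -0.284, 0, 0, -1]
    - [0.57, 23.5, -2.66, -0.284, 0, 0, -1]
    - [0.57, 23.5, -2.66, -0.284, 0, 0, -1]
    - [0.57, 23.5, -2.66, -0.284, 0, 0, -1]

```text
t: 6.82
position: [0.6087, 0.1238, 0.1082]
orientation: [-0.255, 1.563, 0.254]
force: [0.5, -0.7, -4.6]
opening: 0.349
```

```bash
python3 - <<'E'
from h import *
np.set_printoptions(precision=2,suppress=True)
s=bot.state();print(s["position"],np.degrees(yawnow(s)),s["t"],s["opening"],s["force"])
is_=snap("side","s5");it=snap("top","t5")
cv2.imwrite("pics/s5c.png",cv2.resize(is_[140:240,250:370],None,fx=6,fy=6,interpolation=cv2.INTER_CUBIC))
cv2.imwrite("pics/t5c.png",cv2.resize(it[170:280,200:320],None,fx=5,fy=5,interpolation=cv2.INTER_CUBIC))
p=s["position"]
for dy in (-92.35+2.3+0,):
  for e in(0,2):
    yaw=yawnow(s)+np.radians(-90+e);c,sn=np.cos(yaw),np.sin(yaw)
    L=[(-60,40,14),(-60,-40,14),(60,-40,14),(60,40,14),(-60,-40,0)]
    P=[[p[0]+(a*c-b*sn)/1000,p[1]+(a*sn+b*c)/1000,p[2]-.0366+z/1000] for a,b,z in L]
    q=proj("side",P);print((q-[250,140]+.5)*6)
    q=proj("top",P);print((q-[200,170]+.5)*5)
E
```

```text
[0.61 0.12 0.11] 108.5753861993402 6.8167 0.34914102587617407 [ 0.47 -0.72 -4.57]
[[183.15 373.41]
 [330.07 450.76]
 [512.16 303.84]
 [367.47 234.34]
 [331.48 476.76]]
[[239.38 404.73]
 [430.33 346.07]
 [345.51  69.67]
 [157.37 126.26]
 [432.28 351.31]]
[[184.74 377.06]
 [336.27 450.97]
 [510.18 300.37]
 [361.74 234.17]
 [337.64 476.98]]
[[245.4  406.38]
 [434.22 341.2 ]
 [339.6   68.09]
 [153.45 131.  ]
 [436.12 346.51]]
```

View pics/s5c.png

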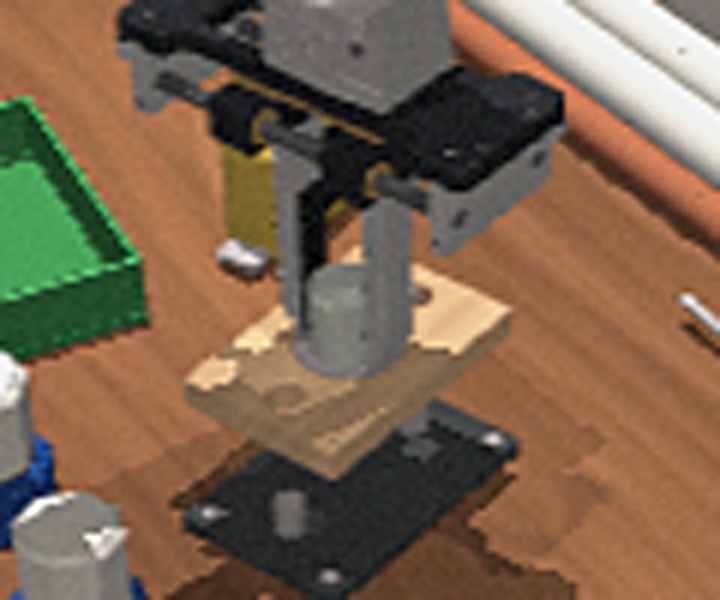

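View pics/t5c.png

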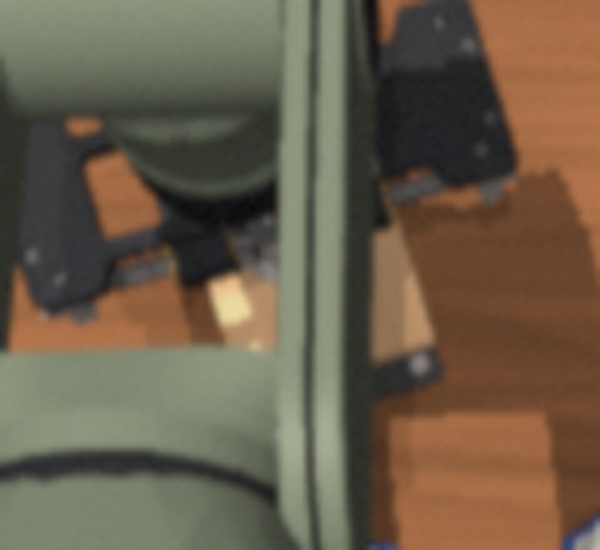

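```bash
python3 - <<'E'
from h import *
np.set_printoptions(precision=2,suppress=True)
it=cv2.imread("pics/t5.png")
cv2.imwrite("pics/t5d.png",cv2.resize(it[210:252,262:302],None,fx=14,fy=14,interpolation=cv2.INTER_CUBIC))
s=bot.state();p=s["position"];e=.6
yaw=yawnow(s)+np.radians(-90+e);c,sn=np.cos(yaw),np.sin(yaw)
L=[(-60,-40,14),(60,-40,14),(-60,-40,0),(-60,40,14)]
P=[[p[0]+(a*c-b*sn)/1000,p[1]+(a*sn+b*c)/1000,p[2]-.0366+z/1000] for a,b,z in L]
print("gauge",(proj("top",P)-[262,210]+.5)*14)
yaw=np.radians(18.6);c,sn=np.cos(yaw),np.sin(yaw);p=[.6097,.1251]
P=[[p[0]+(a*c-b*sn)/1000,p[1]+(a*sn+b*c)/1000,z/1000] for a,b,z in [(-65,-43,8),(65,-43,8)]]
print("base",(proj("top",P)-[262,210]+.5)*14)
E
```

```text
gauge [[ 342.99  399.52]
 [  98.1  -372.55]
 [ 348.37  414.35]
 [-190.58  568.65]]
base [[ 385.33  503.65]
 [ 144.72 -278.13]]
```

View pics/t5d.png

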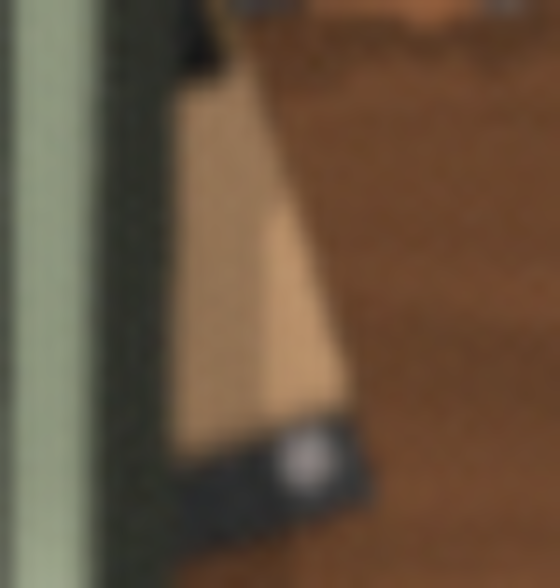

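```bash
python3 - <<'E'
from h import *
np.set_printoptions(precision=2,suppress=True)
f=lambda u,v:((u+.5)/8-.5+225,(v+.5)/8-.5+185)
r=np.array([onz("top",f(*q),.0085) for q in [(114,148),(352,76),(469,461),(228,537)]])*1000
print(r.mean(0), r)
d=r[0]-r[3];print(np.degrees(np.arctan2(d[1],d[0])));d=r[1]-r[2];print(np.degrees(np.arctan2(d[1],d[0])))
k=np.array([onz("top",f(*q),.03) for q in [(241,147),(330,440)]])*1000
print(k,k.mean(0),np.degrees(np.arctan2(*(k[0]-k[1])[1::-1])),np.linalg.norm(k[0]-k[1]))
g=lambda u,v:((u+.5)/10-.5+275,(v+.5)/10-.5+195)
r=np.array([onz("side",g(*q),.0085) for q in [(373,82),(571,181),(300,411),(101,300)]])*1000
print("side",r.mean(0));d=r[0]-r[3];print(np.degrees(np.arctan2(d[1],d[0])));d=r[1]-r[2];print(np.degrees(np.arctan2(d[1],d[0])))
# held gauge in side view
s=bot.state();z=s["position"][2]-.0366+.014
h=lambda u,v:((u+.5)/6-.5+250,(v+.5)/6-.5+140)
c=[onz("side",h(*q),z)*1000 for q in [(187,385),(512,312)]];print("gauge side",(c[0]+c[1])/2,"actual",s["position"])
E
```

```text
[610.75 126.31   8.5 ] [[653.08 176.22   8.5 ]
 [674.75 111.87   8.5 ]
 [568.65  76.43   8.5 ]
 [546.52 140.73   8.5 ]]
18.419554423628522
18.473831281008504
[[649.31 138.81  30.  ]
 [570.33 112.05  30.  ]] [609.82 125.43  30.  ] 18.720926227819767 83.38891313389577
side [608.09 125.15   8.5 ]
18.744645966583843
18.807451501120923
gauge side [605.39 116.43  86.46] actual [0.61 0.12 0.11]
```

```bash
python3 - <<'E'
from h import *
move(.6103,.1262,.072,108.0)
E
```

```text
row [3.705, 0.244, 0.197, 0.009, -0.006, -0.0] jawdeg 108.5->108.0 q1 0.06 q6 -1.83 reach 0.623 rows>=0.9
```

send_rows:
  motion:
    - [1, 0.1, 0.1, 0.005, -0.003, 0, -1]
    - [2, 0.24, 0.2, 0.009, -0.006, 0, -1]
    - [3, 0.24, 0.2, 0.009, -0.006, 0, -1]
    - [3.7, 0.24, 0.2, 0.009, -0.006, 0, -1]
    - [3.7, 0.24, 0.2, 0.009, -0.006, 0, -1]
    - [3.7, 0.24, 0.2, 0.009, -0.006, 0, -1]

```text
t: 7.42
position: [0.6094, 0.126, 0.0707]
orientation: [-0.246, 1.559, 0.247]
force: [-0.8, -0.3, -4.4]
opening: 0.348
```

```bash
python3 - <<'E'
from h import *
np.set_printoptions(precision=4,suppress=True)
s=bot.state();print(np.array(s["position"]),np.degrees(yawnow(s)),s["t"])
is_=snap("side","s6")
cv2.imwrite("pics/s6c.png",cv2.resize(is_[170:250,260:360],None,fx=7,fy=7,interpolation=cv2.INTER_CUBIC))
move(.6103,.1262,.066,108.0)
E
```

```text
[0.6094 0.126  0.0707] 107.97284565631512 7.4167
row [0.564, -0.0, 0.008, -0.0, -0.0, -0.0] jawdeg 108.0->108.0 q1 0.06 q6 -1.82 reach 0.623 rows>=0.1
```

View pics/s6c.png

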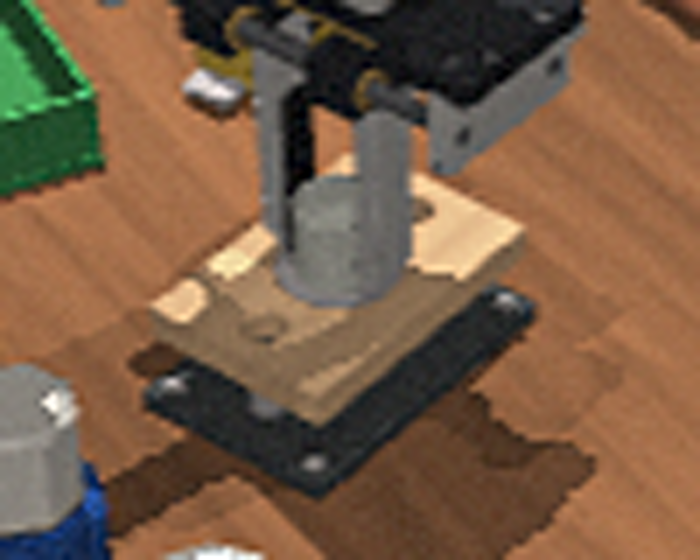

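send_rows:
  motion:
    - [0.3, 0, 0, 0, 0, 0, -1]
    - [0.6, 0, 0, 0, 0, 0, -1]
    - [0.8, 0, 0, 0, 0, 0, -1]
    - [0.8, 0, 0, 0, 0, 0, -1]

```text
t: 7.8
position: [0.6098, 0.1262, 0.0632]
orientation: [-0.246, 1.558, 0.247]
force: [0.5, -0.5, -5.1]
opening: 0.349
```

send_rows:
  motion:
    - [0.3, 0, 0, 0, 0, 0, -1]
    - [0.5, 0, 0, 0, 0, 0, -1]
    - [0.5, 0, 0, 0, 0, 0, -1]

```text
t: 8.05
position: [0.6093, 0.1262, 0.0576]
orientation: [-0.246, 1.559, 0.247]
force: [0.3, 0.7, -4.6]
opening: 0.349
```

send_rows:
  motion:
    - [0.3, 0, 0, 0, 0, 0, -1]
    - [0.5, 0, 0, 0, 0, 0, -1]
    - [0.5, 0, 0, 0, 0, 0, -1]

```text
t: 8.3
position: [0.6088, 0.1262, 0.0518]
orientation: [-0.246, 1.56, 0.247]
force: [0.2, 1.0, -4.7]
opening: 0.351
```

send_rows:
  motion:
    - [0.2, 0, 0, 0, 0, 0, -1]
    - [0.4, 0, 0, 0, 0, 0, -1]
    - [0.4, 0, 0, 0, 0, 0, -1]

```text
t: 8.55
position: [0.6086, 0.1263, 0.0473]
orientation: [-0.246, 1.56, 0.247]
force: [0.1, 0.5, -5.1]
opening: 0.348
```

send_rows:
  motion:
    - [0.1, 0, 0, 0, 0, 0, -1]
    - [0.25, 0, 0, 0, 0, 0, -1]
    - [0.25, 0, 0, 0, 0, 0, -1]

```text
t: 8.8
position: [0.6087, 0.1263, 0.0447]
orientation: [-0.246, 1.56, 0.247]
force: [0.1, 0.0, -5.4]
opening: 0.35
```

send_rows:
  motion:
    - [0.1, 0, 0, 0, 0, 0, -1]
    - [0.15, 0, 0, 0, 0, 0, -1]
    - [0.15, 0, 0, 0, 0, 0, -1]

```text
t: 9.05
position: [0.6087, 0.1263, 0.0446]
orientation: [-0.246, 1.56, 0.247]
force: [-3.8, 0.4, 4.8]
opening: 0.353
```

send_rows:
  motion:
    - [0, 0, 0, 0, 0, 0, 0.1]
    - [0, 0, 0, 0, 0, 0, 0.1]
    - [0, 0, 0, 0, 0, 0, 0.1]
    - [0, 0, 0, 0, 0, 0, 0.1]
    - [-4, 0, 0, 0, 0, 0, 0.1]
    - [-8, 0, 0, 0, 0, 0, 0.1]
    - [-12, 0, 0, 0, 0, 0, 0.1]
    - [-14, 0, 0, 0, 0, 0, 0.1]
    - [-14, 0, 0, 0, 0, 0, 0.1]

```text
t: 9.8
position: [0.614, 0.1266, 0.1921]
orientation: [-0.246, 1.546, 0.246]
force: [0.6, 0.2, 0.8]
opening: 0.549
```

```bash
python3 - <<'E'
from h import *
np.set_printoptions(precision=4,suppress=True)
s=bot.state();print(np.array(s["position"]),np.degrees(yawnow(s)),s["t"])
is_=snap("side","s7");it=snap("top","t7")
a=cv2.resize(is_[170:250,260:360],None,fx=7,fy=7,interpolation=cv2.INTER_CUBIC)
cv2.imwrite("pics/s7c.png",a)
for n,im in(("top",it),("side",is_)):
    for uv,a,P in captops(im,n): print(n,np.round(uv,1),a,P)
E
```

```text
[0.614  0.1266 0.1921] 107.99820440100883 9.8
top [371.8 293.4] 257.0 [ 0.4592 -0.109   0.072 ]
top [413.8 292.8] 253.0 [ 0.4623 -0.1936  0.072 ]
top [327.6 284. ] 133.0 [ 0.4762 -0.02    0.072 ]
top [476.1 182.5] 512.0 [ 0.6937 -0.3253  0.072 ]
side [326.8 308.1] 259.0 [ 0.4589 -0.1945  0.072 ]
side [450.6 287.7] 391.5 [ 0.7076 -0.2927  0.072 ]
side [304.4 283.6] 218.0 [ 0.4553 -0.1121  0.072 ]
side [291.  256.4] 102.0 [ 0.4721 -0.0257  0.072 ]
side [244.2 203.3] 117.5 [0.4677 0.2028 0.072 ]
side [378.3 169.1] 634.5 [0.8367 0.1298 0.072 ]
side [379.3 158.6] 528.0 [0.8687 0.1677 0.072 ]
```

View pics/s7c.png

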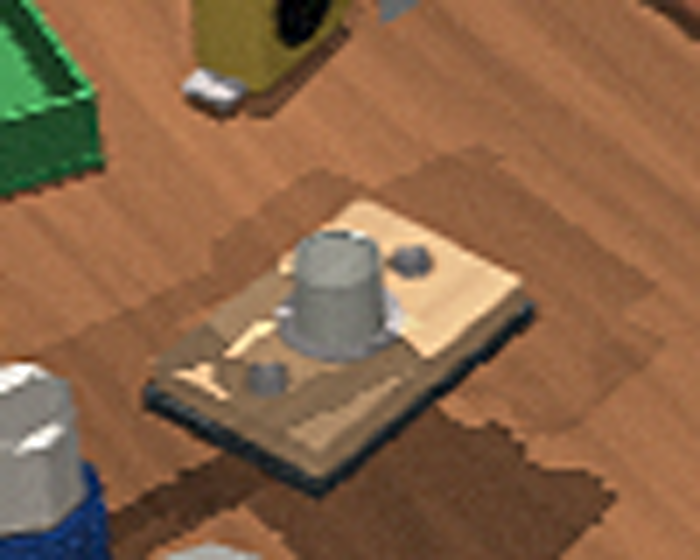

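View pics/t7.png

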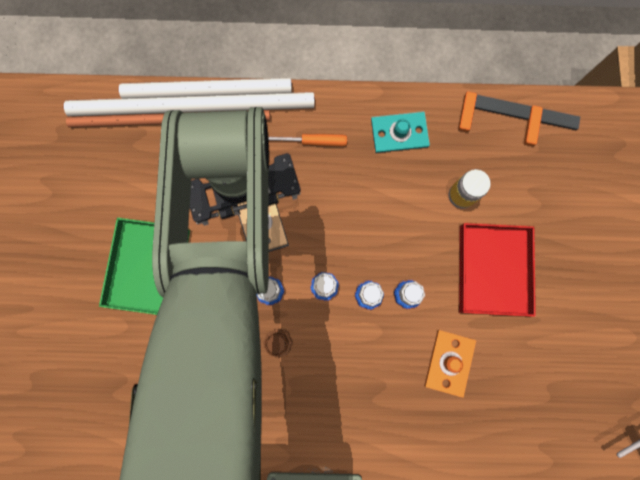

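The side crop shows the plate flat on the base, with both pegs (crop 411,260 and 266,377) standing out of its holes, so the gauge is seated. Next are the caps, starting with the second from the left.

```bash
python3 - <<'E'
from h import *
move(.463,.102,.12,90)
E
```

```text
row [6.561, 2.225, -14.72, 0.314, -0.001, -0.001] jawdeg 108.0->90.0 q1 0.06 q6 -1.82 reach 0.474 rows>=3.9
```

send_rows:
  motion:
    - [6.5, 2.22, -14.72, 0.314, 0, 0, 0.4]
    - [6.5, 2.22, -14.72, 0.314, 0, 0, 0.4]
    - [6.5, 2.22, -14.72, 0.314, 0, 0, 0.4]
    - [6.5, 2.22, -14.72, 0.314, 0, 0, 0.4]
    - [6.5, 2.22, -14.72, 0.314, 0, 0, 0.4]
    - [6.5, 2.22, -14.72, 0.314, 0, 0, 0.4]
    - [6.5, 2.22, -14.72, 0.314, 0, 0, 0.4]

```text
t: 10.48
position: [0.4626, 0.1019, 0.1194]
orientation: [0.0, 1.574, 0.0]
force: [0.9, -0.0, -0.1]
opening: 0.701
```

```bash
python3 - <<'E'
from h import *
np.set_printoptions(precision=4,suppress=True)
s=bot.state();print(s["opening"])
is_=snap("side","s8")
for uv,a,P in captops(is_,"side"): print(np.round(uv,1),a,P)
cv2.imwrite("pics/s8c.png",cv2.resize(is_[150:290,190:330],None,fx=4,fy=4,interpolation=cv2.INTER_CUBIC))
move(.463,.102,.053,90)
E
```

```text
0.700555626593253
[326.8 308.2] 262.0 [ 0.4589 -0.1946  0.072 ]
[450.6 287.7] 391.5 [ 0.7076 -0.2927  0.072 ]
[304.5 283.6] 221.0 [ 0.4554 -0.1121  0.072 ]
[291.4 255.9] 109.0 [ 0.4738 -0.0247  0.072 ]
[242.  203.6] 76.5 [0.4624 0.2049 0.072 ]
[373.5 154.6] 617.0 [0.867  0.1922 0.072 ]
row [6.763, -0.0, -0.131, -0.0, -0.0, -0.001] jawdeg 90.0->90.0 q1 0.03 q6 -1.54 reach 0.474 rows>=1.6
```

View pics/s8c.png

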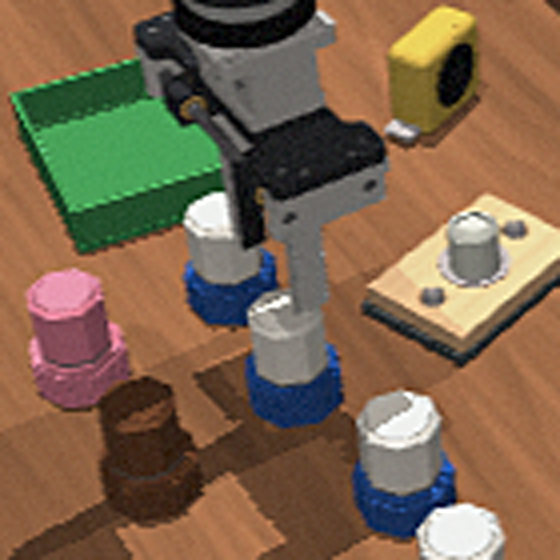

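The gripper is above the second cap (crop 295,340), jaws along y, with the neighbours clear. Descend and squeeze.

send_rows:
  motion:
    - [3.5, 0, -0.1, 0, 0, 0, 0.4]
    - [6.7, 0, -0.13, 0, 0, 0, 0.4]
    - [6.7, 0, -0.13, 0, 0, 0, 0.4]
    - [6.7, 0, -0.13, 0, 0, 0, -1]
    - [6.7, 0, -0.13, 0, 0, 0, -1]
    - [6.7, 0, -0.13, 0, 0, 0, -1]
    - [6.7, 0, -0.13, 0, 0, 0, -1]
    - [6.7, 0, -0.13, 0, 0, 0, -1]
    - [6.7, 0, -0.13, 0, 0, 0, -1]
    - [6.7, 0, -0.13, 0, 0, 0, -1]

```text
t: 11.37
position: [0.4656, 0.1022, 0.0558]
orientation: [0.001, 1.565, 0.001]
force: [0.9, 0.7, 6.9]
opening: 0.495
```

```bash
python3 - <<'E'
from h import *
np.set_printoptions(precision=4,suppress=True)
s=bot.state();print(s["opening"],s["force"],s["tau"])
is_=snap("side","s9")
cv2.imwrite("pics/s9c.png",cv2.resize(is_[180:290,210:330],None,fx=5,fy=5,interpolation=cv2.INTER_CUBIC))
s=bot.state();print(s["position"],s["opening"],s["force"])
E
```

```text
0.49466805077354215 [0.9351 0.6638 6.8605] [ -0.3004 -27.8414 -18.5968  -0.1664   0.4764   0.0026]
[0.4656 0.1022 0.0558] 0.4943249516971051 [0.8808 0.9714 6.3484]
```

View pics/s9c.png

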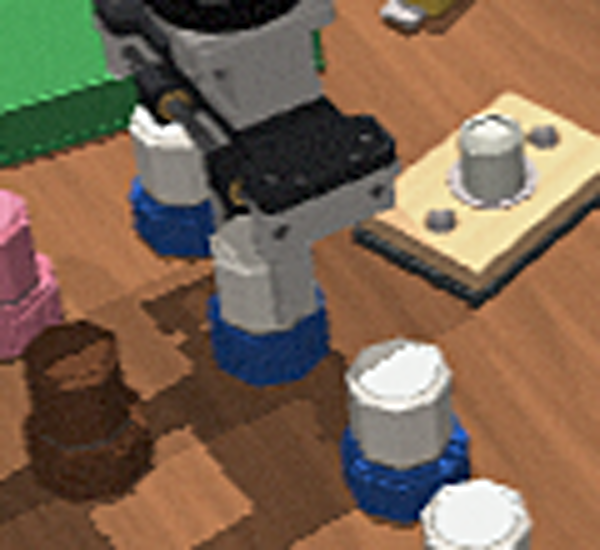

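send_rows:
  motion:
    - [0, 0, 0, 0, 0, 0, 0.4]
    - [0, 0, 0, 0, 0, 0, 0.4]
    - [0, 0, 0, 0, 0, 0, 0.4]
    - [0, 0, 0, 0, 0, 0, 0.4]

```text
t: 11.75
position: [0.4649, 0.1022, 0.0555]
orientation: [0.001, 1.567, 0.001]
force: [0.6, -0.7, 0.0]
opening: 0.695
```

```bash
python3 - <<'E'
from h import *
np.set_printoptions(precision=4,suppress=True)
s=bot.state();print(s["opening"],s["force"],s["tau"])
is_=snap("side","s10")
cv2.imwrite("pics/s10c.png",cv2.resize(is_[180:290,210:330],None,fx=5,fy=5,interpolation=cv2.INTER_CUBIC))
move(.4640,.102,.053,0)
E
```

```text
0.6949309741856492 [ 0.6    -0.6643  0.0121] [ -0.0042 -31.3197 -22.0575  -0.01     0.0479  -0.0001]
row [0.238, -0.015, -0.089, 1.571, 0.003, -0.004] jawdeg 90.0->0.0 q1 0.03 q6 -1.54 reach 0.475 rows>=12.6
```

View pics/s10c.png

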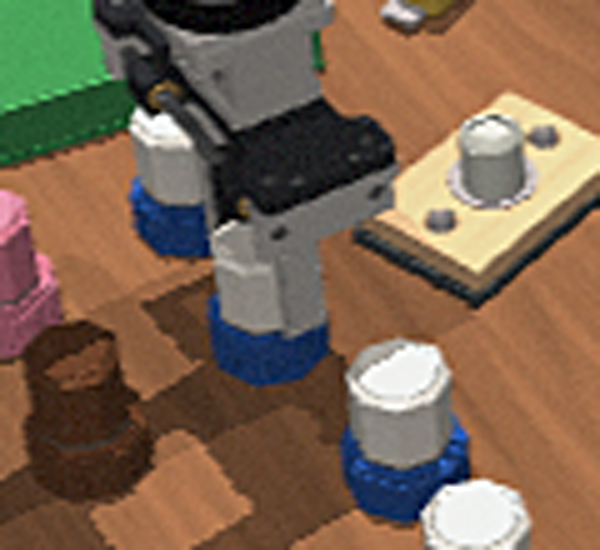

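```bash
python3 - <<'E'
from h import *
im=cv2.imread("pics/top0.png")
tiles=[]
for u,v in [(219,285),(268,290),(324,286),(370,294),(410,293)]:
    c=im[v-18:v+18,u-18:u+18];c=cv2.resize(c,(396,396),interpolation=cv2.INTER_LANCZOS4);tiles.append(c)
cv2.imwrite("pics/oct.png",cv2.resize(np.vstack([np.hstack(tiles[:3]),np.hstack(tiles[3:]+[np.zeros_like(tiles[0])])]),(792,528)))
a=cv2.imread("pics/side0.png");T=[]
for u,v in [(247,215),(263,239),(291,266),(306,295),(328,320)]:
    c=a[v-22:v+22,u-22:u+22];T.append(cv2.resize(c,(396,396),interpolation=cv2.INTER_LANCZOS4))
cv2.imwrite("pics/octs.png",cv2.resize(np.vstack([np.hstack(T[:3]),np.hstack(T[3:]+[np.zeros_like(T[0])])]),(792,528)))
E
```

```text
(no output)
```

View pics/oct.png

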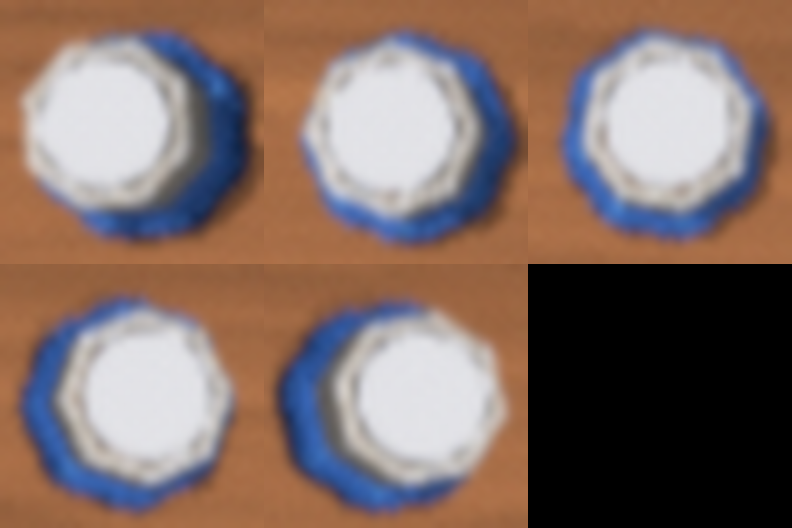

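View pics/octs.png

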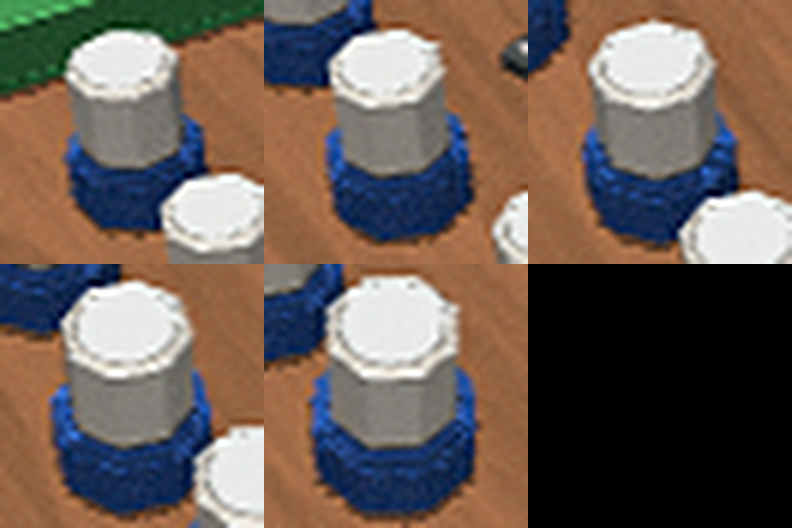

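```bash
cat >> h.py <<'E'
def octyaw(im,uv,vthr=150,sthr=60):
    """8-fold phase of white top outline, top view; returns flat-direction yaw deg (mod 45) in world"""
    u,v=uv;f=12;r0=18
    M=np.float32([[f,0,-f*(u-r0)],[0,f,-f*(v-r0)]])
    c=cv2.warpAffine(im,M,(2*r0*f,2*r0*f),flags=cv2.INTER_CUBIC)
    h=cv2.cvtColor(c,cv2.COLOR_BGR2HSV).astype(float)
    m=((h[...,2]>vthr)&(h[...,1]<sthr)).astype(np.uint8)
    cs,_=cv2.findContours(m,0,1);k=max(cs,key=cv2.contourArea);k=cv2.convexHull(k)
    cc=np.zeros_like(m);cv2.drawContours(cc,[k],-1,1,-1)
    mo=cv2.moments(cc,True);cx,cy=mo["m10"]/mo["m00"],mo["m01"]/mo["m00"]
    A=np.radians(np.arange(0,360,1.));R_=[]
    pol=cv2.warpPolar(cc,(250,360),(cx,cy),250,cv2.WARP_POLAR_LINEAR);R_=pol.sum(1).astype(float)
    F=np.sum(R_*np.exp(-8j*A))/360
    vert=-np.angle(F)/8  # image angle (x right,y down) of a vertex: cos(8(A-vert)) max
    flat=vert+np.pi/8
    # image dir (cos,sin down) -> world: image right = -y, image down = -x
    d=np.array([-np.sin(flat),-np.cos(flat)]);w=np.degrees(np.arctan2(d[1],d[0]))%45
    return w,abs(F)/R_.mean(),R_.mean()/f
E
python3 - <<'E'
from h import *
im=cv2.imread("pics/top0.png")
for uv in [(214.3,283.3),(266.4,289),(324.6,284.1),(371.8,293.5),(413.5,292.7)]:
    print([tuple(np.round(octyaw(im,uv,t,s),2)) for t,s in((140,60),(160,50),(175,60))])
E
```

```text
[(np.float64(4.5), np.float64(0.01), np.float64(11.78)), (np.float64(40.66), np.float64(0.02), np.float64(133.0)), (np.float64(38.68), np.float64(0.01), np.float64(131.24))]
[(np.float64(37.73), np.float64(0.04), np.float64(138.17)), (np.float64(37.9), np.float64(0.04), np.float64(137.48)), (np.float64(37.82), np.float64(0.04), np.float64(137.73))]
[(np.float64(32.14), np.float64(0.04), np.float64(137.03)), (np.float64(31.63), np.float64(0.03), np.float64(136.75)), (np.float64(31.62), np.float64(0.03), np.float64(136.95))]
[(np.float64(33.89), np.float64(0.02), np.float64(140.78)), (np.float64(33.36), np.float64(0.02), np.float64(140.33)), (np.float64(33.01), np.float64(0.01), np.float64(140.38))]
[(np.float64(32.68), np.float64(0.02), np.float64(141.03)), (np.float64(32.8), np.float64(0.02), np.float64(140.48)), (np.float64(33.09), np.float64(0.02), np.float64(138.91))]
```

```bash
sed -i 's/cv2.WARP_POLAR_LINEAR)/cv2.WARP_POLAR_LINEAR+cv2.WARP_FILL_OUTLIERS+cv2.INTER_LINEAR)/; s/pol=cv2.warpPolar(cc,/pol=cv2.warpPolar(cc.astype(np.float32),/' h.py
python3 - <<'E'
from h import *
im=cv2.imread("pics/top0.png")
for uv in [(214.3,283.3),(266.4,289),(324.6,284.1),(371.8,293.5),(413.5,292.7)]:
    print([tuple(np.round(octyaw(im,uv,t,s),2).tolist()) for t,s in((140,60),(160,50),(175,60),(190,60))])
E
```

```text
[(4.51, 0.01, 11.78), (4.74, 0.01, 11.39), (4.63, 0.01, 11.22), (0.87, 0.0, 10.17)]
[(21.2, 0.01, 12.01), (21.97, 0.01, 11.57), (22.67, 0.01, 11.37), (22.3, 0.0, 10.34)]
[(34.31, 0.01, 11.86), (34.3, 0.01, 11.51), (35.34, 0.01, 11.38), (37.24, 0.01, 10.52)]
[(25.88, 0.01, 11.96), (25.66, 0.01, 11.52), (26.24, 0.01, 11.22), (27.64, 0.01, 10.71)]
[(12.52, 0.01, 11.71), (12.37, 0.01, 11.4), (12.31, 0.01, 11.28), (12.0, 0.01, 10.61)]
```

```bash
python3 - <<'E'
from h import *
move(.4640,.102,.054,111.9)
E
```

```text
row [0.138, -0.015, -0.088, -0.382, 0.004, -0.0] jawdeg 90.0->111.9 q1 0.03 q6 -1.54 reach 0.475 rows>=3.1
```

send_rows:
  motion:
    - [0.1, 0, -0.09, -0.382, 0.004, 0, 0.4]
    - [0.1, 0, -0.09, -0.382, 0.004, 0, 0.4]
    - [0.1, 0, -0.09, -0.382, 0.004, 0, 0.4]
    - [0.1, 0, -0.09, -0.382, 0.004, 0, 0.4]
    - [0.1, 0, -0.09, -0.382, 0.004, 0, -1]
    - [0.1, 0, -0.09, -0.382, 0.004, 0, -1]
    - [0.1, 0, -0.09, -0.382, 0.004, 0, -1]
    - [0.1, 0, -0.09, -0.382, 0.004, 0, -1]
    - [0.1, 0, -0.09, -0.382, 0.004, 0, -1]
    - [0.1, 0, -0.09, -0.382, 0.004, 0, -1]

```text
t: 12.63
position: [0.4639, 0.1022, 0.0543]
orientation: [-0.299, 1.55, 0.299]
force: [0.2, -0.9, -0.5]
opening: 0.467
```

send_rows:
  motion:
    - [0, 0, 0, 0, 0, 0, 0.2]
    - [0, 0, 0, 0, 0, 0, 0.2]
    - [0, 0, 0, 0.1, 0, 0, 0.2]
    - [0, 0, 0, 0.25, 0, 0, 0.2]
    - [0, 0, 0, 0.5, 0, 0, 0.2]
    - [0, 0, 0, 0.75, 0, 0, 0.2]
    - [0, 0, 0, 1.57, 0, 0, 0.2]
    - [0, 0, 0, 1.57, 0, 0, 0.2]
    - [0, 0, 0, 1.57, 0, 0, 0.2]
    - [0, 0, 0, 1.57, 0, 0, 0.2]
    - [0, 0, 0, 1.57, 0, 0, 0.2]
    - [0, 0, 0, 1.57, 0, 0, 0.2]
    - [0, 0, 0, 1.57, 0, 0, 0.2]
    - [0, 0, 0, 1.57, 0, 0, 0.2]
    - [0, 0, 0, 1.57, 0, 0, -1]
    - [0, 0, 0, 1.57, 0, 0, -1]
    - [0, 0, 0, 1.57, 0, 0, -1]
    - [0, 0, 0, 1.57, 0, 0, -1]
    - [0, 0, 0, 1.57, 0, 0, -1]
    - [0, 0, 0, 1.57, 0, 0, -1]

```text
t: 14.3
position: [0.4638, 0.1021, 0.0544]
orientation: [0.923, 1.366, -0.922]
force: [-0.3, -0.1, 0.3]
opening: 0.468
```

```bash
python3 - <<'E'
from h import *
print(bot.state()["position"])
move(.4638,.1021,.14);move(.6087,.1263,.135)
E
```

```text
[0.46384562 0.10214942 0.05437226]
row [-8.563, -0.006, 0.003, 0.0, -0.0, -0.0] jawdeg 22.0->22.0 q1 0.03 q6 -0.35 reach 0.475 rows>=2.1
row [-8.062, 14.338, 3.175, 0.0, -0.0, -0.0] jawdeg 22.0->22.0 q1 0.03 q6 -0.35 reach 0.622 rows>=4.0
```

send_rows:
  motion:
    - [-3, 0, 0, 0, 0, 0, -1]
    - [-6, 0, 0, 0, 0, 0, -1]
    - [-8.5, 0, 0, 0, 0, 0, -1]
    - [-8.5, 3, 0.6, 0, 0, 0, -1]
    - [-8.5, 7, 1.4, 0, 0, 0, -1]
    - [-8.5, 11, 2.3, 0, 0, 0, -1]
    - [-8.2, 13.5, 3, 0, 0, 0, -1]
    - [-8.1, 14.3, 3.18, 0, 0, 0, -1]
    - [-8.1, 14.3, 3.18, 0, 0, 0, -1]
    - [-8.1, 14.3, 3.18, 0, 0, 0, -1]
    - [-8.1, 14.3, 3.18, 0, 0, 0, -1]

```text
t: 15.22
position: [0.6063, 0.126, 0.1346]
orientation: [0.921, 1.369, -0.924]
force: [0.3, -0.4, -1.4]
opening: 0.467
```

```bash
python3 - <<'E'
from h import *
s=bot.state();print(s["position"],s["opening"])
is_=snap("side","s11")
cv2.imwrite("pics/s11c.png",cv2.resize(is_[140:240,260:370],None,fx=6,fy=6,interpolation=cv2.INTER_CUBIC))
move(.6087,.1263,.114)
E
```

```text
[0.60629373 0.12602188 0.1345765 ] 0.467088244934446
row [2.094, 0.222, 0.06, -0.0, -0.001, 0.002] jawdeg 22.0->22.0 q1 0.07 q6 -0.32 reach 0.622 rows>=0.5
```

View pics/s11c.png

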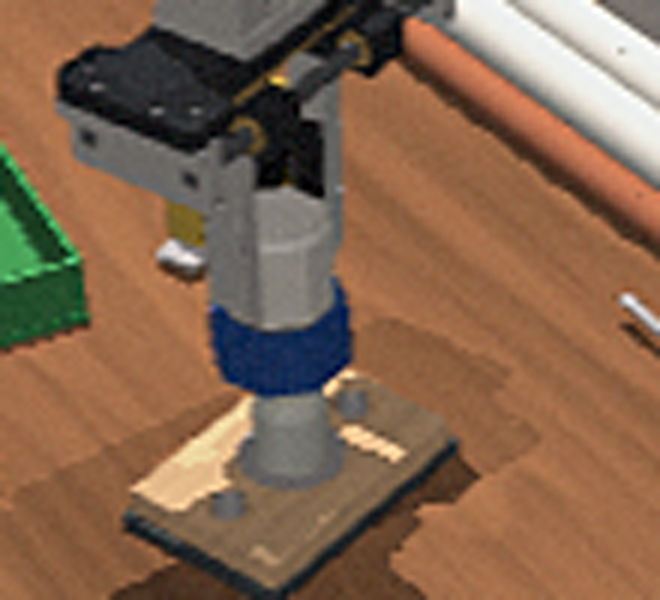

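send_rows:
  motion:
    - [0.5, 0.22, 0.06, 0, 0, 0, -1]
    - [1.2, 0.22, 0.06, 0, 0, 0, -1]
    - [2.0, 0.24, 0.06, 0, 0, 0, -1]
    - [2.0, 0.24, 0.06, 0, 0, 0, -1]
    - [2.0, 0.24, 0.06, 0, 0, 0, -1]

```text
t: 15.68
position: [0.6077, 0.1263, 0.1136]
orientation: [0.92, 1.37, -0.925]
force: [0.3, 0.4, -0.6]
opening: 0.468
```

```bash
python3 - <<'E'
from h import *
s=bot.state();print(s["position"],s["opening"],s["force"])
move(.6087,.1263,.104)
E
```

```text
[0.60769469 0.12629265 0.11360263] 0.46835665173507063 [ 0.31325846  0.39345712 -0.62664677]
row [0.96, 0.098, 0.038, -0.0, -0.002, 0.005] jawdeg 22.0->22.0 q1 0.07 q6 -0.32 reach 0.622 rows>=0.2
```

send_rows:
  motion:
    - [0.3, 0.1, 0.04, 0, 0, 0, -1]
    - [0.6, 0.15, 0.06, 0, 0, 0, -1]
    - [0.9, 0.15, 0.06, 0, 0, 0, -1]
    - [0.9, 0.15, 0.06, 0, 0, 0, -1]

```text
t: 16.02
position: [0.6088, 0.1263, 0.1038]
orientation: [0.92, 1.372, -0.926]
force: [-0.7, 0.5, -1.1]
opening: 0.467
```

```bash
python3 - <<'E'
from h import *
s=bot.state();print(s["position"],s["opening"],s["force"],s["ft_torque"])
move(.6087,.1263,.09)
E
```

```text
[0.60882427 0.12625732 0.10375806] 0.4669019420334596 [-0.72894023  0.45810267 -1.12596838] [-0.09653431  0.06899543  0.01109063]
row [1.376, -0.002, -0.006, -0.0, -0.002, 0.006] jawdeg 22.0->22.0 q1 0.07 q6 -0.32 reach 0.622 rows>=0.3
```

send_rows:
  motion:
    - [0.15, 0, 0, 0, 0, 0, -1]
    - [0.3, 0, 0, 0, 0, 0, -1]
    - [0.3, 0, 0, 0, 0, 0, -1]

```text
t: 16.27
position: [0.6086, 0.1262, 0.1003]
orientation: [0.92, 1.372, -0.926]
force: [0.3, 0.4, -0.0]
opening: 0.465
```

send_rows:
  motion:
    - [0.15, 0, 0, 0, 0, 0, -1]
    - [0.3, 0, 0, 0, 0, 0, -1]
    - [0.3, 0, 0, 0, 0, 0, -1]

```text
t: 16.52
position: [0.6083, 0.1262, 0.097]
orientation: [0.919, 1.373, -0.927]
force: [0.0, 0.4, -1.5]
opening: 0.466
```

send_rows:
  motion:
    - [0.15, 0, 0, 0, 0, 0, -1]
    - [0.3, 0, 0, 0, 0, 0, -1]
    - [0.3, 0, 0, 0, 0, 0, -1]

```text
t: 16.77
position: [0.6082, 0.1262, 0.0936]
orientation: [0.919, 1.373, -0.927]
force: [0.7, 0.5, -0.8]
opening: 0.468
```

send_rows:
  motion:
    - [0.15, 0, 0, 0, 0, 0, -1]
    - [0.3, 0, 0.01, 0, 0, 0, -1]
    - [0.3, 0, 0.01, 0, 0, 0, -1]

```text
t: 17.02
position: [0.6082, 0.1261, 0.0903]
orientation: [0.919, 1.373, -0.927]
force: [0.4, -0.0, -0.3]
opening: 0.468
```

send_rows:
  motion:
    - [0.15, 0, 0, 0, 0, 0, -1]
    - [0.3, 0, 0.01, 0, 0, 0, -1]
    - [0.3, 0, 0.01, 0, 0, 0, -1]

```text
t: 17.27
position: [0.6082, 0.1261, 0.087]
orientation: [0.92, 1.373, -0.927]
force: [0.0, 0.6, -1.5]
opening: 0.466
```

send_rows:
  motion:
    - [0.15, 0, 0, 0, 0, 0, -1]
    - [0.3, 0, 0.01, 0, 0, 0, -1]
    - [0.3, 0, 0.01, 0, 0, 0, -1]

```text
t: 17.52
position: [0.6082, 0.126, 0.0836]
orientation: [0.92, 1.373, -0.927]
force: [0.1, 0.2, -1.7]
opening: 0.468
```

send_rows:
  motion:
    - [0.15, 0, 0, 0, 0, 0, -1]
    - [0.3, 0, 0.01, 0, 0, 0, -1]
    - [0.3, 0, 0.01, 0, 0, 0, -1]

```text
t: 17.77
position: [0.6083, 0.1259, 0.0806]
orientation: [0.92, 1.373, -0.927]
force: [0.6, 0.2, -1.2]
opening: 0.464
```

send_rows:
  motion:
    - [0.15, 0, 0, 0, 0, 0, -1]
    - [0.25, 0, 0.01, 0, 0, 0, -1]
    - [0.25, 0, 0.01, 0, 0, 0, -1]

```text
t: 18.02
position: [0.6087, 0.1259, 0.0805]
orientation: [0.92, 1.372, -0.926]
force: [-3.7, -0.2, 8.6]
opening: 0.471
```

send_rows:
  motion:
    - [-0.1, 0, 0, 0, 0, 0, -1]
    - [-0.1, 0, 0, 0, 0, 0, 0.1]
    - [-0.1, 0, 0, 0, 0, 0, 0.1]
    - [-0.1, 0, 0, 0, 0, 0, 0.1]
    - [-0.1, 0, 0, 0, 0, 0, 0.1]

```text
t: 18.43
position: [0.6085, 0.1259, 0.0811]
orientation: [0.92, 1.373, -0.927]
force: [-0.7, 1.1, -0.0]
opening: 0.549
```

```bash
python3 - <<'E'
from h import *
np.set_printoptions(precision=2,suppress=True)
s=bot.state();print(s["position"],s["opening"],s["force"])
is_=snap("side","s12")
cv2.imwrite("pics/s12c.png",cv2.resize(is_[160:230,270:350],None,fx=9,fy=9,interpolation=cv2.INTER_CUBIC))
for zz in (.022,.026): 
  P=[[.6087+.028*np.cos(a),.126+.028*np.sin(a),zz] for a in np.radians([200,225,250,20,290])]
  print((proj("side",P)-[270,160]+.5)*9)
E
```

```text
[0.61 0.13 0.08] 0.5491022735174819 [-0.71  1.1  -0.01]
[[287.74 546.21]
 [325.62 557.58]
 [367.96 556.97]
 [407.7  443.95]
 [424.58 532.31]]
[[287.1  535.76]
 [325.07 547.12]
 [367.49 546.52]
 [407.33 433.52]
 [424.25 521.86]]
```

View pics/s12c.png

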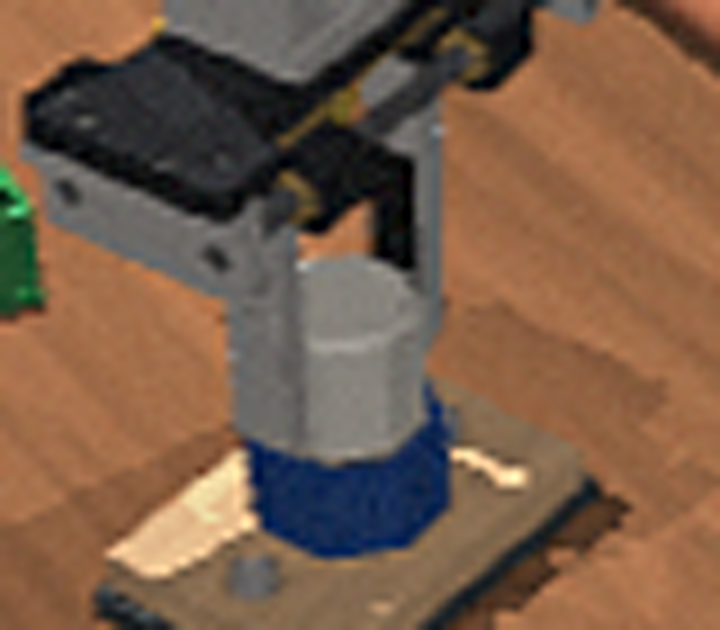

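send_rows:
  motion:
    - [0, 0, 0, 0, 0, 0, -1]
    - [0, 0, 0, 0, 0, 0, -1]
    - [0, 0, 0, 0, 0, 0, -1]
    - [0, 0, 0, 0, 0, 0, -1]
    - [0, 0, 0, 0, 0, 0, -1]
    - [-3, 0, 0, 0, 0, 0, -1]
    - [-6, 0, 0, 0, 0, 0, -1]
    - [-8, 0, 0, 0, 0, 0, -1]
    - [-8, 0, 0, 0, 0, 0, -1]

```text
t: 19.23
position: [0.6129, 0.1262, 0.1669]
orientation: [0.924, 1.364, -0.92]
force: [0.3, -0.4, 1.0]
opening: 0.469
```

```bash
python3 - <<'E'
from h import *
np.set_printoptions(precision=2,suppress=True)
s=bot.state();print(s["position"],s["opening"],s["force"])
t=snap("side","s13")
cv2.imwrite("pics/s13c.png",cv2.resize(t[120:240,260:370],None,fx=5,fy=5,interpolation=cv2.INTER_CUBIC))
# red tray: centre (.518,-.3786), long axis angle -2
move(.518+.045,-.3786+.033,.13)
E
```

```text
[0.61 0.13 0.17] 0.46890787124713157 [ 0.26 -0.43  0.98]
row [3.389, -22.117, 41.938, -0.0, -0.001, 0.001] jawdeg 22.0->22.0 q1 0.06 q6 -0.32 reach 0.661 rows>=11.4
```

View pics/s13c.png

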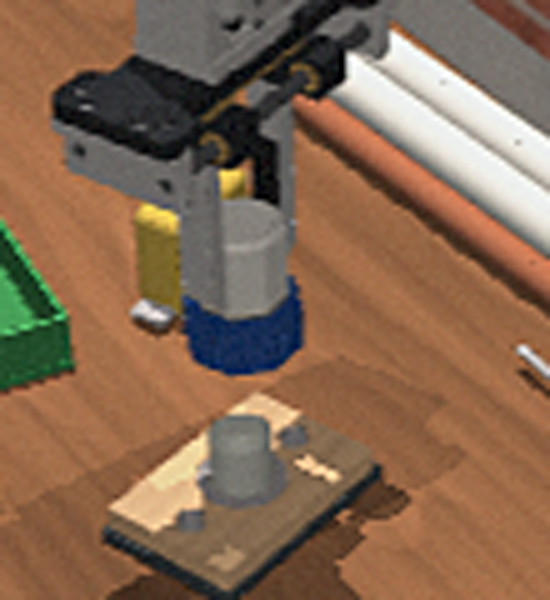

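send_rows:
  motion:
    - [2, -22.1, 41.94, 0, 0, 0, -1]
    - [2, -22.1, 41.94, 0, 0, 0, -1]
    - [2, -22.1, 41.94, 0, 0, 0, -1]
    - [2, -22.1, 41.94, 0, 0, 0, -1]
    - [2, -22.1, 41.94, 0, 0, 0, -1]
    - [2, -22.1, 41.94, 0, 0, 0, -1]
    - [2, -22.1, 41.94, 0, 0, 0, -1]
    - [2, -22.1, 41.94, 0, 0, 0, -1]
    - [2, -22.1, 41.94, 0, 0, 0, -1]
    - [2, -22.1, 41.94, 0, 0, 0, -1]
    - [2, -22.1, 41.94, 0, 0, 0, -1]
    - [2, -22.1, 41.94, 0, 0, 0, -1]
    - [2, -22.1, 41.94, 0, 0, 0, -1]
    - [2, -22.1, 41.94, 0, 0, 0, -1]

```text
t: 20.45
position: [0.5617, -0.3451, 0.1412]
orientation: [0.925, 1.372, -0.924]
force: [0.7, 1.0, -1.2]
opening: 0.465
```

```bash
python3 - <<'E'
from h import *
np.set_printoptions(precision=2,suppress=True)
s=bot.state();print(s["position"],s["opening"],s["force"],s["t"])
t=snap("side","s14")
cv2.imwrite("pics/s14c.png",cv2.resize(t[220:440,290:510],None,fx=2.7,fy=2.7,interpolation=cv2.INTER_CUBIC))
move(.563,-.3456,.07)
E
```

```text
[ 0.56 -0.35  0.14] 0.46507691568300724 [ 0.73  1.02 -1.2 ] 20.45
row [7.17, 0.025, 0.216, -0.0, -0.005, 0.002] jawdeg 22.0->22.0 q1 -0.68 q6 -1.06 reach 0.661 rows>=1.7
```

View pics/s14c.png

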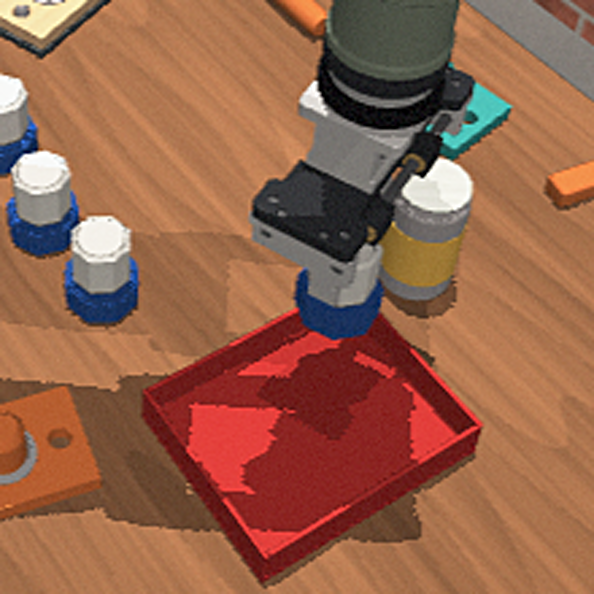

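The cap is held over the far-left part of the red tray, with the tin at crop (425,230) clear of it. Lower.

send_rows:
  motion:
    - [3, 0, 0.1, 0, -0.003, 0, -1]
    - [6, 0, 0.2, 0, -0.005, 0, -1]
    - [7.3, 0, 0.2, 0, -0.005, 0, -1]
    - [7.5, 0, 0.2, 0, -0.005, 0, -1]
    - [7.5, 0, 0.2, 0, -0.005, 0, -1]

```text
t: 20.92
position: [0.5623, -0.3433, 0.0654]
orientation: [0.921, 1.372, -0.923]
force: [-0.4, -0.5, -0.9]
opening: 0.469
```

send_rows:
  motion:
    - [0.15, 0, 0, 0, 0, 0, -1]
    - [0.3, 0, 0, 0, 0, 0, -1]
    - [0.3, 0, 0, 0, 0, 0, -1]

```text
t: 21.17
position: [0.5633, -0.3437, 0.064]
orientation: [0.92, 1.369, -0.922]
force: [-0.1, -0.2, -0.7]
opening: 0.468
```

send_rows:
  motion:
    - [0.15, 0, 0, 0, 0, 0, -1]
    - [0.25, 0, 0, 0, 0, 0, -1]
    - [0.25, 0, 0, 0, 0, 0, -1]

```text
t: 21.42
position: [0.5635, -0.344, 0.062]
orientation: [0.92, 1.368, -0.922]
force: [-0.3, 0.1, -1.3]
opening: 0.468
```

send_rows:
  motion:
    - [0.15, 0, 0, 0, 0, 0, -1]
    - [0.3, 0, 0, 0, 0, 0, -1]
    - [0.3, 0, 0, 0, 0, 0, -1]

```text
t: 21.67
position: [0.5635, -0.3441, 0.0589]
orientation: [0.92, 1.368, -0.922]
force: [-1.0, -0.7, -1.2]
opening: 0.468
```

send_rows:
  motion:
    - [0.1, 0, 0, 0, 0, 0, -1]
    - [0.2, 0, 0, 0, 0, 0, -1]
    - [0.2, 0, 0, 0, 0, 0, -1]

```text
t: 21.92
position: [0.5639, -0.3445, 0.0587]
orientation: [0.919, 1.367, -0.922]
force: [-1.7, 1.5, 5.8]
opening: 0.468
```

send_rows:
  motion:
    - [-0.1, 0, 0, 0, 0, 0, 0.2]
    - [-0.1, 0, 0, 0, 0, 0, 0.2]
    - [-0.1, 0, 0, 0, 0, 0, 0.2]
    - [-4, 0, 0, 0, 0, 0, 0.2]
    - [-8, 0, 0, 0, 0, 0, 0.2]
    - [-8, 0, 0, 0, 0, 0, 0.4]

```text
t: 22.42
position: [0.5685, -0.3479, 0.1477]
orientation: [0.916, 1.351, -0.921]
force: [1.3, -0.5, 1.4]
opening: 0.64
```

```bash
python3 - <<'E'
from h import *
np.set_printoptions(precision=4,suppress=True)
s=bot.state();print(s["t"],s["position"],s["opening"])
it=snap("top","t15");is_=snap("side","s15")
for n,im in(("top",it),("side",is_)):
    for uv,a,P in captops(im,n): print(n,np.round(uv,1),a,P, np.round([octyaw(im,uv,t,s)[0] for t,s in((140,60),(160,50),(175,60))],1) if n=="top" else "")
E
```

```text
22.4167 [ 0.5685 -0.3479  0.1477] 0.6400048708675056
top [371.8 293.4] 225.0 [ 0.4592 -0.109   0.072 ] [26.1 25.9 26.4]
top [413.4 292.6] 218.0 [ 0.4625 -0.1928  0.072 ] [12.9 12.6 11.6]
top [324.  284.3] 245.0 [ 0.4754 -0.0125  0.072 ] [33.4 34.5 34.9]
top [213.5 283.4] 253.5 [0.4725 0.2096 0.072 ] [6.7 4.7 5. ]
top [259.  219.2] 70.0 [0.6059 0.1233 0.072 ] [23.5 24.  23.5]
top [475.7 182. ] 477.5 [ 0.6947 -0.3245  0.072 ] [28.6 25.4 24.3]
side [327.  308.3] 253.0 [ 0.4591 -0.195   0.072 ] 
side [452.4 288.7] 326.5 [ 0.7088 -0.2967  0.072 ] 
side [304.6 283.5] 223.0 [ 0.4557 -0.1122  0.072 ] 
side [289.  254.5] 194.0 [ 0.4714 -0.0179  0.072 ] 
side [244.7 203.5] 134.5 [0.4684 0.2014 0.072 ] 
side [157.7 112.7] 796.5 [0.439  0.7624 0.072 ]
```

View pics/t15.png

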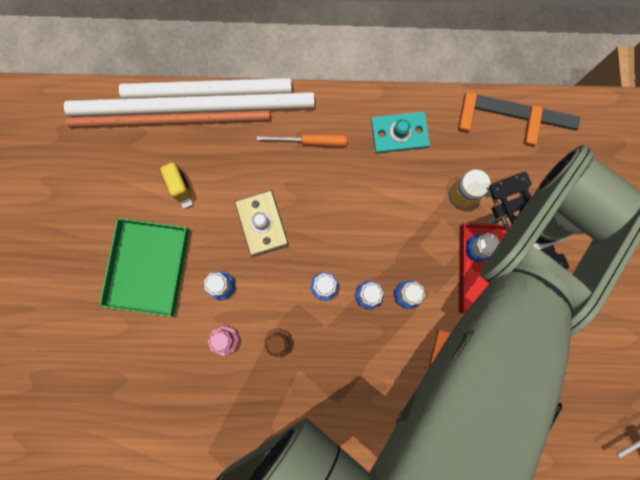

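Top view: the first cap stands in the red tray at (487,246), the gauge is seated at (261,222), and the other four caps haven't moved. Next I take the cap at (410,294).

```bash
python3 - <<'E'
from h import *
move(.4625,-.1928,.125,102.4)
E
```

```text
row [1.532, -3.805, -18.042, -1.402, 0.006, 0.003] jawdeg 22.1->102.4 q1 -0.68 q6 -1.06 reach 0.501 rows>=11.2
```

send_rows:
  motion:
    - [-1, -3.8, -18.04, -1.402, 0.006, 0, 0.4]
    - [-1, -3.8, -18.04, -1.402, 0.006, 0, 0.4]
    - [-1, -3.8, -18.04, -1.402, 0.006, 0, 0.4]
    - [1.5, -3.8, -18.04, -1.402, 0.006, 0, 0.4]
    - [1.5, -3.8, -18.04, -1.402, 0.006, 0, 0.4]
    - [1.5, -3.8, -18.04, -1.402, 0.006, 0, 0.4]
    - [1.5, -3.8, -18.04, -1.402, 0.006, 0, 0.4]
    - [1.5, -3.8, -18.04, -1.402, 0.006, 0, 0.4]
    - [1.5, -3.8, -18.04, -1.402, 0.006, 0, 0.4]
    - [1.5, -3.8, -18.04, -1.402, 0.006, 0, 0.4]
    - [1.5, -3.8, -18.04, -1.402, 0.006, 0, 0.4]
    - [1.5, -3.8, -18.04, -1.402, 0.006, 0, 0.4]
    - [1.5, -3.8, -18.04, -1.402, 0.006, 0, 0.4]
    - [1.5, -3.8, -18.04, -1.402, 0.006, 0, 0.4]

```text
t: 23.68
position: [0.4614, -0.1921, 0.1237]
orientation: [-0.17, 1.568, 0.169]
force: [-0.1, 0.1, -1.1]
opening: 0.7
```

```bash
python3 - <<'E'
from h import *
s=bot.state();print(s["t"],s["position"],s["opening"])
is_=snap("side","s16")
cv2.imwrite("pics/s16c.png",cv2.resize(is_[220:370,250:400],None,fx=3.5,fy=3.5,interpolation=cv2.INTER_CUBIC))
move(.4625,-.1928,.054,102.4)
E
```

```text
23.6833 [ 0.46139129 -0.19207134  0.1236658 ] 0.7004921496536419
row [7.003, -0.067, 0.099, -0.001, -0.004, 0.0] jawdeg 102.3->102.4 q1 -0.57 q6 -2.35 reach 0.501 rows>=1.7
```

View pics/s16c.png

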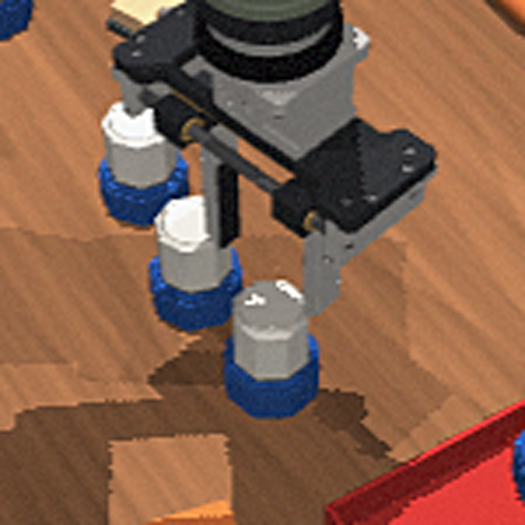

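send_rows:
  motion:
    - [3.5, -0.07, 0.1, 0, -0.004, 0, 0.4]
    - [7.0, -0.07, 0.1, 0, -0.004, 0, 0.4]
    - [7.1, -0.07, 0.1, 0, -0.004, 0, 0.4]
    - [7.1, -0.07, 0.1, 0, -0.004, 0, 0.4]
    - [7.1, -0.07, 0.1, 0, -0.004, 0, -1]
    - [7.1, -0.07, 0.1, 0, -0.004, 0, -1]
    - [7.1, -0.07, 0.1, 0, -0.004, 0, -1]
    - [7.1, -0.07, 0.1, 0, -0.004, 0, -1]
    - [7.1, -0.07, 0.1, 0, -0.004, 0, -1]
    - [7.1, -0.07, 0.1, 0, -0.004, 0, -1]

```text
t: 24.57
position: [0.4639, -0.1934, 0.0549]
orientation: [-0.171, 1.561, 0.167]
force: [-0.4, 0.3, 6.9]
opening: 0.465
```

send_rows:
  motion:
    - [0, 0, 0, 0, 0, 0, 0.2]
    - [0, 0, 0, 0, 0, 0, 0.2]
    - [0, 0, 0, 0.1, 0, 0, 0.2]
    - [0, 0, 0, 0.25, 0, 0, 0.2]
    - [0, 0, 0, 0.5, 0, 0, 0.2]
    - [0, 0, 0, 0.75, 0, 0, 0.2]
    - [0, 0, 0, 1.57, 0, 0, 0.2]
    - [0, 0, 0, 1.57, 0, 0, 0.2]
    - [0, 0, 0, 1.57, 0, 0, 0.2]
    - [0, 0, 0, 1.57, 0, 0, 0.2]
    - [0, 0, 0, 1.57, 0, 0, 0.2]
    - [0, 0, 0, 1.57, 0, 0, 0.2]
    - [0, 0, 0, 1.57, 0, 0, 0.2]
    - [0, 0, 0, 1.57, 0, 0, 0.2]
    - [0, 0, 0, 1.57, 0, 0, -1]
    - [0, 0, 0, 1.57, 0, 0, -1]
    - [0, 0, 0, 1.57, 0, 0, -1]
    - [0, 0, 0, 1.57, 0, 0, -1]
    - [0, 0, 0, 1.57, 0, 0, -1]
    - [0, 0, 0, 1.57, 0, 0, -1]

```text
t: 26.23
position: [0.4637, -0.1934, 0.0548]
orientation: [1.048, 1.301, -1.047]
force: [-0.4, -0.6, -0.6]
opening: 0.468
```

```bash
python3 - <<'E'
from h import *
s=bot.state();print(s["t"],s["position"],s["opening"],s["force"])
move(.6087,.1261,.14);
E
```

```text
26.2333 [ 0.46373724 -0.19339969  0.05480006] 0.46767930956659787 [-0.3601742  -0.60687164 -0.64017657]
row [-8.531, 21.061, -28.057, -0.0, 0.002, -0.003] jawdeg 12.4->12.4 q1 -0.57 q6 -0.78 reach 0.622 rows>=8.7
```

send_rows:
  motion:
    - [-4, 0, 0, 0, 0, 0, -1]
    - [-8, 0, 0, 0, 0, 0, -1]
    - [-9, 0, 0, 0, 0, 0, -1]
    - [-9, 21.06, -28.06, 0, 0.002, -0.003, -1]
    - [-9, 21.06, -28.06, 0, 0.002, -0.003, -1]
    - [-9, 21.06, -28.06, 0, 0.002, -0.003, -1]
    - [-9, 21.06, -28.06, 0, 0.002, -0.003, -1]
    - [-9, 21.06, -28.06, 0, 0.002, -0.003, -1]
    - [-9, 21.06, -28.06, 0, 0.002, -0.003, -1]
    - [-9, 21.06, -28.06, 0, 0.002, -0.003, -1]
    - [-9, 21.06, -28.06, 0, 0.002, -0.003, -1]
    - [-9, 21.06, -28.06, 0, 0.002, -0.003, -1]
    - [-9, 21.06, -28.06, 0, 0.002, -0.003, -1]
    - [-8.7, 21.06, -28.06, 0, 0.002, -0.003, -1]

```text
t: 27.4
position: [0.6087, 0.1271, 0.1413]
orientation: [1.045, 1.305, -1.046]
force: [0.5, -0.0, -0.1]
opening: 0.467
```

```bash
python3 - <<'E'
from h import *
s=bot.state();print(s["t"],s["position"],s["opening"],s["force"])
is_=snap("side","s17")
cv2.imwrite("pics/s17c.png",cv2.resize(is_[130:250,250:370],None,fx=4,fy=4,interpolation=cv2.INTER_CUBIC))
move(.6087,.1261,.116);
E
```

```text
27.4 [0.60871568 0.12708077 0.14126327] 0.46690361652412504 [ 0.51365744 -0.03017257 -0.05629061]
row [2.426, 0.099, -0.003, 0.0, 0.001, 0.003] jawdeg 12.5->12.5 q1 0.07 q6 -0.15 reach 0.622 rows>=0.6
```

View pics/s17c.png

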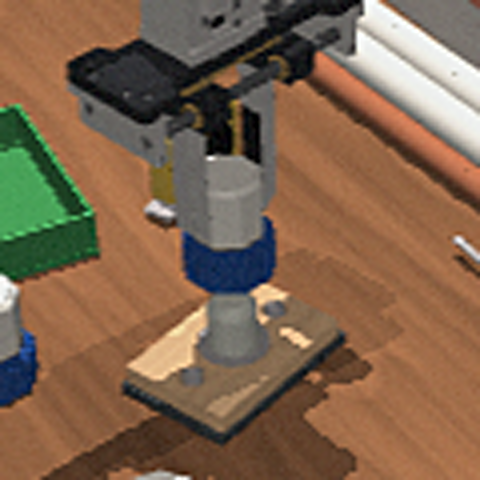

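send_rows:
  motion:
    - [1, 0.1, 0, 0, 0.001, 0.003, -1]
    - [2, 0.1, 0, 0, 0.001, 0.003, -1]
    - [2.5, 0.1, 0, 0, 0.001, 0.003, -1]
    - [2.5, 0.1, 0, 0, 0.001, 0.003, -1]

```text
t: 27.78
position: [0.6065, 0.1248, 0.1124]
orientation: [1.046, 1.308, -1.051]
force: [-0.5, 0.4, -1.7]
opening: 0.468
```

```bash
python3 - <<'E'
from h import *
s=bot.state();print(s["position"],s["force"])
move(.6087,.1261,.104);
E
```

```text
[0.60654874 0.1247861  0.11242207] [-0.48709877  0.44467921 -1.73640333]
row [0.841, 0.242, -0.081, -0.0, -0.001, 0.005] jawdeg 12.4->12.4 q1 0.06 q6 -0.15 reach 0.622 rows>=0.2
```

send_rows:
  motion:
    - [0, 0.25, -0.1, 0, 0, 0.004, -1]
    - [0.2, 0.26, -0.1, 0, 0, 0.004, -1]
    - [0.5, 0.26, -0.1, 0, 0, 0.004, -1]
    - [0.8, 0.26, -0.1, 0, 0, 0.004, -1]
    - [0.8, 0.26, -0.1, 0, 0, 0.004, -1]

```text
t: 28.2
position: [0.6085, 0.1263, 0.1038]
orientation: [1.048, 1.306, -1.049]
force: [-0.0, -0.1, -1.1]
opening: 0.471
```

send_rows:
  motion:
    - [0.15, 0, 0, 0, 0, 0, -1]
    - [0.3, 0, 0, 0, 0, 0, -1]
    - [0.3, 0, 0, 0, 0, 0, -1]

```text
t: 28.45
position: [0.6082, 0.1264, 0.1005]
orientation: [1.048, 1.306, -1.049]
force: [-0.5, 0.1, -0.5]
opening: 0.465
```

send_rows:
  motion:
    - [0.15, 0, 0, 0, 0, 0, -1]
    - [0.3, 0.02, 0, 0, 0, 0, -1]
    - [0.3, 0.02, 0, 0, 0, 0, -1]

```text
t: 28.7
position: [0.6082, 0.1264, 0.0971]
orientation: [1.047, 1.307, -1.05]
force: [-0.4, 0.4, -0.8]
opening: 0.465
```

send_rows:
  motion:
    - [0.15, 0, 0, 0, 0, 0, -1]
    - [0.3, 0.02, 0, 0, 0, 0, -1]
    - [0.3, 0.02, 0, 0, 0, 0, -1]

```text
t: 28.95
position: [0.6092, 0.1265, 0.0964]
orientation: [1.048, 1.305, -1.048]
force: [-2.3, -1.1, 7.6]
opening: 0.466
```

send_rows:
  motion:
    - [-0.2, 0, 0, 0, 0, 0, -1]
    - [-0.2, 0, 0, 0, 0, 0, 0.1]
    - [-0.2, 0, 0, 0, 0, 0, 0.1]
    - [-0.2, 0, 0, 0, 0, 0, 0.1]
    - [-0.2, 0, 0, 0, 0, 0, 0.1]

```text
t: 29.37
position: [0.609, 0.1265, 0.0981]
orientation: [1.048, 1.306, -1.049]
force: [0.4, 0.3, -0.1]
opening: 0.547
```

```bash
python3 - <<'E'
from h import *
s=bot.state();print(s["position"],s["opening"],s["force"])
is_=snap("side","s18")
cv2.imwrite("pics/s18c.png",cv2.resize(is_[150:230,270:350],None,fx=8,fy=8,interpolation=cv2.INTER_CUBIC))
E
```

```text
[0.60901131 0.12650964 0.098075  ] 0.5472974956964406 [ 0.40036871  0.28038119 -0.12909334]
```

View pics/s18c.png

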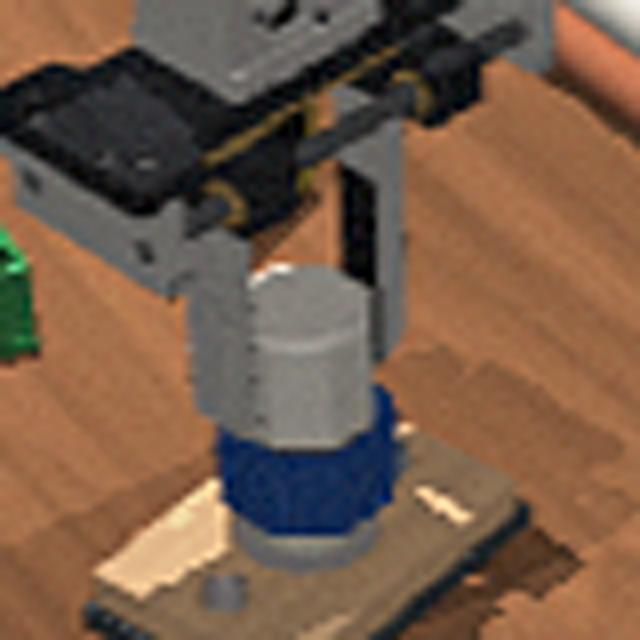

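The cap hangs well above the plate after release: the pin and its collar show below the nut at crop (305,545). It is bad and goes to red.

send_rows:
  motion:
    - [0, 0, 0, 0, 0, 0, -1]
    - [0, 0, 0, 0, 0, 0, -1]
    - [0, 0, 0, 0, 0, 0, -1]
    - [0, 0, 0, 0, 0, 0, -1]
    - [0, 0, 0, 0, 0, 0, -1]
    - [-3, 0, 0, 0, 0, 0, -1]
    - [-6, 0, 0, 0, 0, 0, -1]
    - [-6, 0, 0, 0, 0, 0, -1]

```text
t: 30.08
position: [0.6136, 0.1269, 0.1648]
orientation: [1.053, 1.297, -1.04]
force: [1.3, 0.3, 0.8]
opening: 0.466
```

```bash
python3 - <<'E'
from h import *
s=bot.state();print(s["position"],s["opening"],s["force"])
is_=snap("side","s19")
cv2.imwrite("pics/s19c.png",cv2.resize(is_[120:240,260:370],None,fx=4,fy=4,interpolation=cv2.INTER_CUBIC))
move(.473,-.348,.135)
E
```

```text
[0.61355105 0.12686007 0.16482209] 0.4662677715732872 [1.30274023 0.32771454 0.78768536]
row [2.573, -23.833, 43.361, -0.0, 0.0, -0.007] jawdeg 12.4->12.4 q1 0.07 q6 -0.15 reach 0.587 rows>=11.9
```

View pics/s19c.png

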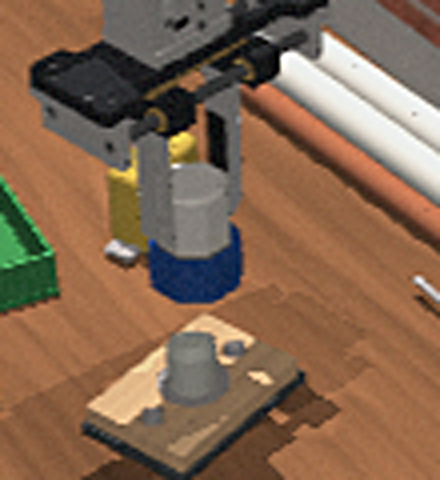

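send_rows:
  motion:
    - [1.5, -23.8, 43.36, 0, 0, -0.007, -1]
    - [1.5, -23.8, 43.36, 0, 0, -0.007, -1]
    - [1.5, -23.8, 43.36, 0, 0, -0.007, -1]
    - [1.5, -23.8, 43.36, 0, 0, -0.007, -1]
    - [1.5, -23.8, 43.36, 0, 0, -0.007, -1]
    - [1.5, -23.8, 43.36, 0, 0, -0.007, -1]
    - [1.5, -23.8, 43.36, 0, 0, -0.007, -1]
    - [1.5, -23.8, 43.36, 0, 0, -0.007, -1]
    - [1.5, -23.8, 43.36, 0, 0, -0.007, -1]
    - [1.5, -23.8, 43.36, 0, 0, -0.007, -1]
    - [1.5, -23.8, 43.36, 0, 0, -0.007, -1]
    - [1.5, -23.8, 43.36, 0, 0, -0.007, -1]
    - [1.5, -23.8, 43.36, 0, 0, -0.007, -1]
    - [1.5, -23.8, 43.36, 0, 0, -0.007, -1]

```text
t: 31.3
position: [0.4716, -0.349, 0.1439]
orientation: [1.052, 1.305, -1.051]
force: [-0.1, 0.8, -0.9]
opening: 0.466
```

```bash
python3 - <<'E'
from h import *
s=bot.state();print(s["position"],s["opening"],s["force"])
move(.473,-.348,.066)
E
```

```text
[ 0.4715838  -0.3490422   0.14393594] 0.4658500971644591 [-0.14282409  0.81755607 -0.92091231]
row [7.794, 0.171, -0.054, -0.0, -0.002, 0.001] jawdeg 12.2->12.2 q1 -0.78 q6 -1.00 reach 0.587 rows>=1.9
```

send_rows:
  motion:
    - [3, 0.1, 0, 0, 0, 0, -1]
    - [6, 0.17, -0.05, 0, 0, 0, -1]
    - [7.8, 0.17, -0.05, 0, 0, 0, -1]
    - [7.8, 0.17, -0.05, 0, 0, 0, -1]
    - [8.0, 0.17, -0.05, 0, 0, 0, -1]

```text
t: 31.72
position: [0.4728, -0.346, 0.0629]
orientation: [1.051, 1.309, -1.05]
force: [0.1, -1.3, -1.0]
opening: 0.463
```

send_rows:
  motion:
    - [0.1, 0, 0, 0, 0, 0, -1]
    - [0.2, 0, 0, 0, 0, 0, -1]
    - [0.25, 0, 0, 0, 0, 0, -1]

```text
t: 31.97
position: [0.4734, -0.346, 0.0614]
orientation: [1.05, 1.308, -1.049]
force: [0.2, 0.2, -0.8]
opening: 0.468
```

send_rows:
  motion:
    - [0.1, 0, 0, 0, 0, 0, -1]
    - [0.15, 0, 0, 0, 0, 0, -1]
    - [0.15, 0, 0, 0, 0, 0, 0.2]
    - [0.15, 0, 0, 0, 0, 0, 0.2]
    - [0.15, 0, 0, 0, 0, 0, 0.2]
    - [0.15, 0, 0, 0, 0, 0, 0.2]
    - [-4, 0, 0, 0, 0, 0, 0.2]
    - [-8, 0, 0, 0, 0, 0, 0.2]
    - [-8, 0, 0, 0, 0, 0, 0.4]

```text
t: 32.72
position: [0.478, -0.3505, 0.1502]
orientation: [1.047, 1.292, -1.048]
force: [0.8, -1.7, 0.8]
opening: 0.635
```

```bash
python3 - <<'E'
from h import *
np.set_printoptions(precision=4,suppress=True)
s=bot.state();print(s["t"],s["position"],s["opening"])
it=snap("top","t20");is_=snap("side","s20")
cv2.imwrite("pics/s20c.png",is_)
for n,im in(("top",it),("side",is_)):
    for uv,a,P in captops(im,n): print(n,np.round(uv,1),a,P, np.round([octyaw(im,uv,t,s)[0] for t,s in((140,60),(160,50),(175,60))],1) if n=="top" else "")
move(.4592,-.109,.125,115.8)
E
```

```text
32.7167 [ 0.478  -0.3505  0.1502] 0.6345744938157489
top [371.9 293.7] 232.0 [ 0.4586 -0.1093  0.072 ] [25.  25.6 26.3]
top [324.3 284.2] 230.0 [ 0.4756 -0.0132  0.072 ] [33.4 34.2 34.9]
top [213.6 283.4] 249.5 [0.4724 0.2096 0.072 ] [5.9 4.8 5.3]
top [488.4 243.3] 181.0 [ 0.5662 -0.3471  0.072 ] [22.5 23.9 23.8]
top [258.8 219.3] 69.5 [0.6057 0.1237 0.072 ] [19.5 21.4 19.5]
top [476.2 182.5] 509.0 [ 0.6936 -0.3254  0.072 ] [29.  22.2 26.2]
side [415.4 335.6] 252.0 [ 0.5661 -0.3464  0.072 ] 
side [450.6 287.7] 400.5 [ 0.7076 -0.2927  0.072 ] 
side [304.6 283.6] 231.5 [ 0.4555 -0.1124  0.072 ] 
side [289.  254.5] 195.0 [ 0.4714 -0.018   0.072 ] 
side [244.7 203.5] 135.5 [0.4683 0.2013 0.072 ] 
side [135.6 119.9] 338.0 [0.3661 0.7591 0.072 ] 
row [1.893, 3.55, -23.666, 1.336, 0.0, -0.002] jawdeg 12.3->-64.2 q1 -0.78 q6 -0.99 reach 0.472 rows>=10.7
```

View pics/s20c.png

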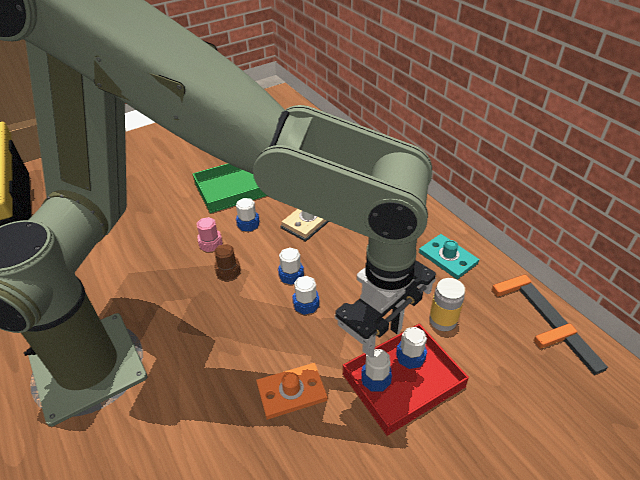

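The side view shows both rejected caps standing in the red tray at (377,371) and (412,348), and the tin, screwdriver and gauge untouched. Next I take the cap at top pixel (372,294).

send_rows:
  motion:
    - [0, 3.55, -23.67, 1.336, 0, 0, 0.4]
    - [0, 3.55, -23.67, 1.336, 0, 0, 0.4]
    - [0, 3.55, -23.67, 1.336, 0, 0, 0.4]
    - [0, 3.55, -23.67, 1.336, 0, 0, 0.4]
    - [1.9, 3.55, -23.67, 1.336, 0, 0, 0.4]
    - [1.9, 3.55, -23.67, 1.336, 0, 0, 0.4]
    - [1.9, 3.55, -23.67, 1.336, 0, 0, 0.4]
    - [1.9, 3.55, -23.67, 1.336, 0, 0, 0.4]
    - [1.9, 3.55, -23.67, 1.336, 0, 0, 0.4]
    - [1.9, 3.55, -23.67, 1.336, 0, 0, 0.4]
    - [1.9, 3.55, -23.67, 1.336, 0, 0, 0.4]
    - [1.9, 3.55, -23.67, 1.336, 0, 0, 0.4]
    - [1.9, 3.55, -23.67, 1.336, 0, 0, 0.4]
    - [1.9, 3.55, -23.67, 1.336, 0, 0, 0.4]

```text
t: 33.98
position: [0.4584, -0.1087, 0.124]
orientation: [1.97, 0.453, -1.971]
force: [0.5, 0.6, 0.2]
opening: 0.704
```

```bash
python3 - <<'E'
from h import *
s=bot.state();print(s["t"],s["position"],s["opening"])
is_=snap("side","s21")
cv2.imwrite("pics/s21c.png",cv2.resize(is_[200:350,230:380],None,fx=3.5,fy=3.5,interpolation=cv2.INTER_CUBIC))
move(.460,-.109,.053,115.7)
E
```

```text
33.9833 [ 0.45841492 -0.10869092  0.12396061] 0.7037644928275574
row [7.124, 0.077, -0.113, 0.003, 0.0, -0.0] jawdeg -64.1->-64.3 q1 -0.42 q6 0.70 reach 0.473 rows>=1.7
```

View pics/s21c.png

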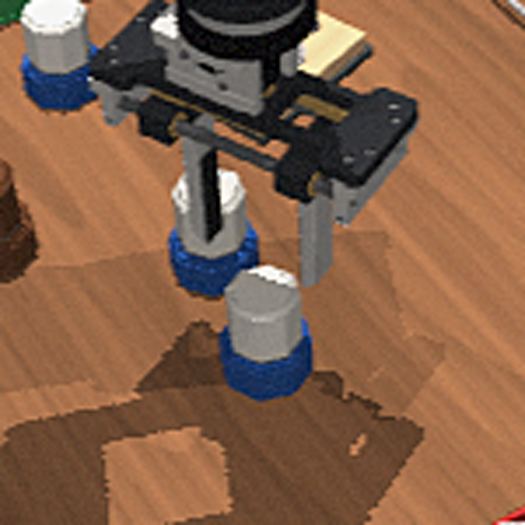

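send_rows:
  motion:
    - [3.5, 0.05, -0.1, 0, 0, 0, 0.4]
    - [7.0, 0.08, -0.11, 0, 0, 0, 0.4]
    - [7.15, 0.08, -0.11, 0, 0, 0, 0.4]
    - [7.15, 0.08, -0.11, 0, 0, 0, 0.4]
    - [7.15, 0.08, -0.11, 0, 0, 0, -1]
    - [7.15, 0.08, -0.11, 0, 0, 0, -1]
    - [7.15, 0.08, -0.11, 0, 0, 0, -1]
    - [7.15, 0.08, -0.11, 0, 0, 0, -1]
    - [7.15, 0.08, -0.11, 0, 0, 0, -1]
    - [7.15, 0.08, -0.11, 0, 0, 0, -1]

```text
t: 34.87
position: [0.4614, -0.1095, 0.0546]
orientation: [1.973, 0.451, -1.967]
force: [-0.2, 1.4, 5.7]
opening: 0.467
```

send_rows:
  motion:
    - [0, 0, 0, 0, 0, 0, 0.2]
    - [0, 0, 0, 0, 0, 0, 0.2]
    - [0, 0, 0, -0.1, 0, 0, 0.2]
    - [0, 0, 0, -0.25, 0, 0, 0.2]
    - [0, 0, 0, -0.5, 0, 0, 0.2]
    - [0, 0, 0, -0.75, 0, 0, 0.2]
    - [0, 0, 0, -1.57, 0, 0, 0.2]
    - [0, 0, 0, -1.57, 0, 0, 0.2]
    - [0, 0, 0, -1.57, 0, 0, 0.2]
    - [0, 0, 0, -1.57, 0, 0, 0.2]
    - [0, 0, 0, -1.57, 0, 0, 0.2]
    - [0, 0, 0, -1.57, 0, 0, 0.2]
    - [0, 0, 0, -1.57, 0, 0, 0.2]
    - [0, 0, 0, -1.57, 0, 0, 0.2]
    - [0, 0, 0, -1.57, 0, 0, -1]
    - [0, 0, 0, -1.57, 0, 0, -1]
    - [0, 0, 0, -1.57, 0, 0, -1]
    - [0, 0, 0, -1.57, 0, 0, -1]
    - [0, 0, 0, -1.57, 0, 0, -1]
    - [0, 0, 0, -1.57, 0, 0, -1]

```text
t: 36.53
position: [0.4612, -0.1095, 0.0545]
orientation: [0.871, 1.386, -0.871]
force: [0.2, -0.5, -1.9]
opening: 0.468
```

```bash
python3 - <<'E'
from h import *
s=bot.state();print(s["t"],s["position"],s["opening"],s["force"])
move(.6088,.1263,.14);
E
```

```text
36.5333 [ 0.4612351  -0.10947241  0.05445716] 0.4677637698046826 [ 0.1808992  -0.48718494 -1.86214528]
row [-8.546, 23.561, -14.787, -0.0, 0.002, -0.002] jawdeg 25.8->25.8 q1 -0.42 q6 -0.87 reach 0.622 rows>=7.0
```

send_rows:
  motion:
    - [-4, 0, 0, 0, 0, 0, -1]
    - [-8, 0, 0, 0, 0, 0, -1]
    - [-9, 0, 0, 0, 0, 0, -1]
    - [-9, 23.56, -14.79, 0, 0.002, -0.002, -1]
    - [-9, 23.56, -14.79, 0, 0.002, -0.002, -1]
    - [-9, 23.56, -14.79, 0, 0.002, -0.002, -1]
    - [-9, 23.56, -14.79, 0, 0.002, -0.002, -1]
    - [-9, 23.56, -14.79, 0, 0.002, -0.002, -1]
    - [-9, 23.56, -14.79, 0, 0.002, -0.002, -1]
    - [-9, 23.56, -14.79, 0, 0.002, -0.002, -1]
    - [-9, 23.56, -14.79, 0, 0.002, -0.002, -1]
    - [-8.7, 23.56, -14.79, 0, 0.002, -0.002, -1]
    - [-8.7, 23.56, -14.79, 0, 0.002, -0.002, -1]

```text
t: 37.62
position: [0.6075, 0.1258, 0.1399]
orientation: [0.87, 1.391, -0.874]
force: [-0.1, 0.3, -1.6]
opening: 0.467
```

```bash
python3 - <<'E'
from h import *
s=bot.state();print(s["t"],s["position"],s["opening"],s["force"])
is_=snap("side","s22")
cv2.imwrite("pics/s22c.png",cv2.resize(is_[130:250,250:370],None,fx=4,fy=4,interpolation=cv2.INTER_CUBIC))
move(.6096,.1270,.116);
E
```

```text
37.6167 [0.60745818 0.12580586 0.13990045] 0.46708460392669565 [-0.08180939  0.28701049 -1.56422583]
row [2.418, 0.281, -0.057, -0.0, -0.0, 0.003] jawdeg 25.7->25.7 q1 0.06 q6 -0.38 reach 0.623 rows>=0.6
```

View pics/s22c.png

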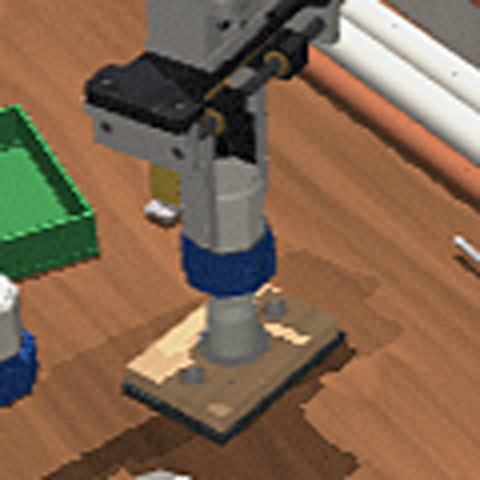

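The held cap is centred over the pin (crop 233,330).

send_rows:
  motion:
    - [1, 0.25, -0.06, 0, 0, 0.003, -1]
    - [2, 0.28, -0.06, 0, 0, 0.003, -1]
    - [2.4, 0.28, -0.06, 0, 0, 0.003, -1]
    - [2.4, 0.28, -0.06, 0, 0, 0.003, -1]

```text
t: 38.0
position: [0.6077, 0.1261, 0.1137]
orientation: [0.872, 1.392, -0.876]
force: [-0.2, -0.2, -2.0]
opening: 0.466
```

```bash
python3 - <<'E'
from h import *
s=bot.state();print(s["position"],s["force"])
move(.6087,.1263,.104);
E
```

```text
[0.60765469 0.12607462 0.11371167] [-0.16913426 -0.16944453 -2.04168589]
row [0.971, 0.108, 0.027, -0.0, -0.002, 0.004] jawdeg 25.7->25.7 q1 0.07 q6 -0.38 reach 0.622 rows>=0.2
```

send_rows:
  motion:
    - [0.2, 0.12, 0.03, 0, -0.002, 0.004, -1]
    - [0.5, 0.14, 0.03, 0, -0.002, 0.004, -1]
    - [0.9, 0.14, 0.03, 0, -0.002, 0.004, -1]
    - [0.9, 0.14, 0.03, 0, -0.002, 0.004, -1]

```text
t: 38.33
position: [0.6085, 0.1264, 0.1039]
orientation: [0.873, 1.389, -0.874]
force: [-0.5, 0.6, -0.8]
opening: 0.47
```

send_rows:
  motion:
    - [0.15, 0, 0, 0, 0, 0, -1]
    - [0.3, 0.02, 0, 0, 0, 0, -1]
    - [0.3, 0.02, 0, 0, 0, 0, -1]

```text
t: 38.58
position: [0.6085, 0.1265, 0.1006]
orientation: [0.872, 1.39, -0.874]
force: [-0.8, 0.4, -1.6]
opening: 0.469
```

send_rows:
  motion:
    - [0.15, 0, 0, 0, 0, 0, -1]
    - [0.3, 0.02, 0, 0, 0, 0, -1]
    - [0.3, 0.02, 0, 0, 0, 0, -1]

```text
t: 38.83
position: [0.6085, 0.1266, 0.0972]
orientation: [0.872, 1.39, -0.875]
force: [-0.2, 0.7, -1.1]
opening: 0.465
```

send_rows:
  motion:
    - [0.15, 0, 0, 0, 0, 0, -1]
    - [0.3, 0.02, 0, 0, 0, 0, -1]
    - [0.3, 0.02, 0, 0, 0, 0, -1]

```text
t: 39.08
position: [0.6084, 0.1267, 0.0938]
orientation: [0.872, 1.391, -0.875]
force: [-0.0, -0.0, -2.0]
opening: 0.465
```

send_rows:
  motion:
    - [0.15, 0, 0, 0, 0, 0, -1]
    - [0.3, 0.02, 0.03, 0, 0, 0, -1]
    - [0.3, 0.02, 0.03, 0, 0, 0, -1]

```text
t: 39.33
position: [0.6085, 0.1264, 0.0904]
orientation: [0.872, 1.391, -0.875]
force: [-0.4, -0.1, -1.8]
opening: 0.467
```

send_rows:
  motion:
    - [0.15, 0, 0, 0, 0, 0, -1]
    - [0.3, 0.02, 0.02, 0, 0, 0, -1]
    - [0.3, 0.02, 0.02, 0, 0, 0, -1]

```text
t: 39.58
position: [0.6084, 0.1263, 0.0869]
orientation: [0.871, 1.392, -0.876]
force: [0.5, 0.3, -1.3]
opening: 0.465
```

send_rows:
  motion:
    - [0.15, 0, 0, 0, 0, 0, -1]
    - [0.3, 0.02, 0.02, 0, 0, 0, -1]
    - [0.3, 0.02, 0.02, 0, 0, 0, -1]

```text
t: 39.83
position: [0.6084, 0.1262, 0.0834]
orientation: [0.871, 1.393, -0.876]
force: [0.2, -0.6, -1.0]
opening: 0.467
```

send_rows:
  motion:
    - [0.15, 0, 0, 0, 0, 0, -1]
    - [0.25, 0.02, 0.0, 0, 0, 0, -1]
    - [0.25, 0.02, 0.0, 0, 0, 0, -1]

```text
t: 40.08
position: [0.6084, 0.1262, 0.0806]
orientation: [0.871, 1.393, -0.877]
force: [-0.2, -0.0, -1.3]
opening: 0.467
```

send_rows:
  motion:
    - [0.15, 0, 0, 0, 0, 0, -1]
    - [0.2, 0.02, 0.0, 0, 0, 0, -1]
    - [0.2, 0.02, 0.0, 0, 0, 0, -1]

```text
t: 40.33
position: [0.6084, 0.1263, 0.0784]
orientation: [0.871, 1.393, -0.877]
force: [1.4, -0.1, -1.3]
opening: 0.464
```

send_rows:
  motion:
    - [0.1, 0, 0, 0, 0, 0, -1]
    - [0.2, 0, 0.0, 0, 0, 0, -1]
    - [0.2, 0, 0.0, 0, 0, 0, -1]

```text
t: 40.58
position: [0.6086, 0.1263, 0.0767]
orientation: [0.871, 1.393, -0.877]
force: [-0.9, -0.3, 0.7]
opening: 0.469
```

send_rows:
  motion:
    - [0.1, 0, 0, 0, 0, 0, -1]
    - [0.1, 0, 0.0, 0, 0, 0, -1]
    - [-0.1, 0, 0, 0, 0, 0, 0.1]
    - [-0.1, 0, 0, 0, 0, 0, 0.1]
    - [-0.1, 0, 0, 0, 0, 0, 0.1]
    - [-0.1, 0, 0, 0, 0, 0, 0.1]

```text
t: 41.08
position: [0.6086, 0.1263, 0.0775]
orientation: [0.871, 1.393, -0.877]
force: [-0.0, -0.3, 0.0]
opening: 0.55
```

```bash
python3 - <<'E'
from h import *
s=bot.state();print(s["position"],s["opening"],s["force"])
is_=snap("side","s23")
cv2.imwrite("pics/s23c.png",cv2.resize(is_[160:230,270:350],None,fx=9,fy=9,interpolation=cv2.INTER_CUBIC))
E
```

```text
[0.60860398 0.12633901 0.07754995] 0.5496766675648511 [-0.04100115 -0.26899706  0.00439793]
```

View pics/s23c.png

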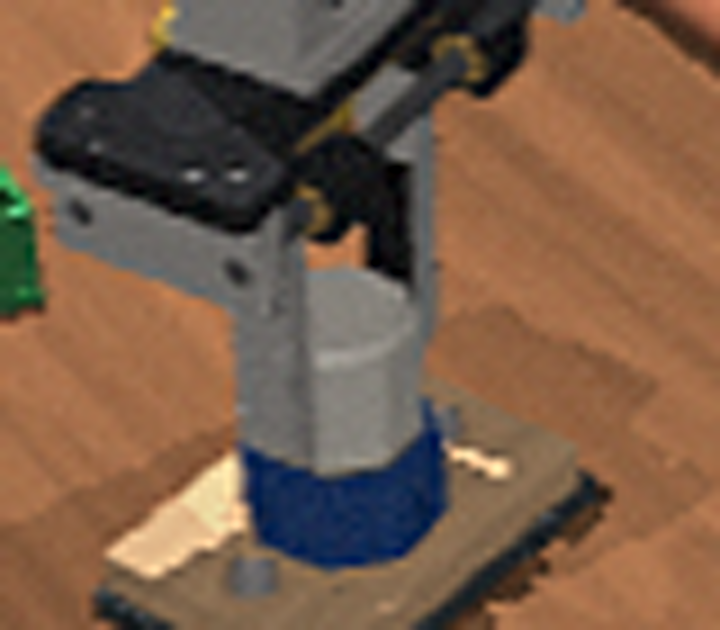

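The nut's lower edge (crop 340,567) is about 12 crop pixels, or 4 mm, lower than the first cap's was (555). With the contact height (mouth at 22.2 mm against the plate at 22), this cap stands on the plate, so it is good and goes to green.

send_rows:
  motion:
    - [0, 0, 0, 0, 0, 0, -1]
    - [0, 0, 0, 0, 0, 0, -1]
    - [0, 0, 0, 0, 0, 0, -1]
    - [0, 0, 0, 0, 0, 0, -1]
    - [0, 0, 0, 0, 0, 0, -1]
    - [-3, 0, 0, 0, 0, 0, -1]
    - [-6, 0, 0, 0, 0, 0, -1]
    - [-8, 0, 0, 0, 0, 0, -1]
    - [-8, 0, 0, 0, 0, 0, -1]

```text
t: 41.88
position: [0.6128, 0.1267, 0.1633]
orientation: [0.875, 1.384, -0.871]
force: [1.4, 1.6, 0.9]
opening: 0.466
```

```bash
python3 - <<'E'
from h import *
s=bot.state();print(s["position"],s["opening"],s["force"])
is_=snap("side","s24")
cv2.imwrite("pics/s24c.png",cv2.resize(is_[120:240,200:370],None,fx=4,fy=4,interpolation=cv2.INTER_CUBIC))
move(.5484,.3245,.14)
E
```

```text
[0.61281294 0.12671317 0.16329298] 0.4663692290738579 [1.3906836  1.55347372 0.89647985]
row [2.027, 2.919, -20.559, -0.0, 0.0, -0.0] jawdeg 25.7->25.7 q1 0.07 q6 -0.38 reach 0.637 rows>=5.0
```

View pics/s24c.png

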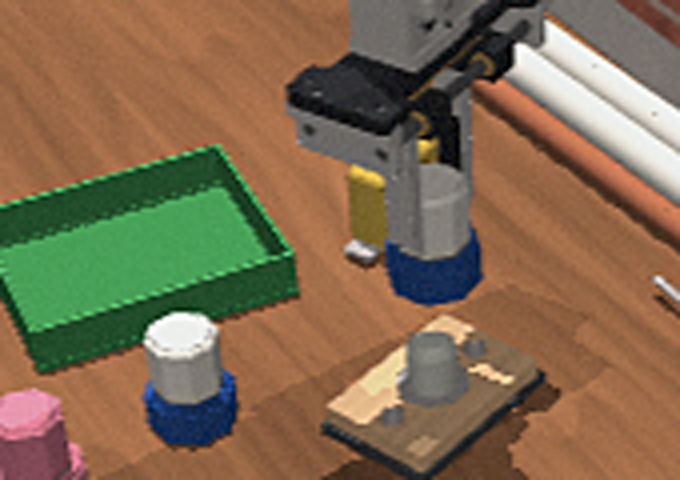

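send_rows:
  motion:
    - [1, 2.9, -20.56, 0, 0, 0, -1]
    - [1.5, 2.9, -20.56, 0, 0, 0, -1]
    - [2, 2.9, -20.56, 0, 0, 0, -1]
    - [2, 2.9, -20.56, 0, 0, 0, -1]
    - [2, 2.9, -20.56, 0, 0, 0, -1]
    - [2, 2.9, -20.56, 0, 0, 0, -1]
    - [2, 2.9, -20.56, 0, 0, 0, -1]
    - [2, 2.9, -20.56, 0, 0, 0, -1]

```text
t: 42.6
position: [0.547, 0.3237, 0.1381]
orientation: [0.87, 1.39, -0.875]
force: [1.2, 0.4, -0.7]
opening: 0.466
```

```bash
python3 - <<'E'
from h import *
s=bot.state();print(s["position"],s["opening"],s["force"])
is_=snap("side","s25")
cv2.imwrite("pics/s25c.png",cv2.resize(is_[90:240,170:350],None,fx=4,fy=4,interpolation=cv2.INTER_CUBIC))
move(.5484,.3245,.062)
E
```

```text
[0.54702064 0.32368828 0.13807013] 0.4664504241486192 [ 1.19801226  0.36005498 -0.71537648]
row [7.667, 0.138, -0.107, 0.0, 0.001, 0.002] jawdeg 25.6->25.6 q1 0.40 q6 -0.05 reach 0.637 rows>=1.8
```

View pics/s25c.png

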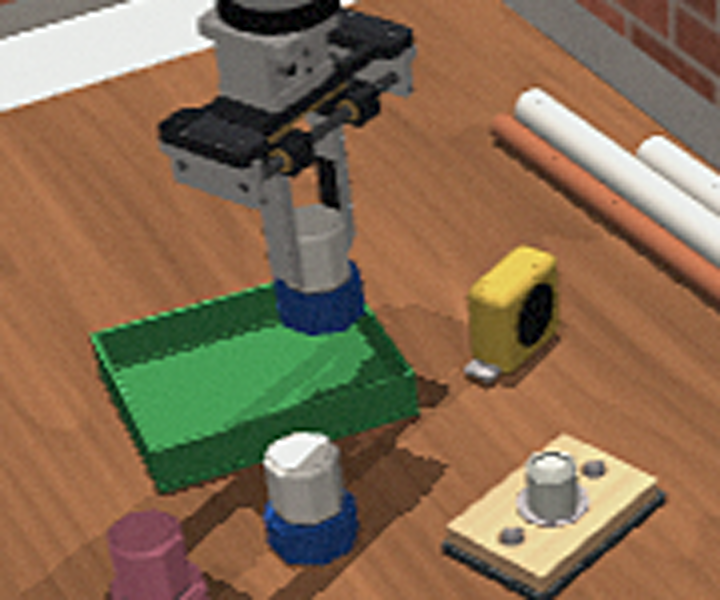

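send_rows:
  motion:
    - [3, 0.1, -0.1, 0, 0, 0, -1]
    - [6, 0.14, -0.1, 0, 0, 0, -1]
    - [7.4, 0.14, -0.1, 0, 0, 0, -1]
    - [7.6, 0.14, -0.1, 0, 0, 0, -1]
    - [7.6, 0.14, -0.1, 0, 0, 0, -1]

```text
t: 43.07
position: [0.5484, 0.3229, 0.0619]
orientation: [0.871, 1.389, -0.879]
force: [0.0, 0.7, -0.1]
opening: 0.469
```

send_rows:
  motion:
    - [0.1, 0, 0, 0, 0, 0, -1]
    - [0.25, 0, 0, 0, 0, 0, -1]
    - [0.25, 0, 0, 0, 0, 0, -1]
    - [0.25, 0, 0, 0, 0, 0, 0.2]
    - [0.2, 0, 0, 0, 0, 0, 0.2]
    - [0.2, 0, 0, 0, 0, 0, 0.2]
    - [-4, 0, 0, 0, 0, 0, 0.2]
    - [-8, 0, 0, 0, 0, 0, 0.2]
    - [-8, 0, 0, 0, 0, 0, 0.4]

```text
t: 43.82
position: [0.5543, 0.3258, 0.1518]
orientation: [0.881, 1.379, -0.866]
force: [1.9, 0.3, 2.2]
opening: 0.641
```

```bash
python3 - <<'E'
from h import *
np.set_printoptions(precision=4,suppress=True)
s=bot.state();print(s["t"],s["position"],s["opening"])
it=snap("top","t26");is_=snap("side","s26")
for n,im in(("top",it),("side",is_)):
    for uv,a,P in captops(im,n): print(n,np.round(uv,1),a,P, np.round([octyaw(im,uv,t,s)[0] for t,s in((140,60),(160,50),(175,60))],1) if n=="top" else "")
E
```

```text
43.8167 [0.5543 0.3258 0.1518] 0.6407575946720798
top [491.7 288.3] 284.5 [ 0.4745 -0.351   0.072 ] [12.8 12.6 12.4]
top [323.9 284.3] 272.5 [ 0.4755 -0.0124  0.072 ] [34.1 34.5 34.5]
top [212.5 284. ] 212.5 [0.4713 0.2116 0.072 ] [ 4.8 19.1 19.6]
top [488.8 243.9] 277.0 [ 0.5649 -0.3478  0.072 ] [23.  23.6 23. ]
top [259.  219.2] 78.0 [0.606  0.1234 0.072 ] [21.5 23.1 21.5]
top [476.1 182.5] 513.0 [ 0.6937 -0.3252  0.072 ] [32.1 22.8 23.7]
side [377.1 358.9] 310.0 [ 0.472  -0.3478  0.072 ] 
side [414.  336.4] 297.5 [ 0.5627 -0.3462  0.072 ] 
side [450.6 287.7] 391.5 [ 0.7076 -0.2927  0.072 ] 
side [288.6 254.5] 175.5 [ 0.4707 -0.0172  0.072 ] 
side [242.5 202.4] 70.5 [0.4655 0.2084 0.072 ] 
side [373.5 154.5] 593.0 [0.8672 0.1924 0.072 ] 
side [361.1 156.6] 877.0 [0.8323 0.2039 0.072 ]
```

View pics/t26.png

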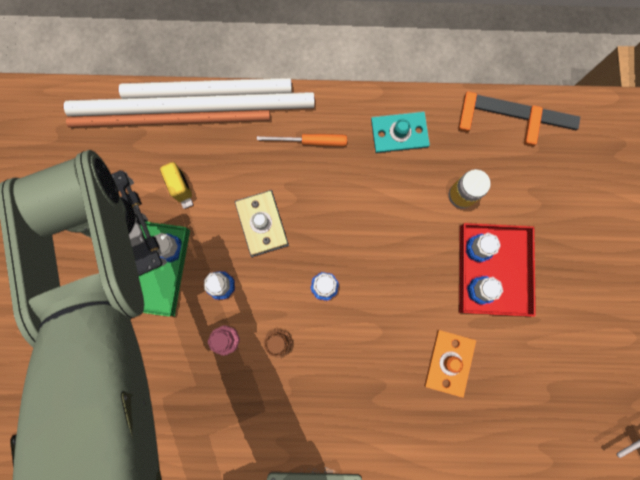

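View pics/s26.png

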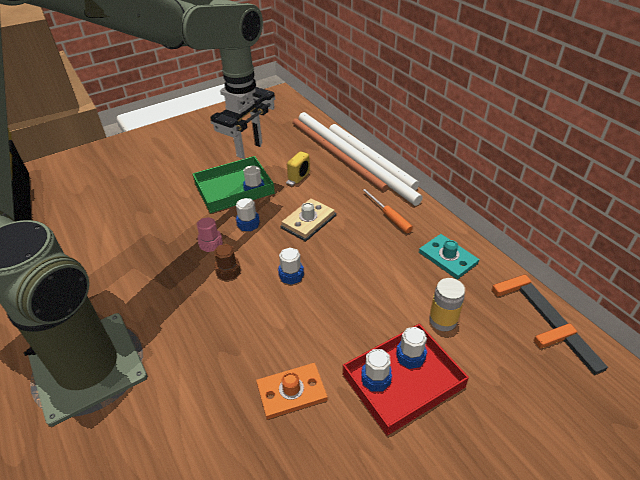

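Side and top views: one cap stands in the green tray (252,178 side) and two in the red. Two are left, at top (214,284) and (324,284), and they have not moved. Next I take the left one.

```bash
python3 - <<'E'
from h import *
move(.4728,.2085,.125,94.6)
E
```

```text
row [2.029, -12.02, 7.072, -1.205, 0.003, -0.001] jawdeg 25.5->94.6 q1 0.40 q6 -0.05 reach 0.517 rows>=9.6
```

send_rows:
  motion:
    - [-1, -12, 7.07, -1.205, 0.003, 0, 0.4]
    - [-1, -12, 7.07, -1.205, 0.003, 0, 0.4]
    - [-1, -12, 7.07, -1.205, 0.003, 0, 0.4]
    - [2, -12, 7.07, -1.205, 0.003, 0, 0.4]
    - [2, -12, 7.07, -1.205, 0.003, 0, 0.4]
    - [2, -12, 7.07, -1.205, 0.003, 0, 0.4]
    - [2, -12, 7.07, -1.205, 0.003, 0, 0.4]
    - [2, -12, 7.07, -1.205, 0.003, 0, 0.4]
    - [2, -12, 7.07, -1.205, 0.003, 0, 0.4]
    - [2, -12, 7.07, -1.205, 0.003, 0, 0.4]
    - [2, -12, 7.07, -1.205, 0.003, 0, 0.4]
    - [2, -12, 7.07, -1.205, 0.003, 0, 0.4]
    - [2, -12, 7.07, -1.205, 0.003, 0, 0.4]

```text
t: 45.0
position: [0.4722, 0.2084, 0.1243]
orientation: [-0.061, 1.572, 0.062]
force: [-0.5, -0.1, 1.0]
opening: 0.701
```

```bash
python3 - <<'E'
from h import *
s=bot.state();print(s["t"],s["position"],s["opening"])
is_=snap("side","s27")
cv2.imwrite("pics/s27c.png",cv2.resize(is_[120:290,180:330],None,fx=3.5,fy=3.5,interpolation=cv2.INTER_CUBIC))
move(.4733,.2085,.053,94.6)
E
```

```text
45.0 [0.47221504 0.20842457 0.12433878] 0.700721481012157
row [7.157, -0.009, 0.101, -0.001, -0.001, -0.0] jawdeg 94.5->94.6 q1 0.25 q6 -1.40 reach 0.517 rows>=1.7
```

View pics/s27c.png

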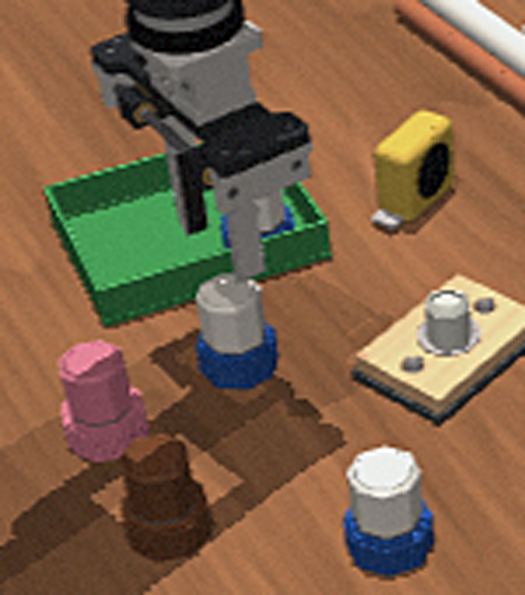

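send_rows:
  motion:
    - [3.5, 0, 0.05, 0, 0, 0, 0.4]
    - [7.0, 0, 0.1, 0, 0, 0, 0.4]
    - [7.15, 0, 0.1, 0, 0, 0, 0.4]
    - [7.15, 0, 0.1, 0, 0, 0, 0.4]
    - [7.15, 0, 0.1, 0, 0, 0, -1]
    - [7.15, 0, 0.1, 0, 0, 0, -1]
    - [7.15, 0, 0.1, 0, 0, 0, -1]
    - [7.15, 0, 0.1, 0, 0, 0, -1]
    - [7.15, 0, 0.1, 0, 0, 0, -1]
    - [7.15, 0, 0.1, 0, 0, 0, -1]

```text
t: 45.88
position: [0.4749, 0.209, 0.0551]
orientation: [-0.061, 1.568, 0.063]
force: [-0.0, 0.4, 6.7]
opening: 0.469
```

send_rows:
  motion:
    - [0, 0, 0, 0, 0, 0, 0.2]
    - [0, 0, 0, 0, 0, 0, 0.2]
    - [0, 0, 0, 0.1, 0, 0, 0.2]
    - [0, 0, 0, 0.25, 0, 0, 0.2]
    - [0, 0, 0, 0.5, 0, 0, 0.2]
    - [0, 0, 0, 0.75, 0, 0, 0.2]
    - [0, 0, 0, 1.57, 0, 0, 0.2]
    - [0, 0, 0, 1.57, 0, 0, 0.2]
    - [0, 0, 0, 1.57, 0, 0, 0.2]
    - [0, 0, 0, 1.57, 0, 0, 0.2]
    - [0, 0, 0, 1.57, 0, 0, 0.2]
    - [0, 0, 0, 1.57, 0, 0, 0.2]
    - [0, 0, 0, 1.57, 0, 0, 0.2]
    - [0, 0, 0, 1.57, 0, 0, 0.2]
    - [0, 0, 0, 1.57, 0, 0, -1]
    - [0, 0, 0, 1.57, 0, 0, -1]
    - [0, 0, 0, 1.57, 0, 0, -1]
    - [0, 0, 0, 1.57, 0, 0, -1]
    - [0, 0, 0, 1.57, 0, 0, -1]
    - [0, 0, 0, 1.57, 0, 0, -1]

```text
t: 47.55
position: [0.4748, 0.2089, 0.0549]
orientation: [1.151, 1.245, -1.148]
force: [0.2, 0.4, -1.3]
opening: 0.465
```

```bash
python3 - <<'E'
from h import *
s=bot.state();print(s["t"],s["position"],s["opening"],s["force"])
move(.6092,.1268,.14);
E
```

```text
47.55 [0.47480376 0.20892941 0.05486327] 0.4649898411079636 [ 0.16689604  0.39425447 -1.33529297]
row [-8.495, 12.753, 9.26, 0.0, -0.001, -0.002] jawdeg 4.6->4.6 q1 0.25 q6 0.17 reach 0.622 rows>=4.3
```

zg = 54.9 mm, so on the plate this cap would read TCP z ≈ 76.9 mm.

send_rows:
  motion:
    - [-4, 0, 0, 0, 0, 0, -1]
    - [-8, 0, 0, 0, 0, 0, -1]
    - [-9, 0, 0, 0, 0, 0, -1]
    - [-9, 12.75, 9.26, 0, 0, -0.002, -1]
    - [-9, 12.75, 9.26, 0, 0, -0.002, -1]
    - [-9, 12.75, 9.26, 0, 0, -0.002, -1]
    - [-9, 12.75, 9.26, 0, 0, -0.002, -1]
    - [-9, 12.75, 9.26, 0, 0, -0.002, -1]
    - [-9, 12.75, 9.26, 0, 0, -0.002, -1]
    - [-8.7, 12.75, 9.26, 0, 0, -0.002, -1]
    - [-8.7, 12.75, 9.26, 0, 0, -0.002, -1]

```text
t: 48.47
position: [0.6072, 0.1276, 0.1407]
orientation: [1.148, 1.25, -1.15]
force: [0.0, -0.4, -1.4]
opening: 0.468
```

```bash
python3 - <<'E'
from h import *
s=bot.state();print(s["t"],s["position"],s["opening"],s["force"])
is_=snap("side","s28")
cv2.imwrite("pics/s28c.png",cv2.resize(is_[130:250,250:370],None,fx=4,fy=4,interpolation=cv2.INTER_CUBIC))
move(.6096,.1268,.116);
E
```

```text
48.4667 [0.60723092 0.12756816 0.14069816] 0.4679247886426062 [ 0.03520909 -0.40081296 -1.35267664]
row [2.507, 0.227, 0.117, -0.0, -0.001, 0.002] jawdeg 4.7->4.7 q1 0.07 q6 -0.02 reach 0.623 rows>=0.6
```

View pics/s28c.png

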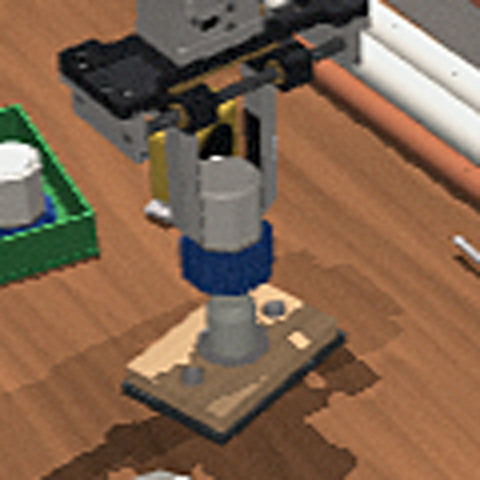

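send_rows:
  motion:
    - [1, 0.2, 0.12, 0, 0, 0.002, -1]
    - [2, 0.23, 0.12, 0, 0, 0.002, -1]
    - [2.5, 0.23, 0.12, 0, 0, 0.002, -1]
    - [2.5, 0.23, 0.12, 0, 0, 0.002, -1]

```text
t: 48.85
position: [0.6074, 0.127, 0.1134]
orientation: [1.146, 1.252, -1.151]
force: [-0.5, -0.8, -0.6]
opening: 0.467
```

```bash
python3 - <<'E'
from h import *
s=bot.state();print(s["position"],s["force"])
move(.6088,.1263,.104);
E
```

```text
[0.60742472 0.12699691 0.1133688 ] [-0.51387323 -0.84344866 -0.62539654]
row [0.936, 0.136, 0.082, -0.0, -0.001, 0.005] jawdeg 4.7->4.7 q1 0.07 q6 -0.02 reach 0.622 rows>=0.2
```

send_rows:
  motion:
    - [0.1, 0.13, 0.08, 0, 0, 0.004, -1]
    - [0.4, 0.15, 0.08, 0, 0, 0.004, -1]
    - [0.9, 0.16, 0.08, 0, 0, 0.004, -1]
    - [0.9, 0.16, 0.08, 0, 0, 0.004, -1]

```text
t: 49.18
position: [0.6085, 0.1264, 0.1034]
orientation: [1.148, 1.25, -1.149]
force: [-0.2, 0.7, -1.7]
opening: 0.469
```

send_rows:
  motion:
    - [0.15, 0, 0, 0, 0, 0, -1]
    - [0.3, 0.02, 0, 0, 0, 0, -1]
    - [0.3, 0.02, 0, 0, 0, 0, -1]

```text
t: 49.43
position: [0.6087, 0.1264, 0.1001]
orientation: [1.148, 1.25, -1.15]
force: [-0.9, -0.2, -1.7]
opening: 0.467
```

send_rows:
  motion:
    - [0.15, 0, 0, 0, 0, 0, -1]
    - [0.3, 0.02, 0, 0, 0, 0, -1]
    - [0.3, 0.02, 0, 0, 0, 0, -1]

```text
t: 49.68
position: [0.6088, 0.1264, 0.0969]
orientation: [1.148, 1.25, -1.15]
force: [0.5, -0.1, -1.0]
opening: 0.466
```

send_rows:
  motion:
    - [0.15, 0, 0, 0, 0, 0, -1]
    - [0.3, 0.02, 0, 0, 0, 0, -1]
    - [0.3, 0.02, 0, 0, 0, 0, -1]

```text
t: 49.93
position: [0.6088, 0.1264, 0.0934]
orientation: [1.148, 1.251, -1.15]
force: [-0.2, 0.6, -1.6]
opening: 0.469
```

send_rows:
  motion:
    - [0.15, 0, 0, 0, 0, 0, -1]
    - [0.3, 0.02, 0, 0, 0, 0, -1]
    - [0.3, 0.02, 0, 0, 0, 0, -1]

```text
t: 50.18
position: [0.6087, 0.1264, 0.09]
orientation: [1.147, 1.251, -1.151]
force: [-0.4, -0.2, -1.3]
opening: 0.468
```

send_rows:
  motion:
    - [0.15, 0, 0, 0, 0, 0, -1]
    - [0.3, 0.02, 0, 0, 0, 0, -1]
    - [0.3, 0.02, 0, 0, 0, 0, -1]

```text
t: 50.43
position: [0.6086, 0.1264, 0.0865]
orientation: [1.147, 1.252, -1.151]
force: [0.5, 1.2, -0.9]
opening: 0.466
```

send_rows:
  motion:
    - [0.15, 0, 0, 0, 0, 0, -1]
    - [0.3, 0.02, 0, 0, 0, 0, -1]
    - [0.3, 0.02, 0, 0, 0, 0, -1]

```text
t: 50.68
position: [0.6086, 0.1264, 0.083]
orientation: [1.147, 1.252, -1.152]
force: [-0.9, 0.3, -1.0]
opening: 0.468
```

send_rows:
  motion:
    - [0.15, 0, 0, 0, 0, 0, -1]
    - [0.25, 0.02, 0, 0, 0, 0, -1]
    - [0.25, 0.02, 0, 0, 0, 0, -1]

```text
t: 50.93
position: [0.6086, 0.1265, 0.0802]
orientation: [1.147, 1.252, -1.152]
force: [0.0, 1.2, -1.5]
opening: 0.469
```

send_rows:
  motion:
    - [0.1, 0, 0, 0, 0, 0, -1]
    - [0.2, 0, 0, 0, 0, 0, -1]
    - [0.2, 0, 0, 0, 0, 0, -1]

```text
t: 51.18
position: [0.6084, 0.1264, 0.078]
orientation: [1.146, 1.253, -1.152]
force: [-0.6, 1.0, -2.0]
opening: 0.468
```

send_rows:
  motion:
    - [0.1, 0, 0, 0, 0, 0, -1]
    - [0.2, 0, 0, 0, 0, 0, -1]
    - [0.2, 0, 0, 0, 0, 0, -1]

```text
t: 51.43
position: [0.6086, 0.1265, 0.077]
orientation: [1.146, 1.252, -1.152]
force: [-1.8, -0.2, 4.1]
opening: 0.466
```

send_rows:
  motion:
    - [-0.1, 0, 0, 0, 0, 0, -1]
    - [-0.1, 0, 0, 0, 0, 0, 0.1]
    - [-0.1, 0, 0, 0, 0, 0, 0.1]
    - [-0.1, 0, 0, 0, 0, 0, 0.1]
    - [-0.1, 0, 0, 0, 0, 0, 0.1]

```text
t: 51.85
position: [0.6086, 0.1264, 0.0779]
orientation: [1.146, 1.252, -1.152]
force: [-0.3, -0.5, -0.4]
opening: 0.549
```

```bash
python3 - <<'E'
from h import *
s=bot.state();print(s["position"],s["opening"],s["force"])
is_=snap("side","s29")
cv2.imwrite("pics/s29c.png",cv2.resize(is_[160:230,270:350],None,fx=9,fy=9,interpolation=cv2.INTER_CUBIC))
E
```

```text
[0.60863333 0.12636625 0.07785624] 0.5485503738197786 [-0.30256435 -0.50457657 -0.36935568]
```

View pics/s29c.png

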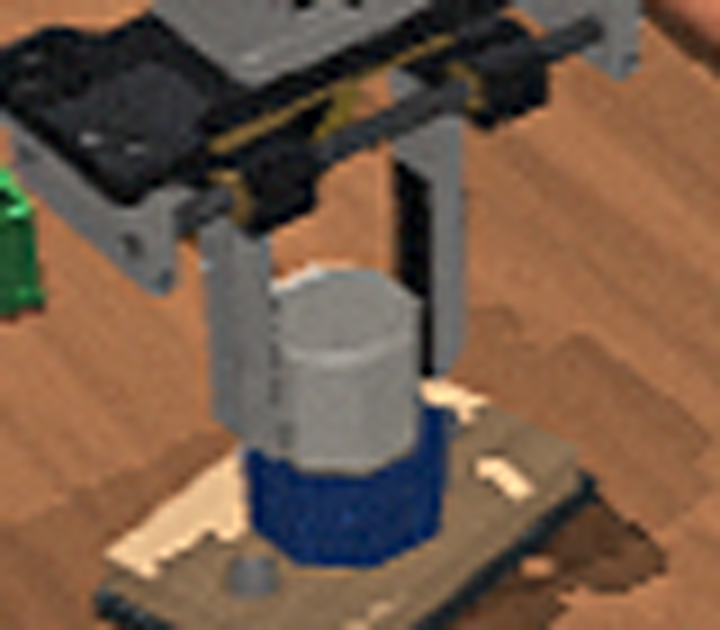

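The nut's lower edge is again at crop y≈566 and contact came at 77.0 mm against 76.9 expected, so this cap stands on the plate. It is good and goes to green.

send_rows:
  motion:
    - [0, 0, 0, 0, 0, 0, -1]
    - [0, 0, 0, 0, 0, 0, -1]
    - [0, 0, 0, 0, 0, 0, -1]
    - [0, 0, 0, 0, 0, 0, -1]
    - [0, 0, 0, 0, 0, 0, -1]
    - [-3, 0, 0, 0, 0, 0, -1]
    - [-6, 0, 0, 0, 0, 0, -1]
    - [-8, 0, 0, 0, 0, 0, -1]
    - [-8, 0, 0, 0, 0, 0, -1]

```text
t: 52.65
position: [0.6128, 0.1266, 0.1635]
orientation: [1.151, 1.245, -1.144]
force: [1.0, 0.4, -0.4]
opening: 0.469
```

```bash
python3 - <<'E'
from h import *
s=bot.state();print(s["position"],s["opening"],s["force"])
move(.459,.336,.145)
E
```

```text
[0.61281665 0.1266147  0.16353814] 0.468842250347587 [ 0.9968547   0.38564175 -0.35890685]
row [1.825, -13.611, -22.133, 0.0, -0.001, -0.004] jawdeg 4.7->4.7 q1 0.06 q6 -0.02 reach 0.569 rows>=6.2
```

send_rows:
  motion:
    - [1, -13.6, -22.13, 0, 0, -0.004, -1]
    - [1.8, -13.6, -22.13, 0, 0, -0.004, -1]
    - [1.8, -13.6, -22.13, 0, 0, -0.004, -1]
    - [1.8, -13.6, -22.13, 0, 0, -0.004, -1]
    - [1.8, -13.6, -22.13, 0, 0, -0.004, -1]
    - [1.8, -13.6, -22.13, 0, 0, -0.004, -1]
    - [1.8, -13.6, -22.13, 0, 0, -0.004, -1]
    - [1.8, -13.6, -22.13, 0, 0, -0.004, -1]
    - [1.8, -13.6, -22.13, 0, 0, -0.004, -1]

```text
t: 53.4
position: [0.4585, 0.3355, 0.144]
orientation: [1.146, 1.248, -1.148]
force: [0.2, 0.6, -1.0]
opening: 0.466
```

```bash
python3 - <<'E'
from h import *
s=bot.state();print(s["position"],s["opening"],s["force"])
is_=snap("side","s30")
cv2.imwrite("pics/s30c.png",cv2.resize(is_[90:240,170:350],None,fx=4,fy=4,interpolation=cv2.INTER_CUBIC))
move(.459,.336,.0635)
E
```

```text
[0.45851254 0.3355384  0.14398333] 0.46556044603475427 [ 0.23279399  0.55642482 -1.04686958]
row [8.086, -0.027, -0.105, -0.0, -0.0, 0.0] jawdeg 4.7->4.7 q1 0.48 q6 0.40 reach 0.569 rows>=1.9
```

View pics/s30c.png

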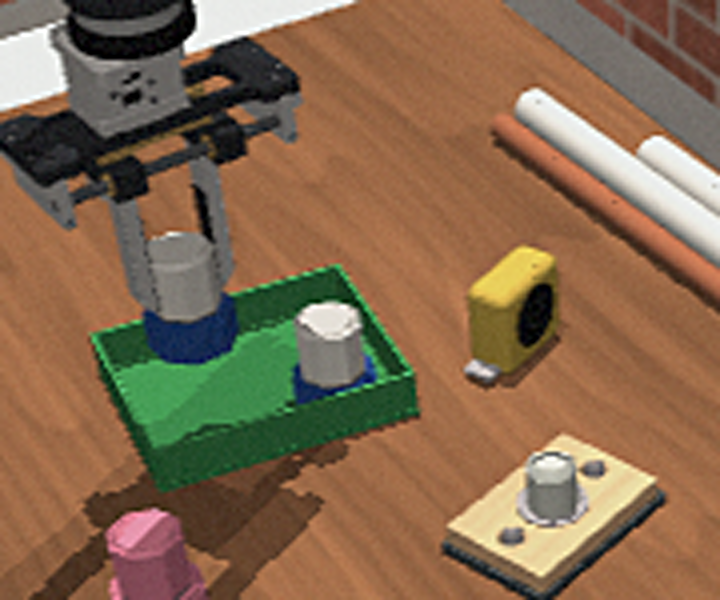

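The held cap is above the free left half of the green tray, and the first good cap stands at crop (333,350). Lower and release.

send_rows:
  motion:
    - [3, 0, -0.1, 0, 0, 0, -1]
    - [6, 0, -0.1, 0, 0, 0, -1]
    - [7.9, 0, -0.1, 0, 0, 0, -1]
    - [8.1, 0, -0.1, 0, 0, 0, -1]
    - [8.1, 0, -0.1, 0, 0, 0, -1]

```text
t: 53.87
position: [0.4597, 0.3341, 0.0623]
orientation: [1.148, 1.247, -1.153]
force: [0.7, 0.3, -0.7]
opening: 0.463
```

send_rows:
  motion:
    - [0.1, 0, 0, 0, 0, 0, -1]
    - [0.25, 0, 0, 0, 0, 0, -1]
    - [0.25, 0, 0, 0, 0, 0, -1]
    - [0.25, 0, 0, 0, 0, 0, 0.2]
    - [0.2, 0, 0, 0, 0, 0, 0.2]
    - [0.2, 0, 0, 0, 0, 0, 0.2]
    - [-4, 0, 0, 0, 0, 0, 0.2]
    - [-8, 0, 0, 0, 0, 0, 0.2]
    - [-8, 0, 0, 0, 0, 0, 0.4]

```text
t: 54.62
position: [0.4653, 0.3374, 0.1513]
orientation: [1.16, 1.241, -1.139]
force: [2.2, 1.3, 1.1]
opening: 0.64
```

```bash
python3 - <<'E'
from h import *
np.set_printoptions(precision=4,suppress=True)
s=bot.state();print(s["t"],s["position"],s["opening"])
it=snap("top","t31");is_=snap("side","s31")
for n,im in(("top",it),("side",is_)):
    for uv,a,P in captops(im,n): print(n,np.round(uv,1),a,P, np.round([octyaw(im,uv,t,s)[0] for t,s in((140,60),(160,50),(175,60))],1) if n=="top" else "")
move(.4756,-.0128,.125,124.5)
E
```

```text
54.6167 [0.4653 0.3374 0.1513] 0.6399044768918475
top [492.2 287.9] 257.0 [ 0.4754 -0.352   0.072 ] [12.5 12.6 12.1]
top [323.9 284.3] 251.0 [ 0.4754 -0.0125  0.072 ] [33.4 34.4 34.5]
top [159.3 242. ] 172.5 [0.5542 0.3243 0.072 ] [28.8  8.7 11.2]
top [488.9 243.8] 268.5 [ 0.5651 -0.3481  0.072 ] [23.2 23.4 22.6]
top [258.7 219.3] 72.5 [0.6057 0.1239 0.072 ] [21.6 24.4 21.6]
top [476.1 182.5] 511.0 [ 0.6936 -0.3253  0.072 ] [31.6 24.  26.6]
side [377.6 359. ] 328.0 [ 0.4726 -0.3485  0.072 ] 
side [414.  336.4] 297.5 [ 0.5627 -0.3462  0.072 ] 
side [450.6 287.7] 391.5 [ 0.7076 -0.2927  0.072 ] 
side [288.6 254.5] 175.5 [ 0.4706 -0.0172  0.072 ] 
side [252.1 169.1] 60.5 [0.551  0.3223 0.072 ] 
side [373.5 154.5] 592.5 [0.8672 0.1925 0.072 ] 
side [361.2 156.7] 879.5 [0.8323 0.2033 0.072 ] 
side [234.9  89. ] 468.5 [0.7112 0.7649 0.072 ] 
row [1.987, -1.407, 34.821, 1.049, -0.003, -0.002] jawdeg 4.6->-55.5 q1 0.48 q6 0.40 reach 0.476 rows>=8.4
```

View pics/s31.png

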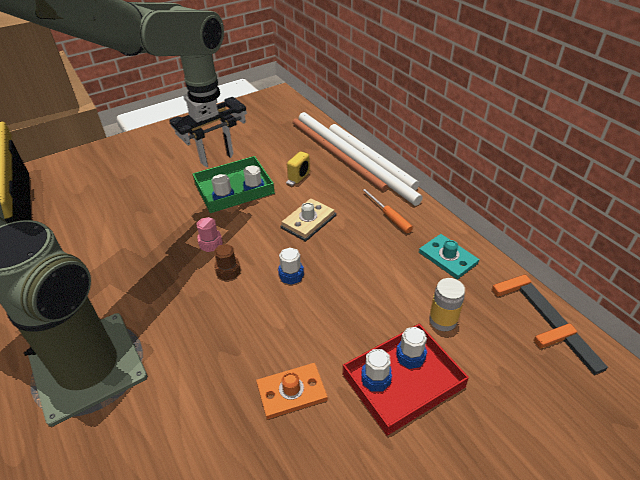

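Two caps stand in green (221,185 and 252,178) and two in red. The last one, at side (290,266), has not moved.

send_rows:
  motion:
    - [-1, -1.4, 34.82, 1.049, 0, 0, 0.4]
    - [-1, -1.4, 34.82, 1.049, 0, 0, 0.4]
    - [-1, -1.4, 34.82, 1.049, 0, 0, 0.4]
    - [-1, -1.4, 34.82, 1.049, 0, 0, 0.4]
    - [2, -1.4, 34.82, 1.049, 0, 0, 0.4]
    - [2, -1.4, 34.82, 1.049, 0, 0, 0.4]
    - [2, -1.4, 34.82, 1.049, 0, 0, 0.4]
    - [2, -1.4, 34.82, 1.049, 0, 0, 0.4]
    - [2, -1.4, 34.82, 1.049, 0, 0, 0.4]
    - [2, -1.4, 34.82, 1.049, 0, 0, 0.4]
    - [2, -1.4, 34.82, 1.049, 0, 0, 0.4]
    - [2, -1.4, 34.82, 1.049, 0, 0, 0.4]

```text
t: 55.72
position: [0.4748, -0.0119, 0.124]
orientation: [1.88, 0.586, -1.876]
force: [-0.0, 0.9, -0.1]
opening: 0.698
```

```bash
python3 - <<'E'
from h import *
s=bot.state();print(s["t"],s["position"],s["opening"])
is_=snap("side","s32")
cv2.imwrite("pics/s32c.png",cv2.resize(is_[170:320,200:370],None,fx=3.5,fy=3.5,interpolation=cv2.INTER_CUBIC))
move(.4758,-.0126,.053,124.5)
E
```

```text
55.7167 [ 0.47482339 -0.01185309  0.12398534] 0.698499618141963
row [7.127, 0.135, 0.022, 0.002, -0.003, 0.001] jawdeg -55.4->-55.5 q1 -0.21 q6 0.76 reach 0.476 rows>=1.7
```

View pics/s32c.png

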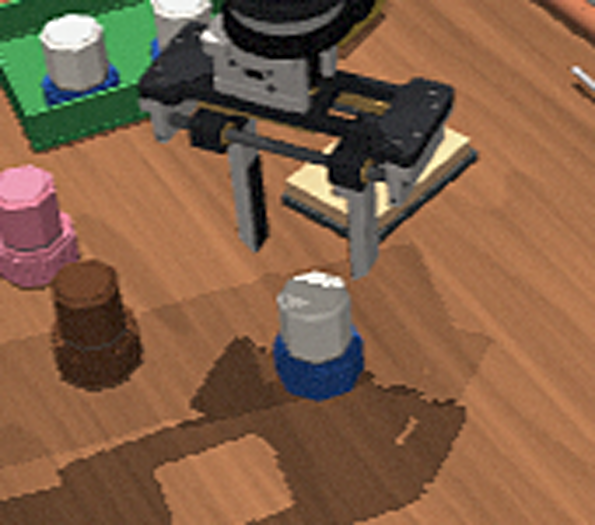

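send_rows:
  motion:
    - [3.5, 0.1, 0.02, 0, -0.003, 0, 0.4]
    - [7.0, 0.13, 0.02, 0, -0.003, 0, 0.4]
    - [7.15, 0.13, 0.02, 0, -0.003, 0, 0.4]
    - [7.15, 0.13, 0.02, 0, -0.003, 0, 0.4]
    - [7.15, 0.13, 0.02, 0, -0.003, 0, -1]
    - [7.15, 0.13, 0.02, 0, -0.003, 0, -1]
    - [7.15, 0.13, 0.02, 0, -0.003, 0, -1]
    - [7.15, 0.13, 0.02, 0, -0.003, 0, -1]
    - [7.15, 0.13, 0.02, 0, -0.003, 0, -1]
    - [7.15, 0.13, 0.02, 0, -0.003, 0, -1]

```text
t: 56.6
position: [0.4774, -0.0126, 0.0547]
orientation: [1.88, 0.584, -1.874]
force: [-0.4, 1.4, 6.5]
opening: 0.465
```

send_rows:
  motion:
    - [0, 0, 0, 0, 0, 0, 0.2]
    - [0, 0, 0, 0, 0, 0, 0.2]
    - [0, 0, 0, -0.1, 0, 0, 0.2]
    - [0, 0, 0, -0.25, 0, 0, 0.2]
    - [0, 0, 0, -0.5, 0, 0, 0.2]
    - [0, 0, 0, -0.75, 0, 0, 0.2]
    - [0, 0, 0, -1.57, 0, 0, 0.2]
    - [0, 0, 0, -1.57, 0, 0, 0.2]
    - [0, 0, 0, -1.57, 0, 0, 0.2]
    - [0, 0, 0, -1.57, 0, 0, 0.2]
    - [0, 0, 0, -1.57, 0, 0, 0.2]
    - [0, 0, 0, -1.57, 0, 0, 0.2]
    - [0, 0, 0, -1.57, 0, 0, 0.2]
    - [0, 0, 0, -1.57, 0, 0, 0.2]
    - [0, 0, 0, -1.57, 0, 0, -1]
    - [0, 0, 0, -1.57, 0, 0, -1]
    - [0, 0, 0, -1.57, 0, 0, -1]
    - [0, 0, 0, -1.57, 0, 0, -1]
    - [0, 0, 0, -1.57, 0, 0, -1]
    - [0, 0, 0, -1.57, 0, 0, -1]

```text
t: 58.27
position: [0.4772, -0.0127, 0.0546]
orientation: [0.756, 1.434, -0.754]
force: [-0.1, -0.3, -0.4]
opening: 0.464
```

```bash
python3 - <<'E'
from h import *
s=bot.state();print(s["t"],s["position"],s["opening"],s["force"])
move(.6094,.1266,.14);
E
```

```text
58.2667 [ 0.47717152 -0.01265301  0.05457039] 0.46355026365116303 [-0.13046429 -0.34304543 -0.43241628]
row [-8.506, 18.802, -3.982, -0.0, 0.001, -0.002] jawdeg 34.5->34.5 q1 -0.21 q6 -0.81 reach 0.622 rows>=5.0
```

zg = 54.6 mm, so on the plate this cap would read TCP z ≈ 76.6 mm.

send_rows:
  motion:
    - [-4, 0, 0, 0, 0, 0, -1]
    - [-8, 0, 0, 0, 0, 0, -1]
    - [-9, 0, 0, 0, 0, 0, -1]
    - [-9, 18.8, -3.98, 0, 0, -0.002, -1]
    - [-9, 18.8, -3.98, 0, 0, -0.002, -1]
    - [-9, 18.8, -3.98, 0, 0, -0.002, -1]
    - [-9, 18.8, -3.98, 0, 0, -0.002, -1]
    - [-9, 18.8, -3.98, 0, 0, -0.002, -1]
    - [-9, 18.8, -3.98, 0, 0, -0.002, -1]
    - [-9, 18.8, -3.98, 0, 0, -0.002, -1]
    - [-8.7, 18.8, -3.98, 0, 0, -0.002, -1]
    - [-8.7, 18.8, -3.98, 0, 0, -0.002, -1]

```text
t: 59.27
position: [0.6078, 0.1256, 0.1406]
orientation: [0.755, 1.436, -0.758]
force: [-0.0, -0.4, -1.4]
opening: 0.466
```

```bash
python3 - <<'E'
from h import *
s=bot.state();print(s["t"],s["position"],s["opening"],s["force"])
is_=snap("side","s33")
cv2.imwrite("pics/s33c.png",cv2.resize(is_[130:250,250:370],None,fx=4,fy=4,interpolation=cv2.INTER_CUBIC))
move(.6098,.1270,.116);
E
```

```text
59.2667 [0.60780745 0.12557086 0.14064377] 0.46592966690111226 [-0.04644395 -0.42649298 -1.44301639]
row [2.499, 0.242, -0.021, -0.0, -0.0, 0.002] jawdeg 34.4->34.4 q1 0.06 q6 -0.54 reach 0.623 rows>=0.6
```

View pics/s33c.png

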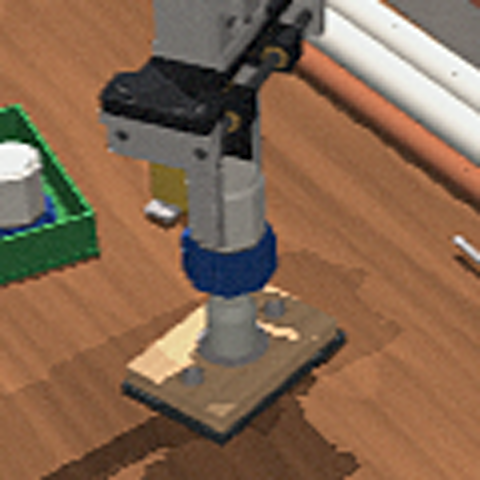

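send_rows:
  motion:
    - [1, 0.22, -0.02, 0, 0, 0.002, -1]
    - [2, 0.24, -0.02, 0, 0, 0.002, -1]
    - [2.5, 0.24, -0.02, 0, 0, 0.002, -1]
    - [2.5, 0.24, -0.02, 0, 0, 0.002, -1]

```text
t: 59.65
position: [0.6077, 0.1264, 0.1133]
orientation: [0.755, 1.439, -0.759]
force: [0.3, -0.5, -2.5]
opening: 0.467
```

```bash
python3 - <<'E'
from h import *
s=bot.state();print(s["position"],s["force"])
move(.6088,.1263,.104);
E
```

```text
[0.60771235 0.12642949 0.11330068] [ 0.28596989 -0.46829095 -2.50618086]
row [0.93, 0.086, 0.074, -0.0, -0.003, 0.004] jawdeg 34.4->34.4 q1 0.07 q6 -0.53 reach 0.622 rows>=0.2
```

send_rows:
  motion:
    - [0.1, 0.1, 0.07, 0, -0.002, 0.004, -1]
    - [0.4, 0.12, 0.07, 0, -0.002, 0.004, -1]
    - [0.9, 0.12, 0.07, 0, -0.002, 0.004, -1]
    - [0.9, 0.12, 0.07, 0, -0.002, 0.004, -1]

```text
t: 59.98
position: [0.6084, 0.1265, 0.1033]
orientation: [0.757, 1.437, -0.758]
force: [0.5, 0.6, -1.2]
opening: 0.469
```

send_rows:
  motion:
    - [0.15, 0.02, 0, 0, 0, 0, -1]
    - [0.3, 0.02, 0, 0, 0, 0, -1]
    - [0.3, 0.02, 0, 0, 0, 0, -1]

```text
t: 60.23
position: [0.6085, 0.1267, 0.1]
orientation: [0.756, 1.437, -0.758]
force: [0.1, 0.1, -1.7]
opening: 0.465
```

send_rows:
  motion:
    - [0.15, 0.02, 0.03, 0, 0, 0, -1]
    - [0.3, 0.02, 0.03, 0, 0, 0, -1]
    - [0.3, 0.02, 0.03, 0, 0, 0, -1]

```text
t: 60.48
position: [0.6086, 0.1265, 0.0967]
orientation: [0.756, 1.437, -0.758]
force: [0.4, 0.5, -1.5]
opening: 0.467
```

send_rows:
  motion:
    - [0.15, 0.02, 0.02, 0, 0, 0, -1]
    - [0.3, 0.02, 0.02, 0, 0, 0, -1]
    - [0.3, 0.02, 0.02, 0, 0, 0, -1]

```text
t: 60.73
position: [0.6086, 0.1264, 0.0932]
orientation: [0.756, 1.438, -0.758]
force: [0.5, 0.6, -0.5]
opening: 0.472
```

send_rows:
  motion:
    - [0.15, 0.02, 0.02, 0, 0, 0, -1]
    - [0.3, 0.02, 0.02, 0, 0, 0, -1]
    - [0.3, 0.02, 0.02, 0, 0, 0, -1]

```text
t: 60.98
position: [0.6086, 0.1263, 0.0898]
orientation: [0.756, 1.439, -0.759]
force: [-0.1, -0.2, -1.5]
opening: 0.466
```

send_rows:
  motion:
    - [0.15, 0.02, 0.02, 0, 0, 0, -1]
    - [0.3, 0.02, 0.02, 0, 0, 0, -1]
    - [0.3, 0.02, 0.02, 0, 0, 0, -1]

```text
t: 61.23
position: [0.6086, 0.1262, 0.0863]
orientation: [0.756, 1.439, -0.759]
force: [0.5, -0.3, -1.3]
opening: 0.464
```

send_rows:
  motion:
    - [0.15, 0.02, 0, 0, 0, 0, -1]
    - [0.3, 0.02, 0, 0, 0, 0, -1]
    - [0.3, 0.02, 0, 0, 0, 0, -1]

```text
t: 61.48
position: [0.6084, 0.1263, 0.0829]
orientation: [0.755, 1.44, -0.76]
force: [-0.3, -0.2, -1.7]
opening: 0.462
```

send_rows:
  motion:
    - [0.1, 0.02, 0, 0, 0, 0, -1]
    - [0.2, 0.02, 0, 0, 0, 0, -1]
    - [0.2, 0.02, 0, 0, 0, 0, -1]

```text
t: 61.73
position: [0.6083, 0.1264, 0.0805]
orientation: [0.755, 1.44, -0.76]
force: [-0.2, -0.1, -1.4]
opening: 0.472
```

send_rows:
  motion:
    - [0.1, 0.02, 0, 0, 0, 0, -1]
    - [0.2, 0.02, 0, 0, 0, 0, -1]
    - [0.2, 0.02, 0, 0, 0, 0, -1]

```text
t: 61.98
position: [0.6083, 0.1266, 0.0783]
orientation: [0.755, 1.441, -0.76]
force: [-0.4, 0.3, -1.4]
opening: 0.467
```

send_rows:
  motion:
    - [0.1, 0, 0.02, 0, 0, 0, -1]
    - [0.15, 0, 0.02, 0, 0, 0, -1]
    - [0.15, 0, 0.02, 0, 0, 0, -1]

```text
t: 62.23
position: [0.6085, 0.1264, 0.0768]
orientation: [0.755, 1.441, -0.76]
force: [-0.0, -0.7, -1.0]
opening: 0.465
```

send_rows:
  motion:
    - [0.1, 0, 0, 0, 0, 0, -1]
    - [0.15, 0, 0, 0, 0, 0, -1]
    - [0.15, 0, 0, 0, 0, 0, -1]

```text
t: 62.48
position: [0.6085, 0.1264, 0.0768]
orientation: [0.755, 1.441, -0.76]
force: [-2.8, 0.1, 5.7]
opening: 0.466
```

send_rows:
  motion:
    - [-0.1, 0, 0, 0, 0, 0, -1]
    - [-0.1, 0, 0, 0, 0, 0, 0.1]
    - [-0.1, 0, 0, 0, 0, 0, 0.1]
    - [-0.1, 0, 0, 0, 0, 0, 0.1]
    - [-0.1, 0, 0, 0, 0, 0, 0.1]

```text
t: 62.9
position: [0.6085, 0.1264, 0.0776]
orientation: [0.755, 1.441, -0.76]
force: [0.4, -0.1, 0.0]
opening: 0.546
```

```bash
python3 - <<'E'
from h import *
s=bot.state();print(s["position"],s["opening"],s["force"])
is_=snap("side","s34")
cv2.imwrite("pics/s34c.png",cv2.resize(is_[160:230,270:350],None,fx=9,fy=9,interpolation=cv2.INTER_CUBIC))
E
```

```text
[0.60853018 0.12638435 0.07759916] 0.5463860964840542 [ 0.35604438 -0.11885009  0.0344177 ]
```

View pics/s34c.png

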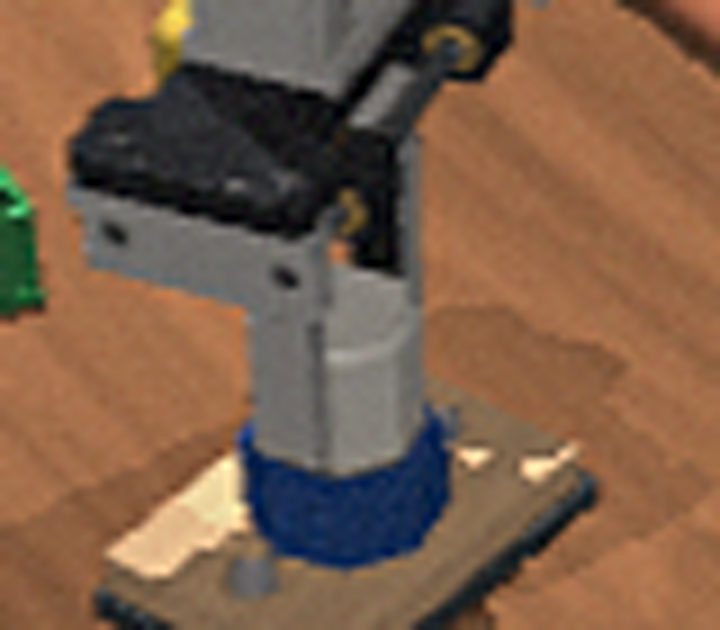

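The nut's lower edge is at crop y≈565 and contact came at 76.8 mm against 76.6 expected, so this cap is good and goes to green.

send_rows:
  motion:
    - [0, 0, 0, 0, 0, 0, -1]
    - [0, 0, 0, 0, 0, 0, -1]
    - [0, 0, 0, 0, 0, 0, -1]
    - [0, 0, 0, 0, 0, 0, -1]
    - [0, 0, 0, 0, 0, 0, -1]
    - [-3, 0, 0, 0, 0, 0, -1]
    - [-6, 0, 0, 0, 0, 0, -1]
    - [-9, 0, 0, 0, 0, 0, -1]
    - [-9, 0, 0, 0, 0, 0, -1]

```text
t: 63.7
position: [0.6137, 0.1268, 0.175]
orientation: [0.759, 1.43, -0.753]
force: [2.1, -0.4, -0.1]
opening: 0.469
```

```bash
python3 - <<'E'
from h import *
s=bot.state();print(s["position"],s["opening"],s["force"])
move(.512,.396,.165)
E
```

```text
[0.61369403 0.12679297 0.17504118] 0.46869047952325715 [ 2.13891751 -0.38651592 -0.13538258]
row [0.958, 6.807, -27.962, -0.0, 0.003, -0.005] jawdeg 34.4->34.4 q1 0.07 q6 -0.53 reach 0.647 rows>=6.9
```

send_rows:
  motion:
    - [0.5, 6.8, -27.96, 0, 0.003, -0.005, -1]
    - [0.5, 6.8, -27.96, 0, 0.003, -0.005, -1]
    - [0.9, 6.8, -27.96, 0, 0.003, -0.005, -1]
    - [0.9, 6.8, -27.96, 0, 0.003, -0.005, -1]
    - [0.9, 6.8, -27.96, 0, 0.003, -0.005, -1]
    - [0.9, 6.8, -27.96, 0, 0.003, -0.005, -1]
    - [0.9, 6.8, -27.96, 0, 0.003, -0.005, -1]
    - [0.9, 6.8, -27.96, 0, 0.003, -0.005, -1]
    - [0.9, 6.8, -27.96, 0, 0.003, -0.005, -1]
    - [0.9, 6.8, -27.96, 0, 0.003, -0.005, -1]

```text
t: 64.53
position: [0.5114, 0.3954, 0.1644]
orientation: [0.755, 1.435, -0.758]
force: [-0.0, -0.0, -0.5]
opening: 0.462
```

```bash
python3 - <<'E'
from h import *
s=bot.state();print(s["position"],s["opening"],s["force"])
is_=snap("side","s35")
cv2.imwrite("pics/s35c.png",cv2.resize(is_[80:230,150:330],None,fx=4,fy=4,interpolation=cv2.INTER_CUBIC))
move(.512,.397,.0635)
E
```

```text
[0.51143121 0.39538631 0.16435822] 0.4617873053907457 [-0.0205289  -0.02410031 -0.51801088]
row [10.11, 0.142, -0.187, 0.0, 0.001, 0.001] jawdeg 34.3->34.3 q1 0.52 q6 -0.08 reach 0.648 rows>=2.4
```

View pics/s35c.png

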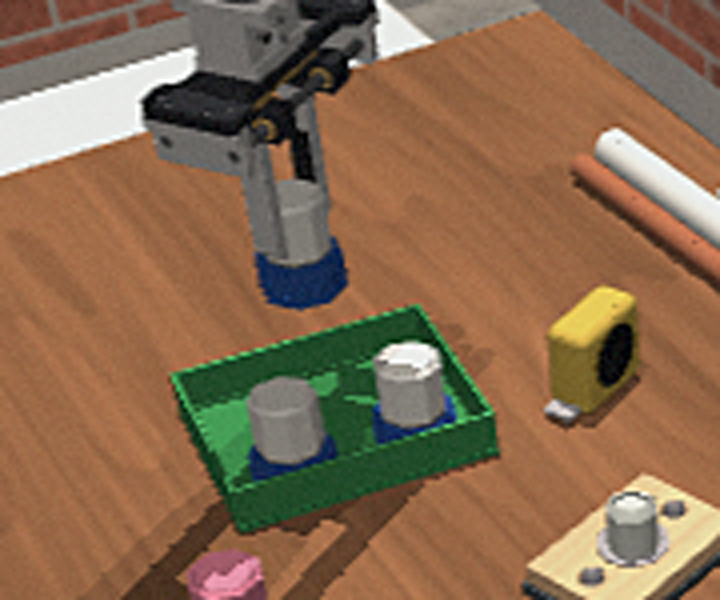

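send_rows:
  motion:
    - [3, 0.1, -0.1, 0, 0, 0, -1]
    - [6, 0.1, -0.18, 0, 0, 0, -1]
    - [8, 0.12, -0.18, 0, 0, 0, -1]
    - [9, 0.12, -0.18, 0, 0, 0, -1]
    - [9.5, 0.12, -0.18, 0, 0, 0, -1]
    - [10, 0.12, -0.18, 0, 0, 0, -1]
    - [10, 0.12, -0.18, 0, 0, 0, -1]

```text
t: 65.17
position: [0.5126, 0.3963, 0.0648]
orientation: [0.757, 1.434, -0.759]
force: [0.4, -0.1, -0.9]
opening: 0.467
```

send_rows:
  motion:
    - [0.2, 0, 0, 0, 0, 0, -1]
    - [0.4, 0, 0, 0, 0, 0, -1]
    - [0.4, 0, 0, 0, 0, 0, -1]
    - [0.4, 0, 0, 0, 0, 0, -1]

```text
t: 65.5
position: [0.513, 0.3966, 0.0616]
orientation: [0.758, 1.434, -0.758]
force: [0.4, -0.6, -0.4]
opening: 0.468
```

send_rows:
  motion:
    - [0.1, 0, 0, 0, 0, 0, -1]
    - [0.2, 0, 0, 0, 0, 0, -1]
    - [0.2, 0, 0, 0, 0, 0, 0.2]
    - [0.2, 0, 0, 0, 0, 0, 0.2]
    - [0.2, 0, 0, 0, 0, 0, 0.2]
    - [0.2, 0, 0, 0, 0, 0, 0.2]
    - [-4, 0, 0, 0, 0, 0, 0.2]
    - [-8, 0, 0, 0, 0, 0, 0.2]
    - [-12, 0, 0, 0, 0, 0, 0.4]
    - [-14, 0, 0, 0, 0, 0, 0.4]
    - [-14, 0, 0, 0, 0, 0, 0.4]

```text
t: 66.42
position: [0.5166, 0.3989, 0.2097]
orientation: [0.767, 1.426, -0.747]
force: [1.0, -0.1, 0.4]
opening: 0.7
```

```bash
python3 - <<'E'
from h import *
s=bot.state();print(s["t"],s["position"],s["force"])
it=snap("top","t36");is_=snap("side","s36")
R0=R.from_rotvec(s["orientation"]);print("to (.35,.45,.3):",R0.inv().apply(np.array([.3,.5,.3])-s["position"])*100)
E
```

```text
66.4167 [0.5166002  0.39894228 0.2097435 ] [ 1.02924346 -0.12449985  0.43470492]
to (.35,.45,.3): [ -9.23710391 -12.06749931 -20.53769231]
```

View pics/s36.png

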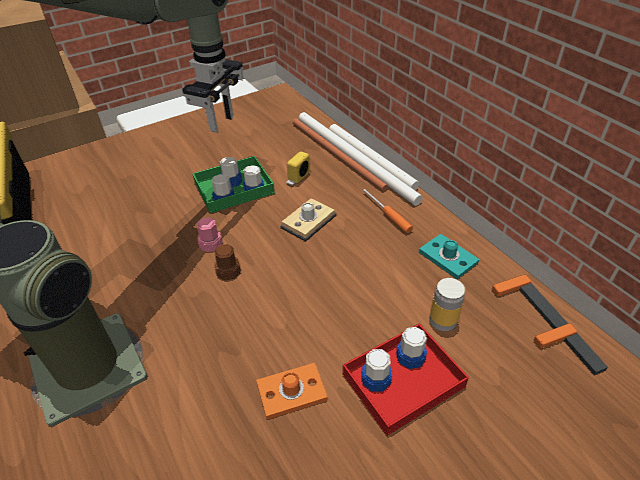

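The side view shows three caps in green and two in red, with the gauge seated. I move the arm clear for a last check from above.

send_rows:
  motion:
    - [-9, -12, -20.5, 0, 0, 0, 0.4]
    - [-9, -12, -20.5, 0, 0, 0, 0.4]
    - [-9, -12, -20.5, 0, 0, 0, 0.4]
    - [-9, -12, -20.5, 0, 0, 0, 0.4]
    - [-9, -12, -20.5, 0, 0, 0, 0.4]
    - [-9, -12, -20.5, 0, 0, 0, 0.4]
    - [-9, -12, -20.5, 0, 0, 0, 0.4]
    - [-9, -12, -20.5, 0, 0, 0, 0.4]
    - [-9, -12, -20.5, 0, 0, 0, 0.4]
    - [-9, -12, -20.5, 0, 0, 0, 0.4]
    - [-9, -12, -20.5, 0, 0, 0, 0.4]

```text
t: 67.43
position: [0.2995, 0.4973, 0.29]
orientation: [0.759, 1.432, -0.761]
force: [0.0, -0.2, -0.8]
opening: 0.701
```

```bash
python3 - <<'E'
from h import *
s=bot.state();print(s["t"],s["position"],np.round(s["qvel"],3))
it=snap("top","t37");is_=snap("side","s37")
cv2.imwrite("pics/fin.png",np.hstack([cv2.resize(is_[180:245,265:350],(425,325),interpolation=cv2.INTER_CUBIC),cv2.resize(is_[145:210,185:270],(325*85//65-60,325),interpolation=cv2.INTER_CUBIC)]))
z=cv2.imread("pics/top0.png")
for nm,(x,y,w,h) in dict(tin=(445,165,50,50),driver=(250,128,104,24),tape=(155,155,45,58)).items():
    print(nm,cv2.absdiff(it,z)[y:y+h,x:x+w].mean())
E
```

```text
67.4333 [0.29945689 0.49727713 0.29003706] [-0.002 -0.007 -0.009  0.003  0.002  0.003]
tin 1.258
driver 1.219684829059829
tape 1.2499361430395912
```

View pics/t37.png

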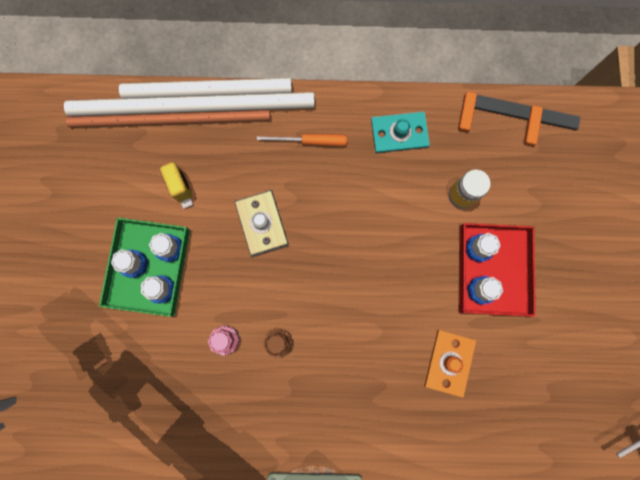

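View pics/fin.png

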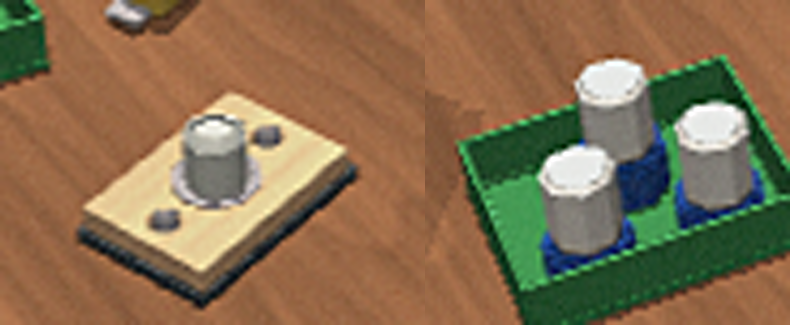

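The last pictures show the gauge flat with both pegs through its holes (crop 265,135 and 163,219). Three caps stand in green and two in red, and the tin, screwdriver and tape measure are unchanged.

```bash
python3 -c "
from rig import bot
print(bot.sign_off())"
```

```text
the job is handed in; nothing more can be done
None
```

I seated the gauge on its base, tried all five caps on its pin, sorted them, and handed the job in at about 67 s of the 210 s.

- **Gauge:** it came to rest at the expected height. The last picture shows it flat on the base with both pegs standing out of its holes.
- **Green tray (3 caps):** these came down with the mouth within about 0.2 mm of the foot plate's height.
- **Red tray (2 caps):** one stopped about 4 mm above the plate and the other about 20 mm above it. Both stayed there when I let go. The 4 mm case was the close call; its height when I set it down in the tray and the nut's lower edge in the picture both agreed with it.
- **Forces:** the force readings stayed below about 9 N throughout, and no cap was pressed past first contact.
- **Bystanders:** the top view of the tin, screwdriver and tape measure differs from the first picture only by image noise. I saw no cap knocked aside during the run.

No final check failed. The two cameras disagreed by up to about 5 mm on positions, so I relied on the top view and centred the gauge and each cap by gripping it from two directions.

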